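# Pack the door wedges in the divider tray and slide it under the riser

### The job

Pack all the loose door wedges into the shallow tray as one solid block: lying on their sides across the tray, alternately head to tail, starting with the flat sole of the first against the tray's far end wall. Then close the tray's sliding divider up against them and slide the tray fully home into its bay under the monitor riser, front flush; leave the stapler, the mug and the roll of tape where they are.

Things in the scene. Friction and masses are not known exactly. Their poses are not given: they have to be found in the camera images.
- wedge1: small beech door wedge lying on its side, 22 mm high; some of the six are absent. From above a right trapezium 64 mm long: head at x = -32 mm, y -13 to 13; toe at x = +32, y -13 to -7; flat sole at y = -13, slope on the other side. Origin: centre of the 64 x 26 rectangle, on the underside. A pair head to tail, slope on slope, is 64 x 32. It can be gripped end to end. Same side up at the start.
- wedge2: door wedge, same shape and origin as wedge1 (may be absent)
- wedge3: door wedge, same shape and origin as wedge1 (may be absent)
- wedge4: door wedge, same shape and origin as wedge1 (may be absent)
- wedge5: door wedge, same shape and origin as wedge1 (may be absent)
- wedge6: door wedge, same shape and origin as wedge1 (may be absent)
- tray: shallow grey steel tray, loose on the desk, 150 mm long (x) and 76 mm wide (y), about 0.6 kg; origin under the middle of its body, +x (far end) goes into the bay first. Floor and walls 3 mm thick, inside 144 x 70 mm; walls rise only 9 mm above the desk, the end walls 22 mm over their middle 44 mm. It carries the divider, and a handle at the -x end
- tray_stop (a point): centre of the inner face of the tray's far end wall (local x = +72 mm), on the tray's floor, axes as the tray's: the row of wedges starts against it
- tray_handle (a point): middle of the tray's bar handle, 18 mm above the desk: the bar lies along the tray's y, 70 mm long, 10 mm thick in x, from 8 to 28 mm high, its middle 55 mm out from the front wall on two arms (clear gap of 50 mm behind it, 58 mm wide between the arms)
- divider (a joint): travel (m) of the tray's black sliding divider: 0 = all the way back by the handle, grows towards the far end wall, at most 0.09; it stays where it is left (about 1.2 N to move). The clear length between it and the far end wall is 124 mm minus the travel
- divider_face (a point): foot of the divider's face that looks to the far end wall, axes as the tray's. The divider is a plate 8 mm thick and 64 mm wide reaching up to 30 mm above the desk
- divider_tab (a point): the divider's thumb tab, 44 mm above the desk: 24 mm wide (tray y), 8 mm thick (tray x), rising from the plate at 30 mm to 50 mm above the desk
- riser: white monitor riser fixed to the desk, 420 mm wide (local y), 230 mm deep (x), top at 66 mm, front towards local -x; origin at the centre of its footprint. In the middle of its front is the tray bay: 82 mm wide, 54 mm high, open to the desk top, with flared aluminium cheeks at the mouth and a stop at the back
- bay_home (a point): where the tray's origin lies when the tray is fully home against the stop, 38 mm in front of the riser's origin (local x = -38 mm), on the desk; axes as the riser's: the tray goes in along +x, and then its front wall is 2 mm inside the riser's front edge at x = -115 mm
- stapler: black desk stapler, 125 x 34 x 40 mm; a bystander; origin at the centre of its underside
- mug: white mug, 80 mm across, 95 mm high, handle at +y; a bystander; origin at the centre of its underside
- tape: roll of packing tape lying flat, 104 mm across, 48 mm high; a bystander; origin at the centre of its underside
There are look-alikes about, which are no part of the job. Leave any black or turquoise look-alike of the wedge3 alone. What is shaped like the wedge5 but orange is not meant.

How it is judged:
By the outcome, as a careful person would: the job done as asked, in the order asked, and still so for the second after the job is handed in, with the robot touching nothing.
Of wedge1, wedge2, wedge3, wedge4, wedge5, wedge6 only 4 to 6 are there at a start; the rules pass over those that are not, and their reading is None.
At some moment in a run one of wedge1, wedge2, wedge3, wedge4, wedge5, wedge6 may be knocked a few centimetres aside while the robot is not near it.
It also fails if it takes over 210 s, if anything falls off the work surface, if the arm or the gripper's body presses on something with over 40 N, if the wrist force passes 120 N, or if a joint passes its speed limit or range.

### The arm

A 6-joint arm with a two-finger parallel gripper is mounted at the origin on the work surface. World frame = base frame: x ahead of the robot, y to its left, z up, the work surface at z = 0. Lengths are in m, angles in rad, forces in N, time in s.
With the tool pointing down it reaches from about 0.35 to 0.85 m from the base axis. Payload 8.1 kg.
Tool frame: the origin (TCP) lies between the finger pads; the fingertips stand tips_ahead ahead of it and the grasp point (between the pads) lies 8 mm behind it (tips_ahead is the distance from the TCP to the fingertips, in m); z points along the fingers, x is the direction in which the jaws open and shut, and the axes are right-handed (so a half turn about z gives the same grasp; the last joint's range is limited). The gripper opens to 93 mm and grips with 3 to 60 N. Pads are 15 mm wide; open, the fingers measure 128 mm over their backs; the gripper's body (75 mm by 188 mm) begins 65 mm behind the grasp point.
Start: joints at [-1.242, 0.13, 1.488, -0, 1.523, -0.085], TCP at [0.241, -0.549, 0.23] pointing down, gripper open.
Joint ranges: [-2.96, 2.96], [-0.89, 2.26], [0.02, 2.5], [-1.34, 4.48], [0, 2.73], [-2.66, 2.66]. Speed limits (rad/s): [2.39, 2.39, 2.79, 3.14, 3.14, 3.14].

### API

Orientations are given as a rotation vector (axis times angle).
In Python, from plant import * gives the robot as it stands.
- The arm moves only by the tool play_rows, never from a script. Its argument "increments" is a list that holds one entry, the list of rows, each a list of 4 numbers: the shift along the tool's x, y, z in cm, then the turn about the tool's z in rad. A call has 1 to 5 rows; each row is the pose to reach, as a shift and turn from the pose measured when the call began, along the tool's axes at that moment; what a row does not reach only later rows make up. A row lasts 1/10 s, in which the tool goes at most 50 mm and 8.59 degrees, less where a joint would pass 70% of its speed; a pose out of reach is approached as far as the arm can. A call with a gripper value outside its range is refused whole. "jaw" is the finger opening in cm, from 0 to 9.3, set as the call begins (left out, the last holds). The fingers move at their own pace and stop on an object; "squeeze" is the grip in N (left out, the last holds). Time passes only in rows, so rows that repeat a pose let the fingers close. It gives the time, the measured TCP pose, the force and the opening at its end, in the units of the state.
- read_state(): the state, without advancing time (a new reading comes with each control period).
- read_camera(name): name is "side" or "top"; returns (picture, depth): 480x640x3 uint8, blue, green, red; 480x640 float32, m along the optical axis (not along the pixel's ray), 0 where there is no reading.
- camera_params(name): a dict with "K" (3x3 intrinsics, pixels), "k1" (the pictures are not rectified: a ray, as slopes to the right and down, at radius r is drawn at 1 + k1 r^2 times it, then the intrinsics apply), "eye" and "orientation" of the camera in the world. Camera axes: x right, y up, looking along -z (the intrinsics and any distortion apply to the point x, -y, -z); pixel columns grow to the right and rows downward; lengths in m; the calibration is good to about 2 mm. A picture is of the moment at which its call begins. camera_params takes no time and is no camera call.
- close_job(): hands the job in, once; it reports no verdict.
The state is a dict: "t": time; "q": joint angles; "dq": joint speeds; "joint_torque": joint torques, N m; "tool_pos": TCP position; "orientation": TCP orientation; "force": force on the tool from outside, world axes, zero at the start; "wrist_torque": the same for the moment, N m; "opening": finger opening in m.
Only numpy, scipy, OpenCV 4.12 (cv2) and the standard library are available. Lean on these libraries where they do the work, as an engineer would, in place of code of your own. Each camera call takes 0.05 s, during which the arm holds its last target.

## Working session

There is one attempt and no reset: what is moved stays moved. The work goes in short steps, Python scripts to look and compute and a tool call to move; the robot and the scene stay as the last step left them, time stands still between calls to the robot, and variables do not carry over. Pictures are saved under pics/ and viewed, and the job is handed in when it is done.

Besides the shell and the picture viewer there is one more tool, called by a JSON object that holds its "name" and its "arguments", one argument or row to a line. play_rows: Moves the arm, as the interface text tells. Its arguments: {"type":"object","properties":{"increments":{"type":"array"},"jaw":{"type":"number"},"squeeze":{"type":"number"}},"required":["increments"]}

```bash
ls; mkdir -p pics
python3 - <<'E'
from plant import *
import cv2
s=read_state();print(s)
for n in("top","side"):
    p,d=read_camera(n);cv2.imwrite(f"pics/{n}0.png",p);print(n,camera_params(n))
E
```

```text
pics
{'t': 0.0, 'q': array([-1.24236964e+00,  1.31151578e-01,  1.48925544e+00, -1.80299565e-06,
        1.52299344e+00, -8.53806088e-02]), 'dq': array([-0.00060796,  0.00150721,  0.00034661,  0.00019646, -0.00084116,
        0.00041443]), 'joint_torque': array([ 9.19579252e-04, -5.59832418e+01, -4.91760492e+01,  7.65337120e-02,
        3.51876835e-02, -1.43254679e-04]), 'tool_pos': array([ 0.24111514, -0.54883315,  0.22860624]), 'orientation': array([-2.62948180e+00,  1.71710105e+00,  2.23752300e-03]), 'force': array([ 0.28238531,  0.19726098, -0.60163319]), 'wrist_torque': array([ 0.03870288, -0.01590151,  0.00238044]), 'opening': 0.09275288203123719}
top {'K': array([[478.58632707,   0.        , 321.32835389],
       [  0.        , 478.58632707, 242.86171056],
       [  0.        ,   0.        ,   1.        ]]), 'k1': 0.016780592489915123, 'eye': array([ 0.375504  , -0.03136435,  1.21859518]), 'orientation': array([ 0.09429981, -0.14857414, -1.54288798])}
side {'K': array([[606.79613591,   0.        , 307.2172823 ],
       [  0.        , 606.79613591, 244.79359026],
       [  0.        ,   0.        ,   1.        ]]), 'k1': 0.05218773814613745, 'eye': array([ 0.01838598, -1.3146498 ,  0.97699286]), 'orientation': array([ 0.98109206, -0.19131386, -0.36841344])}
```

View pics/top0.png

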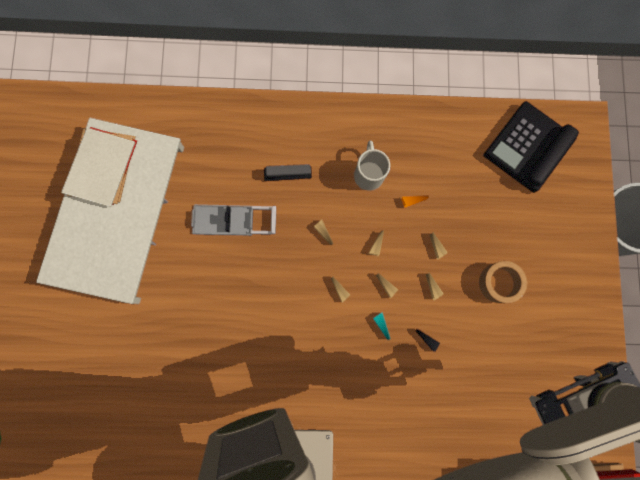

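View pics/side0.png

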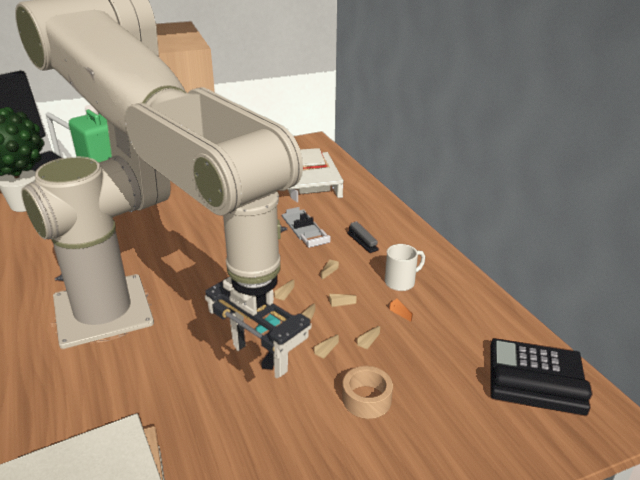

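```bash
cat > h.py <<'E'
from plant import *
import cv2, numpy as np
from scipy.spatial.transform import Rotation as R
def cam(n):
    c=camera_params(n);return c["K"],c["k1"],np.array(c["eye"]),R.from_rotvec(c["orientation"]).as_matrix()
def proj(n,P):
    K,k1,e,M=cam(n);p=(np.atleast_2d(P)-e)@M
    u=p[:,0]/-p[:,2];v=-p[:,1]/-p[:,2];r2=u*u+v*v
    return np.c_[K[0,0]*u*(1+k1*r2)+K[0,2],K[1,1]*v*(1+k1*r2)+K[1,2]]
def ray(n,uv):
    K,k1,e,M=cam(n);uv=np.atleast_2d(uv).astype(float)
    a=(uv-[K[0,2],K[1,2]])/[K[0,0],K[1,1]];b=a.copy()
    for _ in range(10): b=a/(1+k1*(b**2).sum(1,keepdims=True))
    return e,np.c_[b[:,0],-b[:,1],-np.ones(len(b))]@M.T
def atz(n,uv,z):
    e,d=ray(n,uv);return e+d*((z-e[2])/d[:,2])[:,None]
def cloud(n,depth):
    v,u=np.mgrid[0:480,0:640];e,d=ray(n,np.c_[u.ravel(),v.ravel()])
    return (e+d*depth.ravel()[:,None]).reshape(480,640,3)
E
python3 - <<'E'
from h import *
import plant
print([x for x in dir(plant) if not x.startswith('_')])
try: print(tips_ahead)
except Exception as e: print(e)
p,d=read_camera("top");np.savez("top0.npz",p=p,d=d)
X=cloud("top",d);z=X[...,2]
print(z[60:360:20,40:440:40].round(3))
cv2.imwrite("pics/c1.png",cv2.resize(p[110:310,30:290],None,fx=3,fy=3,interpolation=cv2.INTER_CUBIC))
cv2.imwrite("pics/c2.png",cv2.resize(p[185:355,295:470],None,fx=3.5,fy=3.5,interpolation=cv2.INTER_CUBIC))
h=np.clip(z*255/0.08,0,255).astype(np.uint8)
cv2.imwrite("pics/c3.png",cv2.resize(cv2.applyColorMap(h,2)[110:360,30:290],None,fx=3,fy=2.4,interpolation=0))
E
```

```text
['IKError', 'camera_params', 'close_job', 'read_camera', 'read_state', 'tips_ahead']
0.011
[[-0.758 -0.751 -0.747 -0.751 -0.752 -0.761 -0.744 -0.751 -0.752 -0.755]
 [ 0.002 -0.745 -0.75  -0.749 -0.747 -0.738 -0.754 -0.743 -0.749 -0.741]
 [ 0.003 -0.003 -0.002  0.003 -0.002  0.001  0.001  0.001 -0.003 -0.003]
 [ 0.    -0.001  0.    -0.     0.001 -0.002  0.003 -0.002  0.001  0.004]
 [-0.003 -0.     0.091  0.065  0.004 -0.003 -0.001 -0.003 -0.002 -0.   ]
 [-0.002  0.086  0.093  0.064 -0.004  0.001 -0.001  0.001  0.069 -0.   ]
 [-0.002  0.089  0.089  0.067 -0.002  0.001  0.001  0.     0.047  0.001]
 [ 0.002  0.068  0.069  0.063 -0.002 -0.004 -0.001  0.004 -0.    -0.001]
 [ 0.001  0.066  0.066  0.     0.004  0.002  0.003  0.022 -0.001  0.006]
 [ 0.002  0.065  0.065  0.002  0.003 -0.002  0.002  0.     0.001  0.004]
 [-0.003  0.061  0.068  0.001 -0.003 -0.002  0.     0.002  0.001 -0.004]
 [ 0.065  0.063  0.069  0.003 -0.003  0.001  0.    -0.001 -0.004 -0.005]
 [-0.003 -0.     0.064  0.001 -0.001 -0.003  0.001  0.001  0.002 -0.002]
 [-0.004 -0.001 -0.002 -0.001 -0.002 -0.001 -0.001  0.001  0.001 -0.001]
 [-0.004  0.004  0.    -0.    -0.003 -0.001  0.001  0.002  0.001  0.   ]]
```

View pics/c1.png

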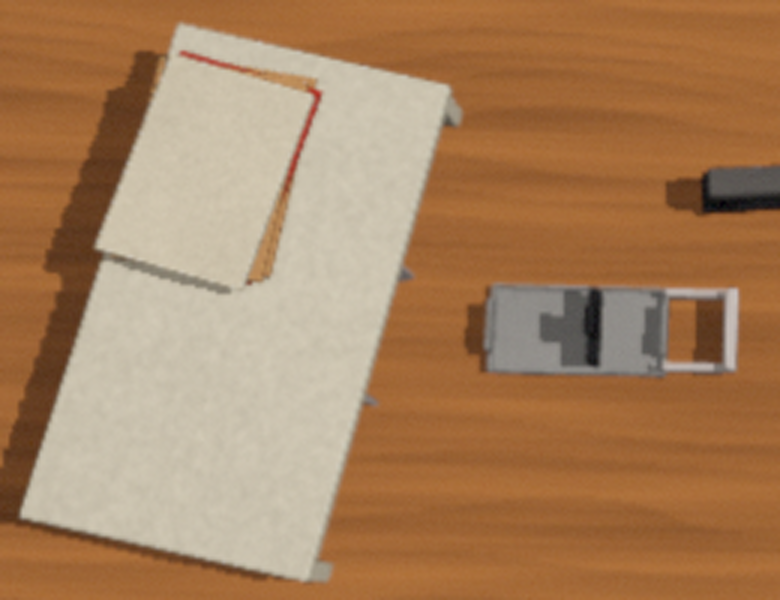

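View pics/c2.png

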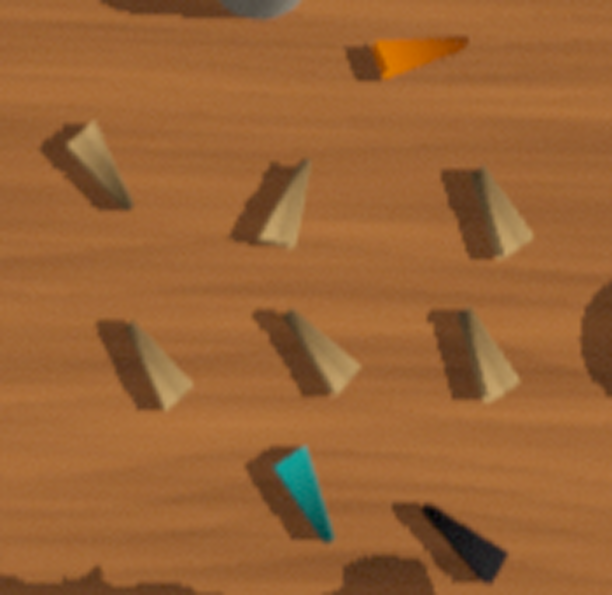

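View pics/c3.png

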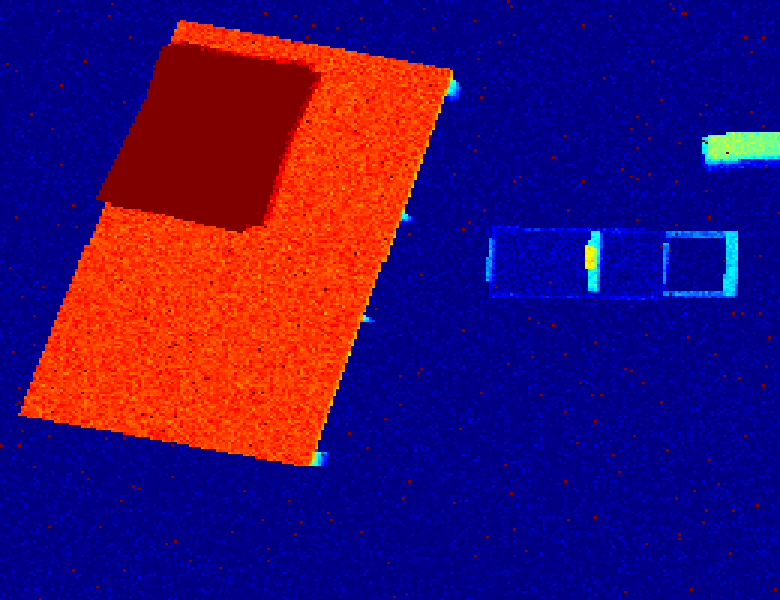

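```bash
cat >> h.py <<'E'
from scipy.optimize import minimize
S=4
def hullmask(n,boxes,pose,off,shape):
    # boxes: list of (N,3) local verts; pose x,y,yaw
    c,s=np.cos(pose[2]),np.sin(pose[2]);m=np.zeros((shape[0]*S,shape[1]*S),np.uint8)
    for b in boxes:
        P=np.c_[pose[0]+c*b[:,0]-s*b[:,1],pose[1]+s*b[:,0]+c*b[:,1],b[:,2]]
        q=(proj(n,P)-off+0.5)*S-0.5
        h=cv2.convexHull((q*256).round().astype(np.int32))
        cv2.fillConvexPoly(m,h,1,shift=8)
    return m.reshape(shape[0],S,shape[1],S).mean((1,3))
def fit(n,mask,boxes,pose,off,step=(.004,.004,.1)):
    f=lambda p:(lambda r:np.abs(r-mask).sum())(hullmask(n,boxes,p,off,mask.shape))
    best=None
    p=np.array(pose,float)
    for k in range(3):
        sim=[p]+[p+np.eye(3)[i]*step[i]/(k+1) for i in range(3)]
        r=minimize(f,p,method="Nelder-Mead",options=dict(initial_simplex=sim,xatol=1e-5,fatol=1e-3));p=r.x
    return p,r.fun
def box(x0,x1,y0,y1,z0,z1):return np.array([(x,y,z) for x in(x0,x1) for y in(y0,y1) for z in(z0,z1)])
def wedge(z0=.011,z1=.022):
    return np.array([(x,y,z) for x,y in((-.032,-.013),(-.032,.013),(.032,-.013),(.032,-.007)) for z in(z0,z1)])
def wedges(p,d,zb=0.,roi=None):
    z=cloud("top",d)[...,2];hsv=cv2.cvtColor(p,cv2.COLOR_BGR2HSV)
    m=((z>zb+.011)&(z<zb+.035)).astype(np.uint8)
    if roi is not None:
        k=np.zeros_like(m);k[roi[1]:roi[3],roi[0]:roi[2]]=1;m&=k
    nn,l,st,ce=cv2.connectedComponentsWithStats(m,connectivity=8)
    out=[]
    for i in range(1,nn):
        a=st[i,4]
        if not 60<a<320:continue
        col=np.median(p[l==i],0);h=np.median(hsv[l==i],0)
        x,y,w,hh=st[i,:4];off=np.array([x-6,y-6]);mk=(l[y-6:y+hh+6,x-6:x+w+6]==i).astype(float)
        c=atz("top",ce[i],zb+.016)[0]
        best=None
        for a0 in np.arange(0,2*np.pi,np.pi/4):
            r=fit("top",mk,[wedge(zb+.011,zb+.022)],(c[0],c[1],a0),off)
            if best is None or r[1]<best[1]:best=r
        out.append((ce[i].round(0),best[0],best[1],int(a),h))
    return out
E
cat > meas.py <<'E'
from h import *
q=np.load("top0.npz");p,d=q["p"],q["d"]
for r in wedges(p,d,roi=(295,185,470,355)):
    print(r[0],r[1].round(4),"err",round(r[2],1),"area",r[3],"hsv",r[4])
hsv=cv2.cvtColor(p,cv2.COLOR_BGR2HSV)
off=np.array([180,195]);m=(hsv[195:245,180:285,1]<90).astype(float)
cv2.imwrite("pics/m.png",cv2.resize(m*255,None,fx=6,fy=6,interpolation=0))
T=[box(-.075,.075,-.038,.038,0,.009),box(-.075,-.072,-.022,.022,0,.022),box(.072,.075,-.022,.022,0,.022),
 box(-.135,-.125,-.035,.035,.008,.028),box(-.13,-.072,-.035,-.029,.008,.02),box(-.13,-.072,.029,.035,.008,.02)]
c=atz("top",[222,220],.009)[0]
t=fit("top",m,T,(c[0],c[1],np.pi/2),off);print("tray",t)
# riser top from depth
z=cloud("top",d);mm=((z[...,2]>.05)&(z[...,2]<.11)).astype(np.uint8);mm[:, 190:]=0
n,l,st,ce=cv2.connectedComponentsWithStats(mm);i=1+np.argmax(st[1:,4])
x,y,w,h=st[i,:4];off=np.array([x-5,y-5]);mk=(l[y-5:y+h+5,x-5:x+w+5]==i).astype(float)
c=atz("top",ce[i],.066)[0]
for a in(np.pi/2-.3,np.pi/2+.3):
    r=fit("top",mk,[box(-.115,.115,-.21,.21,.05,.066)],(c[0],c[1],a),off);print("riser",r,st[i])
E
python3 meas.py
```

```text
Traceback (most recent call last):
  File "meas.py", line 3, in <module>
    for r in wedges(p,d,roi=(295,185,470,355)):
             ~~~~~~^^^^^^^^^^^^^^^^^^^^^^^^^^^
  File "h.py", line 57, in wedges
    r=fit("top",mk,[wedge(zb+.011,zb+.022)],(c[0],c[1],a0),off)
  File "h.py", line 37, in fit
    r=minimize(f,p,method="Nelder-Mead",options=dict(initial_simplex=sim,xatol=1e-5,fatol=1e-3));p=r.x
  File "h.py", line 32, in <lambda>
    f=lambda p:(lambda r:np.abs(r-mask).sum())(hullmask(n,boxes,p,off,mask.shape))
                                               ~~~~~~~~^^^^^^^^^^^^^^^^^^^^^^^^^^
  File "h.py", line 27, in hullmask
    q=(proj(n,P)-off+0.5)*S-0.5
       ~~~~^^^^^
  File "h.py", line 7, in proj
    K,k1,e,M=cam(n);p=(np.atleast_2d(P)-e)@M
             ~~~^^^
  File "h.py", line 5, in cam
    c=camera_params(n);return c["K"],c["k1"],np.array(c["eye"]),R.from_rotvec(c["orientation"]).as_matrix()
ValueError: time passes only in moves, steps and waits
```

```bash
sed -i 's/^def cam(n):/import functools\n@functools.cache\ndef cam(n):/' h.py; python3 meas.py
```

```text
[413. 199.] [ 0.6918 -0.3119  5.1074] err 18.6 area 171 hsv [ 15. 255. 189.]
[323. 231.] [ 0.5942 -0.0831  3.9254] err 16.6 area 174 hsv [ 18. 128. 151.]
[377. 244.] [ 0.5722 -0.2111 -0.1811] err 16.3 area 169 hsv [ 18. 125. 167.]
[438. 246.] [ 0.5672 -0.3637  0.6078] err 19.6 area 186 hsv [ 18. 126. 159.]
[387. 285.] [ 0.4623 -0.2321  0.8765] err 16.9 area 182 hsv [ 18. 126. 161.]
[434. 287.] [ 0.4636 -0.352   0.5879] err 18.6 area 188 hsv [ 18. 126. 163.]
[340. 289.] [ 0.4502 -0.1134  0.7577] err 15.9 area 173 hsv [ 18. 126. 161.]
[382. 324.] [ 0.3607 -0.2334  3.7502] err 16.4 area 189 hsv [ 88. 214. 125.]
[429. 340.] [ 0.3272 -0.3358  0.9965] err 21.8 area 197 hsv [15. 45. 36.]
tray (array([0.61923473, 0.1834844 , 1.5816168 ]), np.float64(81.75))
riser (array([0.62795684, 0.44589582, 1.36923109]), np.float64(370.1875)) [   36   118   145   186 16747]
riser (array([0.62795296, 0.44592889, 1.36924516]), np.float64(370.0)) [   36   118   145   186 16747][ WARN:0@8.577] global loadsave.cpp:1063 imwrite_ Unsupported depth image for selected encoder is fallbacked to CV_8U.
```

```bash
python3 -c "
from plant import *
print(read_state()['t'])"; ls pics
```

```text
0.15
c1.png
c2.png
c3.png
m.png
side0.png
top0.png
```

```bash
cat >> h.py <<'E'
def xf(pose,b):
    c,s=np.cos(pose[2]),np.sin(pose[2]);b=np.atleast_2d(b);return np.c_[pose[0]+c*b[:,0]-s*b[:,1],pose[1]+s*b[:,0]+c*b[:,1],b[:,2]]
def overlay(img,n,off,f,pose,polys,col=(0,0,255)):
    for b in polys:
        q=((proj(n,xf(pose,b))-off+.5)*f-.5)*16
        cv2.polylines(img,[q.round().astype(np.int32)],True,col,1,cv2.LINE_AA,4)
def rect(x0,x1,y0,y1,z):return np.array([(x0,y0,z),(x1,y0,z),(x1,y1,z),(x0,y1,z)])
def tri(z):return np.array([(-.032,-.013,z),(-.032,.013,z),(.032,-.007,z),(.032,-.013,z)])
TR=[rect(-.075,.075,-.038,.038,.009),rect(-.135,-.125,-.035,.035,.028),rect(.072,.075,-.022,.022,.022)]
def view(p,off,wh,f,name,items):
    img=cv2.resize(p[off[1]:off[1]+wh[1],off[0]:off[0]+wh[0]],None,fx=f,fy=f,interpolation=cv2.INTER_CUBIC)
    for n,pose,polys,col in items: overlay(img,n,np.array(off),f,pose,polys,col)
    cv2.imwrite(name,img)
E
python3 - <<'E'
from h import *
q=np.load("top0.npz");p=q["p"]
W=[[0.5942,-0.0831,3.9254],[0.5722,-0.2111,-0.1811],[0.5672,-0.3637,0.6078],[0.4623,-0.2321,0.8765],[0.4636,-0.352,0.5879],[0.4502,-0.1134,0.7577]]
view(p,(300,190),(170,130),4.5,"pics/o1.png",[("top",w,[tri(.022)],(0,0,255)) for w in W])
view(p,(100,130),(190,140),4.2,"pics/o2.png",[("top",(.6192,.1835,1.5816),TR+[rect(-.038,-.030,-.012,.012,.05)],(0,0,255)),("top",(.628,.4459,1.3692),[rect(-.115,.115,-.21,.21,.066),rect(-.115,.1,-.041,.041,0.0)],(255,0,0))])
E
```

```text
(no output)
```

View pics/o1.png

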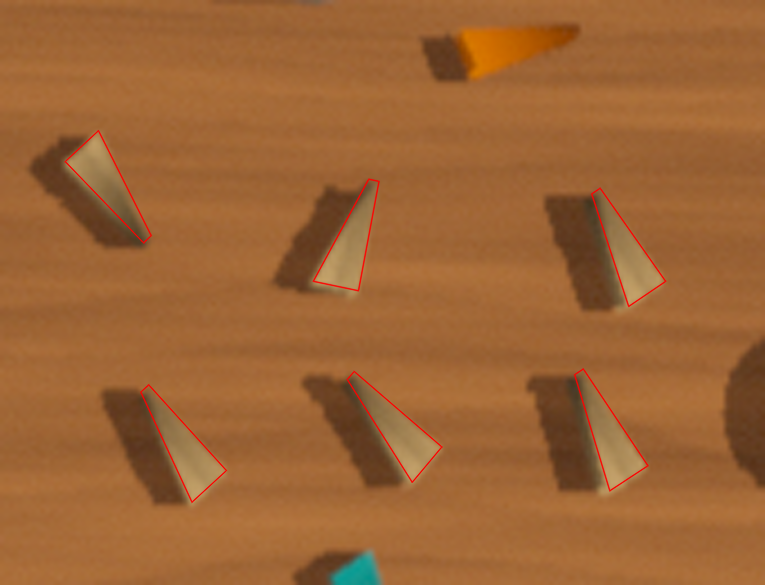

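View pics/o2.png

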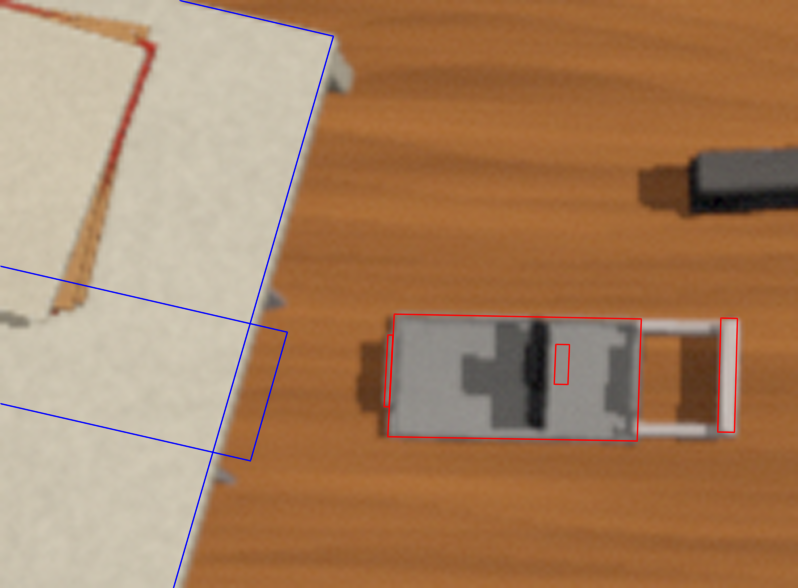

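```bash
cat >> h.py <<'E'
def tool():
    s=read_state();M=R.from_rotvec(s["orientation"]).as_matrix();return s,np.array(s["tool_pos"]),M
def go(x,y,z,yaw,mod=np.pi):
    """print tool-frame increments to world pose; yaw = direction of tool x (mod pi), with joint-6 check"""
    s,p,M=tool();d=M.T@(np.array([x,y,z])-p)*100
    y0=np.arctan2(M[1,0],M[0,0])
    q=s["q"];
    # yaw0 = q1 - q6 + c  (tool down): target q6
    c=y0-q[0]+q[5];q1t=np.arctan2(y,x)
    base=-(yaw-y0)  # turning about tool z (down) by t lowers world yaw by t
    for k in range(-2,3):
        t=base+k*mod;q6=q1t+c-(y0-t)
        # continuous
        if abs(q6)<2.6: print("  d_cm %.2f %.2f %.2f  turn %.3f  q6->%.2f"%(*d,t,q6))
    return
def st():
    s,p,M=tool();print("t %.2f pos %s toolx yaw %.3f tilt %s F %s open %.4f q %s"%(s["t"],p.round(4),np.arctan2(M[1,0],M[0,0]),M[:2,2].round(3),np.round(s["force"],1),s["opening"],np.round(s["q"],2)))
E
python3 - <<'E'
from h import *
st()
q=np.load("top0.npz");p,d=q["p"],q["d"];X=cloud("top",d);z=X[...,2]
T=np.array([.6192,.1835,1.5816]);c,s=np.cos(T[2]),np.sin(T[2])
m=(z>.035)&(z<.055);m[:,:195]=0;m[:,250:]=0;m[:205]=0;m[235:]=0
v,u=np.nonzero(m);print(len(u),u.mean(),v.mean())
P=atz("top",np.c_[u,v],.05)[:,:2]-T[:2];L=np.c_[P@[c,s],P@[-s,c]];print(L.min(0),L.max(0),L.mean(0))
m=(z>.022)&(z<.036);m[:,:215]=0;m[:,240:]=0;m[:205]=0;m[235:]=0
v,u=np.nonzero(m);P=atz("top",np.c_[u,v],.03)[:,:2]-T[:2];L=np.c_[P@[c,s],P@[-s,c]];print(L.min(0),L.max(0),L.mean(0))
go(.5942,-.0831,.1,0)
E
```

```text
t 0.15 pos [ 0.2412 -0.549   0.2288] toolx yaw -1.157 tilt [-0.     0.001] F [-0.6 -1.1  0.1] open 0.0930 q [-1.24  0.13  1.49  0.    1.52 -0.09]
41 226.4878048780488 216.5609756097561
[-0.02219976 -0.01549069] [-0.0132019   0.02978347] [-0.01732705  0.00107155]
[-0.02092439 -0.03044046] [-0.01208494  0.03126501] [-0.01708764  0.00086542]
  d_cm -28.44 -51.05 12.93  turn -1.157  q6->-0.14
```

Run:
```python
from h import *
go(.6184,.1663,.15,-1.56)
```

```text
d_cm -50.31 -63.30 7.96  turn -2.739  q6->-1.32
  d_cm -50.31 -63.30 7.96  turn 0.403  q6->1.82
```

{"name": "play_rows", "arguments": {
  "increments": [
    [[-50.3,-63.3,8.0,0.4],[-50.3,-63.3,8.0,0.4],[-50.3,-63.3,8.0,0.4],[-50.3,-63.3,8.0,0.4],[-50.3,-63.3,8.0,0.4]]
  ],
  "jaw": 5,
  "squeeze": 10
}}

```text
t: 0.65
tool_pos: [0.3576, -0.3276, 0.2046]
orientation: [-2.235, 2.206, 0.002]
force: [1.3, -0.7, 0.0]
opening: 0.0575
```

```bash
cat > g.py <<'E'
import sys
from h import *
st();a=[eval(v) for v in sys.argv[1:5]];go(*a)
E
python3 g.py .6184 .1663 .15 -1.56
```

```text
t 0.65 pos [ 0.3576 -0.3276  0.2046] toolx yaw -1.558 tilt [-0.     0.002] F [ 1.3 -0.7  0. ] open 0.0575 q [-0.85 -0.17  1.83  0.    1.48  0.71]
  d_cm -49.03 -26.73 5.52  turn -3.139  q6->-1.32
  d_cm -49.03 -26.73 5.52  turn 0.002  q6->1.82
```

Works as expected. Continue.

{"name": "play_rows", "arguments": {
  "increments": [
    [[-49.0,-26.7,5.5,0],[-49.0,-26.7,5.5,0],[-49.0,-26.7,5.5,0],[-49.0,-26.7,5.5,0],[-49.0,-26.7,5.5,0]]
  ]
}}

```text
t: 1.15
tool_pos: [0.4736, -0.1073, 0.1805]
orientation: [-2.235, 2.206, 0.002]
force: [1.3, -0.2, 0.1]
opening: 0.0499
```

```bash
python3 g.py .6184 .1663 .15 -1.56
```

```text
t 1.15 pos [ 0.4736 -0.1073  0.1805] toolx yaw -1.558 tilt [-0.     0.001] F [ 1.3 -0.2  0.1] open 0.0499 q [-0.33 -0.15  1.86  0.    1.44  1.23]
  d_cm -27.17 -14.84 3.09  turn -3.139  q6->-1.32
  d_cm -27.17 -14.84 3.09  turn 0.002  q6->1.82
```

{"name": "play_rows", "arguments": {
  "increments": [
    [[-27.2,-14.8,3.1,0],[-27.2,-14.8,3.1,0],[-27.2,-14.8,3.1,0],[-27.2,-14.8,3.1,0],[-27.2,-14.8,3.1,0]]
  ]
}}

```text
t: 1.65
tool_pos: [0.5892, 0.113, 0.1556]
orientation: [-2.236, 2.206, 0.002]
force: [0.3, -0.9, 0.8]
opening: 0.0503
```

{"name": "play_rows", "arguments": {
  "increments": [
    [[-4.9,-2.7,0.5,0],[-4.9,-2.7,0.5,0],[-4.9,-2.7,0.5,0]]
  ]
}}

```text
t: 1.95
tool_pos: [0.6152, 0.1639, 0.1494]
orientation: [2.238, -2.203, -0.004]
force: [-0.1, 0.5, 0.4]
opening: 0.0502
```

```bash
python3 g.py .6184 .1663 .042 -1.56;python3 - <<'E'
from h import *
p,d=read_camera("top");cv2.imwrite("pics/a1.png",cv2.resize(p[150:290,150:350],None,fx=3.5,fy=3.5))
E
```

```text
t 1.95 pos [0.6152 0.1639 0.1494] toolx yaw -1.555 tilt [-0.002  0.001] F [-0.1  0.5  0.4] open 0.0502 q [0.18 0.28 1.47 0.   1.4  1.73]
  d_cm -0.22 -0.35 10.74  turn -3.136  q6->-1.32
  d_cm -0.22 -0.35 10.74  turn 0.005  q6->1.82
```

View pics/a1.png

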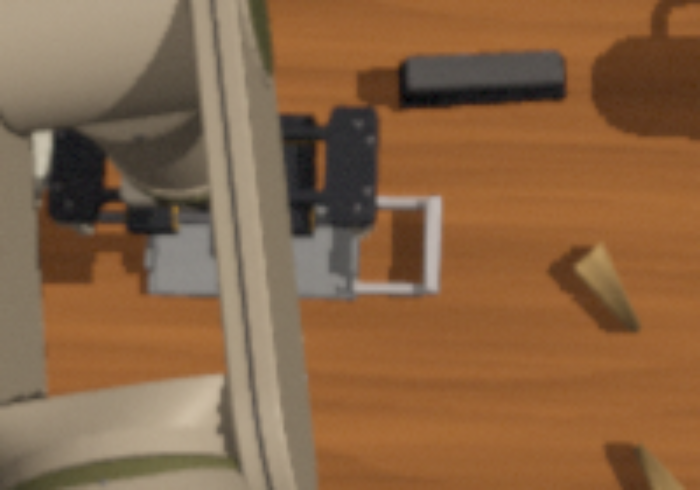

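{"name": "play_rows", "arguments": {
  "increments": [
    [[-0.2,-0.35,5,0],[-0.2,-0.35,10.5,0],[-0.2,-0.35,10.8,0],[-0.2,-0.35,10.8,0]]
  ]
}}

```text
t: 2.4
tool_pos: [0.6162, 0.1628, 0.0402]
orientation: [2.232, -2.204, -0.007]
force: [-0.1, 0.0, 0.3]
opening: 0.05
```

{"name": "play_rows", "arguments": {
  "increments": [
    [[0,0,0,0],[0,0,0,0],[0,0,0,0],[0,0,0,0],[0,0,0,0]]
  ],
  "jaw": 0,
  "squeeze": 8
}}

```text
t: 2.9
tool_pos: [0.6168, 0.1631, 0.0412]
orientation: [2.233, -2.204, -0.006]
force: [0.4, 0.3, 1.2]
opening: 0.0148
```

```bash
python3 g.py .6184 .1273 .042 -1.56
```

```text
t 2.90 pos [0.6168 0.1631 0.0412] toolx yaw -1.558 tilt [-0.005 -0.   ] F [0.4 0.3 1.2] open 0.0148 q [0.18 0.39 1.54 0.   1.22 1.74]
  d_cm 3.58 -0.11 -0.08  turn -3.139  q6->-1.38
  d_cm 3.58 -0.11 -0.08  turn 0.002  q6->1.76
```

{"name": "play_rows", "arguments": {
  "increments": [
    [[0,0,0,0],[0,0,0,0],[0,0,0,0]]
  ]
}}

```text
t: 3.2
tool_pos: [0.6168, 0.1633, 0.0413]
orientation: [2.233, -2.204, -0.006]
force: [-0.8, 1.8, 0.8]
opening: 0.0077
```

```bash
python3 g.py .6184 .1273 .042 -1.56
```

```text
t 3.20 pos [0.6168 0.1633 0.0413] toolx yaw -1.558 tilt [-0.005  0.   ] F [-0.8  1.8  0.8] open 0.0077 q [0.18 0.39 1.54 0.   1.22 1.74]
  d_cm 3.60 -0.11 -0.07  turn -3.139  q6->-1.38
  d_cm 3.60 -0.11 -0.07  turn 0.002  q6->1.76
```

{"name": "play_rows", "arguments": {
  "increments": [
    [[0.8,0,0,0],[1.6,0,0,0],[2.4,0,0,0],[3.0,0,0,0],[3.3,0,0,0]]
  ]
}}

```text
t: 3.7
tool_pos: [0.6172, 0.1292, 0.0413]
orientation: [2.232, -2.205, -0.006]
force: [0.0, 1.5, 0.6]
opening: 0.0076
```

{"name": "play_rows", "arguments": {
  "increments": [
    [[0.3,0,0,0],[0.3,0,0,0],[0.3,0,0,0]]
  ]
}}

```text
t: 4.0
tool_pos: [0.6173, 0.1258, 0.0413]
orientation: [2.232, -2.205, -0.005]
force: [-0.7, -2.1, 1.6]
opening: 0.0078
```

{"name": "play_rows", "arguments": {
  "increments": [
    [[0,0,0,0],[0,0,0,0],[0,0,-3,0],[0,0,-8,0],[0,0,-11,0]]
  ],
  "jaw": 8.5
}}

```text
t: 4.5
tool_pos: [0.6189, 0.1262, 0.1547]
orientation: [2.234, -2.206, -0.002]
force: [0.5, -0.5, 1.0]
opening: 0.0434
```

```bash
cat >> h.py <<'E'
def wp(pose,lx,ly):
    c,s=np.cos(pose[2]),np.sin(pose[2]);return pose[0]+c*lx-s*ly,pose[1]+s*lx+c*ly
E
python3 - <<'E'
from h import *
print("mug",atz("top",[373,165],.095))
st()
W1=(.5942,-.0831,3.925)
print(wp(W1,0,-.006)); x,y=wp(W1,0,-.006); go(x,y,.08,W1[2]-np.pi)
E
```

```text
mug [[ 0.74810523 -0.19088767  0.095     ]]
t 4.50 pos [0.6189 0.1262 0.1547] toolx yaw -1.558 tilt [-0.002 -0.   ] F [ 0.5 -0.5  1. ] open 0.0434 q [ 0.12  0.26  1.48 -0.    1.4   1.68]
(np.float64(0.5899658140359891), np.float64(-0.07884892140484635))
  d_cm 20.47 3.13 7.48  turn -2.342  q6->-0.92
  d_cm 20.47 3.13 7.48  turn 0.800  q6->2.23
```

{"name": "play_rows", "arguments": {
  "increments": [
    [[20.5,3.1,5,-2.34],[20.5,3.1,5,-2.34],[20.5,3.1,5,-2.34],[20.5,3.1,5,-2.34],[20.5,3.1,5,-2.34]]
  ]
}}

```text
t: 5.0
tool_pos: [0.5889, -0.0826, 0.1036]
orientation: [2.871, -1.264, -0.007]
force: [-0.6, 0.6, -0.1]
opening: 0.0825
```

Run:
```python
from h import *
st()
p,d=read_camera("top");cv2.imwrite("pics/a2.png",p)
W1=(.5942,-.0831,3.925)
x,y=wp(W1,0,-.006); go(x,y,.08,W1[2]-np.pi)
```

```text
t 5.00 pos [ 0.5889 -0.0826  0.1036] toolx yaw -0.829 tilt [-0.006 -0.002] F [-0.6  0.6 -0.1] open 0.0825 q [-0.22  0.21  1.63 -0.    1.3   0.61]
  d_cm -0.28 -0.48 2.31  turn -1.601  q6->-0.92
  d_cm -0.28 -0.48 2.31  turn 1.540  q6->2.23
```

View pics/a2.png

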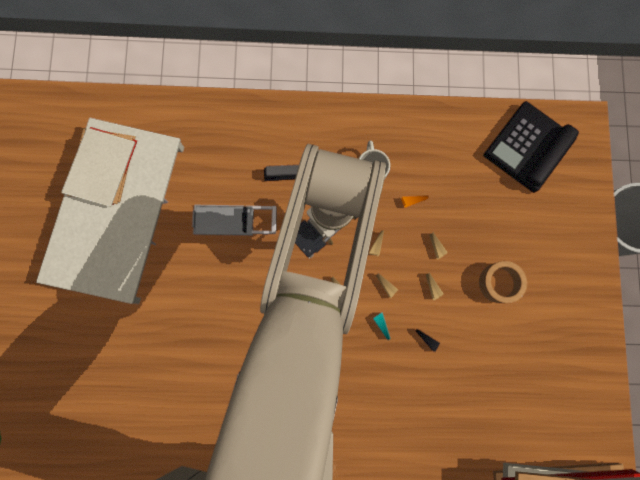

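```bash
cat >> h.py <<'E'
TB=[box(-.075,.075,-.038,.038,0,.009),box(-.075,-.072,-.022,.022,0,.022),box(.072,.075,-.022,.022,0,.022),
 box(-.135,-.125,-.035,.035,.008,.028),box(-.13,-.072,-.035,-.029,.008,.028),box(-.13,-.072,.029,.035,.008,.028)]
def tray(p,guess,off=(180,195),wh=(105,50),extra=()):
    hsv=cv2.cvtColor(p,cv2.COLOR_BGR2HSV);off=np.array(off)
    m=(hsv[off[1]:off[1]+wh[1],off[0]:off[0]+wh[0],1]<90).astype(np.uint8)
    n,l,s,c=cv2.connectedComponentsWithStats(m);m=(l==1+np.argmax(s[1:,4])).astype(float)
    return fit("top",m,TB+list(extra),guess,off)
E
python3 - <<'E'
from h import *
for f in("top0","a2"):
    p=cv2.imread(f"pics/{f}.png");D=-.017 if f=="top0" else -.056
    hs=cv2.cvtColor(p,cv2.COLOR_BGR2HSV)
    t=tray(p,(.6192,.1835,1.58),extra=[box(D-.004,D+.004,-.032,.032,.003,.03),box(D-.004,D+.004,-.012,.012,.03,.05)]);print(t)
view(p,(180,190),(110,60),7,"pics/o3.png",[("top",t[0],TR+[rect(-.072,.072,-.035,.035,.003),rect(-.06,-.052,-.032,.032,.03),rect(-.06,-.052,-.012,.012,.05)],(0,0,255))])
E
```

```text
(array([0.61907931, 0.18365572, 1.57441154]), np.float64(90.1875))
(array([0.61913753, 0.1820623 , 1.57849616]), np.float64(119.0))
```

View pics/o3.png

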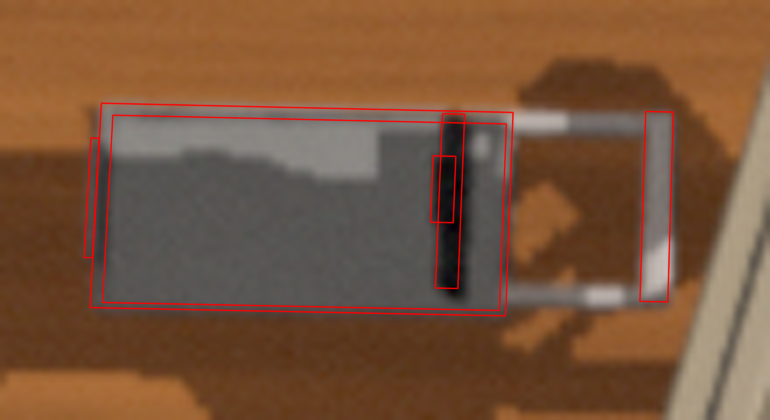

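{"name": "play_rows", "arguments": {
  "increments": [
    [[-0.3,-0.5,1,-1.6],[-0.3,-0.5,1,-1.6],[-0.3,-0.5,1,-1.6],[-0.3,-0.5,1,-1.6],[-0.3,-0.5,1,-1.6]]
  ]
}}

```text
t: 5.55
tool_pos: [0.5902, -0.0779, 0.0931]
orientation: [3.138, -0.122, -0.009]
force: [-0.5, 0.6, 0.1]
opening: 0.0855
```

```bash
python3 g.py .5900 -.0788 .05 .784
```

```text
t 5.55 pos [ 0.5902 -0.0779  0.0931] toolx yaw -0.078 tilt [-0.006 -0.001] F [-0.5  0.6  0.1] open 0.0855 q [-0.22  0.23  1.64 -0.    1.28 -0.14]
  d_cm 0.01 0.08 4.31  turn -0.862  q6->-0.92
  d_cm 0.01 0.08 4.31  turn 2.280  q6->2.23
```

{"name": "play_rows", "arguments": {
  "increments": [
    [[0,0.1,0,-0.86],[0,0.1,0,-0.86],[0,0.1,2,-0.86],[0,0.1,3,-0.86],[0,0.1,4,-0.86]]
  ]
}}

```text
t: 6.05
tool_pos: [0.5899, -0.0783, 0.0525]
orientation: [-2.965, -1.036, 0.01]
force: [0.7, -0.3, 0.5]
opening: 0.0851
```

{"name": "play_rows", "arguments": {
  "increments": [
    [[0,0,0.0,-0.1],[0,0,0.0,-0.1],[0,0,0,-0.1]]
  ]
}}

```text
t: 6.35
tool_pos: [0.5902, -0.0779, 0.0528]
orientation: [-2.911, -1.177, 0.009]
force: [-0.1, -0.3, -0.0]
opening: 0.0848
```

```bash
python3 g.py .5900 -.0788 .02 .784
```

```text
t 6.35 pos [ 0.5902 -0.0779  0.0528] toolx yaw 0.769 tilt [-0.006 -0.001] F [-0.1 -0.3 -0. ] open 0.0848 q [-0.22  0.27  1.66 -0.    1.21 -0.98]
  d_cm -0.06 0.06 3.28  turn -0.015  q6->-0.92
  d_cm -0.06 0.06 3.28  turn 3.126  q6->2.23
```

{"name": "play_rows", "arguments": {
  "increments": [
    [[0,0.05,1.7,-0.02],[-0.1,0.05,3.2,-0.02],[-0.1,0.05,3.3,-0.02],[-0.1,0.05,3.3,-0.02]]
  ]
}}

```text
t: 6.75
tool_pos: [0.5883, -0.0788, 0.0182]
orientation: [-2.898, -1.205, 0.013]
force: [-0.0, -0.5, 0.2]
opening: 0.0852
```

{"name": "play_rows", "arguments": {
  "increments": [
    [[0,0,0,0],[0,0,0,0],[0,0,0,0],[0,0,0,0],[0,0,0,0]]
  ],
  "jaw": 5,
  "squeeze": 15
}}

```text
t: 7.25
tool_pos: [0.5887, -0.0789, 0.0187]
orientation: [-2.899, -1.205, 0.012]
force: [0.2, -0.2, 3.0]
opening: 0.0638
```

```bash
python3 g.py .5900 -.0788 .02 .784
```

```text
t 7.25 pos [ 0.5887 -0.0789  0.0187] toolx yaw 0.788 tilt [-0.008 -0.001] F [ 0.2 -0.2  3. ] open 0.0638 q [-0.22  0.32  1.68 -0.    1.15 -1.  ]
  d_cm 0.09 0.08 -0.13  turn 0.004  q6->-0.92
  d_cm 0.09 0.08 -0.13  turn 3.145  q6->2.23
```

{"name": "play_rows", "arguments": {
  "increments": [
    [[0,0,0,0],[0,0,-4,0],[0,0,-8,0],[0,0,-9,0]]
  ]
}}

```text
t: 7.65
tool_pos: [0.5924, -0.0795, 0.1141]
orientation: [2.899, 1.205, -0.002]
force: [0.6, 0.3, 0.8]
opening: 0.0636
```

```bash
cat >> h.py <<'E'
T0=(.6190,.1828,1.577)
def place(i,ly,gap,z,T=T0):
    """i=0..5 index; A if even"""
    k=i//2; A=i%2==0
    lx=(.072-.032*k-.013-ly) if A else (.072-.032*(k+1)+.013+ly)
    x,y=wp(T,lx-gap,0);st();print("target",round(x,4),round(y,4));go(x,y,z,T[2]-np.pi/2)
E
python3 -c "
from h import *
place(0,-.0068,.004,.1)"
```

```text
t 7.65 pos [ 0.5924 -0.0795  0.1141] toolx yaw 0.788 tilt [-0.    -0.002] F [0.6 0.3 0.8] open 0.0636 q [-0.22  0.21  1.62 -0.    1.32 -1.  ]
target 0.6186 0.2446
  d_cm 24.82 -21.01 1.34  turn 0.782  q6->0.37
```

{"name": "play_rows", "arguments": {
  "increments": [
    [[24.8,-21,1.0,0.78],[24.8,-21,1.0,0.78],[24.8,-21,1.0,0.78],[24.8,-21,1.0,0.78],[24.8,-21,1.0,0.78]]
  ]
}}

```text
t: 8.15
tool_pos: [0.6105, 0.1587, 0.1042]
orientation: [3.137, 0.111, -0.002]
force: [0.7, -0.7, -0.2]
opening: 0.0637
```

```bash
python3 -c "
from h import *
place(0,-.0068,.004,.08)"
```

```text
t 8.15 pos [0.6105 0.1587 0.1042] toolx yaw 0.071 tilt [-0.001 -0.002] F [ 0.7 -0.7 -0.2] open 0.0637 q [ 0.17  0.3   1.53 -0.    1.32  0.1 ]
target 0.6186 0.2446
  d_cm 1.42 -8.51 2.40  turn 0.065  q6->0.37
```

{"name": "play_rows", "arguments": {
  "increments": [
    [[1.4,-8.5,1.0,0.065],[1.4,-8.5,1.0,0.065],[1.4,-8.5,2.4,0.065],[1.4,-8.5,3.4,0.065],[1.4,-8.5,4.4,0.065]]
  ]
}}

```text
t: 8.65
tool_pos: [0.6177, 0.2432, 0.0582]
orientation: [3.138, 0.009, -0.005]
force: [-0.6, -0.4, -0.1]
opening: 0.0639
```

```bash
python3 -c "
from h import *
place(0,-.0068,.004,.0240)"
```

```text
t 8.65 pos [0.6177 0.2432 0.0582] toolx yaw 0.005 tilt [-0.003 -0.003] F [-0.6 -0.4 -0.1] open 0.0639 q [ 0.3   0.43  1.45 -0.    1.26  0.29]
target 0.6186 0.2446
  d_cm 0.10 -0.15 3.42  turn -0.001  q6->0.37
```

{"name": "play_rows", "arguments": {
  "increments": [
    [[0.15,-0.15,1.2,0],[0.2,-0.15,2.4,0],[0.2,-0.15,2.8,0],[0.2,-0.15,2.8,0]]
  ]
}}

```text
t: 9.05
tool_pos: [0.619, 0.2438, 0.029]
orientation: [3.138, 0.007, -0.008]
force: [-0.0, 0.3, -0.3]
opening: 0.0638
```

```bash
python3 -c "
from h import *
place(0,-.0068,.004,.0230)"
```

```text
t 9.05 pos [0.619  0.2438 0.029 ] toolx yaw 0.005 tilt [-0.005 -0.004] F [-0.   0.3 -0.3] open 0.0638 q [ 0.3   0.47  1.45 -0.    1.22  0.3 ]
target 0.6186 0.2446
  d_cm -0.04 -0.08 0.60  turn -0.002  q6->0.37
```

{"name": "play_rows", "arguments": {
  "increments": [
    [[-0.02,0,0.35,0],[-0.02,0,0.6,0],[-0.02,0,0.6,0]]
  ]
}}

```text
t: 9.35
tool_pos: [0.6187, 0.2438, 0.0229]
orientation: [3.138, 0.007, -0.008]
force: [-0.6, -0.4, -0.6]
opening: 0.0636
```

{"name": "play_rows", "arguments": {
  "increments": [
    [[0,-0.2,0,0],[0,-0.4,0,0],[0,-0.6,0,0],[0,-0.6,0,0]]
  ]
}}

```text
t: 9.75
tool_pos: [0.6189, 0.25, 0.0231]
orientation: [3.138, 0.008, -0.007]
force: [0.4, -2.6, -0.2]
opening: 0.0633
```

{"name": "play_rows", "arguments": {
  "increments": [
    [[0,0,0.1,0],[0,0,0.15,0]]
  ]
}}

```text
t: 9.95
tool_pos: [0.619, 0.2499, 0.0217]
orientation: [3.138, 0.008, -0.007]
force: [-0.4, -2.4, 5.4]
opening: 0.0638
```

{"name": "play_rows", "arguments": {
  "increments": [
    [[0,0,0,0],[0,0,0,0],[0,0,0,0],[0,0,-3,0],[0,0,-8,0]]
  ],
  "jaw": 8
}}

```text
t: 10.45
tool_pos: [0.6157, 0.2492, 0.0973]
orientation: [3.135, 0.008, -0.021]
force: [1.0, 0.6, -0.2]
opening: 0.08
```

Run:
```python
from h import *
st()
W=(.4502,-.1134,.7577)
x,y=wp(W,0,-.012);print(x,y);go(x,y,.06,W[2])
p,d=read_camera("side");cv2.imwrite("pics/s1.png",p[150:420,200:560])
```

```text
t 10.45 pos [0.6157 0.2492 0.0973] toolx yaw 0.005 tilt [-0.013 -0.006] F [ 1.   0.6 -0.2] open 0.0800 q [ 0.31  0.41  1.41 -0.    1.34  0.3 ]
0.4584470300187113 -0.12211702333772687
  d_cm -15.86 37.03 4.18  turn -0.753  q6->-1.02
  d_cm -15.86 37.03 4.18  turn 2.389  q6->2.12
```

View pics/s1.png

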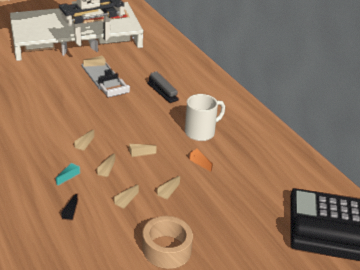

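{"name": "play_rows", "arguments": {
  "increments": [
    [[-15.9,37,0,-0.75],[-15.9,37,0,-0.75],[-15.9,37,0,-0.75],[-15.9,37,0,-0.75],[-15.9,37,0,-0.75]]
  ],
  "jaw": 8.5
}}

```text
t: 11.0
tool_pos: [0.5252, 0.0243, 0.1077]
orientation: [2.926, 1.136, 0.005]
force: [0.8, -1.1, 0.7]
opening: 0.0849
```

Run:
```python
from h import *
st()
W=(.4502,-.1134,.7577)
x,y=wp(W,0,-.012);print(x,y);go(x,y,.06,W[2])
```

```text
t 11.00 pos [0.5252 0.0243 0.1077] toolx yaw 0.740 tilt [ 0.004 -0.001] F [ 0.8 -1.1  0.7] open 0.0849 q [-0.05  0.02  1.83 -0.    1.29 -0.79]
0.4584470300187113 -0.12211702333772687
  d_cm -14.82 6.29 4.77  turn -0.017  q6->-1.02
  d_cm -14.82 6.29 4.77  turn 3.124  q6->2.12
```

{"name": "play_rows", "arguments": {
  "increments": [
    [[-14.8,6.3,2.5,-0.017],[-14.8,6.3,4,-0.017],[-14.8,6.3,4.8,-0.017],[-14.8,6.3,4.8,-0.017],[-14.8,6.3,4.8,-0.017]]
  ]
}}

```text
t: 11.5
tool_pos: [0.4568, -0.1238, 0.0585]
orientation: [2.92, 1.156, 0.003]
force: [0.2, -0.0, -0.1]
opening: 0.0848
```

Run:
```python
from h import *
st()
W=(.4502,-.1134,.7577)
x,y=wp(W,0,-.012);go(x,y,.02,W[2])
p,d=read_camera("top");cv2.imwrite("pics/a3.png",p)
```

```text
t 11.50 pos [ 0.4568 -0.1238  0.0585] toolx yaw 0.754 tilt [ 0.002 -0.001] F [ 0.2 -0.  -0.1] open 0.0848 q [-0.37 -0.06  2.01 -0.    1.19 -1.13]
  d_cm 0.23 -0.02 3.85  turn -0.004  q6->-1.02
  d_cm 0.23 -0.02 3.85  turn 3.138  q6->2.12
```

View pics/a3.png

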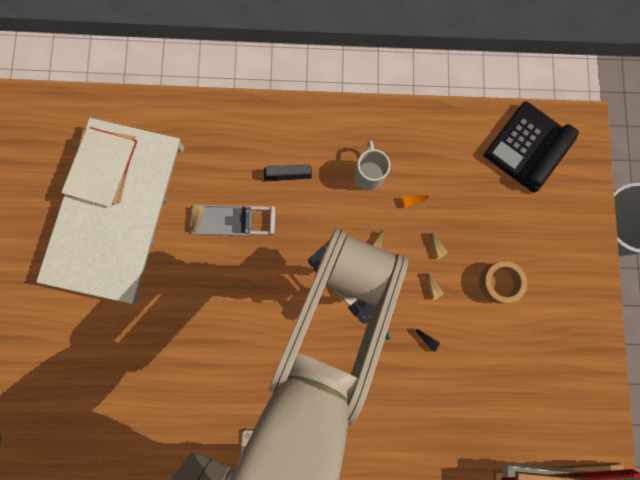

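{"name": "play_rows", "arguments": {
  "increments": [
    [[0.25,0,2,0],[0.25,0,3.7,0],[0.25,0,3.85,0],[0.25,0,3.85,0]]
  ]
}}

```text
t: 11.95
tool_pos: [0.4606, -0.1201, 0.0213]
orientation: [2.918, 1.158, 0.005]
force: [0.4, -0.4, -0.5]
opening: 0.0852
```

{"name": "play_rows", "arguments": {
  "increments": [
    [[0,0,0,0],[0,0,0,0],[0,0,0,0],[0,0,0,0],[0,0,0,0]]
  ],
  "jaw": 5,
  "squeeze": 15
}}

```text
t: 12.45
tool_pos: [0.4613, -0.1203, 0.0221]
orientation: [2.918, 1.158, 0.007]
force: [-0.3, 1.5, 5.7]
opening: 0.0634
```

```bash
cat >> h.py <<'E'
def loc(W):
    s,p,M=tool();c,sn=np.cos(W[2]),np.sin(W[2]);d=p[:2]-W[:2];st();print("TCP in wedge frame",(c*d[0]+sn*d[1]).round(4),(-sn*d[0]+c*d[1]).round(4))
E
python3 -c "
from h import *
loc((.4502,-.1134,.7577))"
```

```text
t 12.45 pos [ 0.4613 -0.1203  0.0221] toolx yaw 0.756 tilt [ 0.005 -0.001] F [-0.3  1.5  5.7] open 0.0634 q [-0.36  0.01  2.02  0.    1.11 -1.12]
TCP in wedge frame 0.0033 -0.0126
```

{"name": "play_rows", "arguments": {
  "increments": [
    [[0,0,0,0],[0,0,-4,0],[0,0,-8,0],[0,0,-9,0]]
  ]
}}

```text
t: 12.85
tool_pos: [0.4632, -0.1212, 0.1166]
orientation: [2.914, 1.156, 0.014]
force: [0.4, -0.7, -1.0]
opening: 0.0636
```

```bash
python3 -c "
from h import *
place(1,-.0126,.004,.1)"
```

```text
t 12.85 pos [ 0.4632 -0.1212  0.1166] toolx yaw 0.756 tilt [ 0.011 -0.003] F [ 0.4 -0.7 -1. ] open 0.0636 q [-0.36 -0.13  1.96  0.    1.3  -1.12]
target 0.6188 0.2192
  d_cm 34.65 -14.13 1.73  turn 0.749  q6->0.33
```

{"name": "play_rows", "arguments": {
  "increments": [
    [[34.6,-14.1,1.0,0.75],[34.6,-14.1,1.0,0.75],[34.6,-14.1,1.0,0.75],[34.6,-14.1,1.0,0.75],[34.6,-14.1,1.0,0.75]]
  ]
}}

```text
t: 13.35
tool_pos: [0.5563, 0.0847, 0.1083]
orientation: [3.136, 0.117, 0.015]
force: [-0.2, -1.0, 0.5]
opening: 0.0638
```

```bash
python3 -c "
from h import *
place(1,-.0126,.004,.08)"
```

```text
t 13.35 pos [0.5563 0.0847 0.1083] toolx yaw 0.074 tilt [ 0.009 -0.003] F [-0.2 -1.   0.5] open 0.0638 q [ 0.06  0.11  1.73 -0.    1.29 -0.01]
target 0.6188 0.2192
  d_cm 7.20 -12.96 2.85  turn 0.068  q6->0.34
```

{"name": "play_rows", "arguments": {
  "increments": [
    [[7.2,-13.0,0,0.068],[7.2,-13.0,0,0.068],[7.2,-13.0,0,0.068],[7.2,-13.0,2,0.068],[7.2,-13.0,4,0.068]]
  ]
}}

```text
t: 13.85
tool_pos: [0.6192, 0.2214, 0.0673]
orientation: [3.138, 0.014, 0.016]
force: [-0.5, 0.1, -0.5]
opening: 0.0638
```

```bash
python3 -c "
from h import *
place(1,-.0126,.004,.034)"
```

```text
t 13.85 pos [0.6192 0.2214 0.0673] toolx yaw 0.009 tilt [ 0.01  -0.003] F [-0.5  0.1 -0.5] open 0.0638 q [ 0.27  0.4   1.48 -0.01  1.26  0.26]
target 0.6188 0.2192
  d_cm -0.07 0.21 3.33  turn 0.003  q6->0.34
```

{"name": "play_rows", "arguments": {
  "increments": [
    [[-0.05,0.2,1.8,0],[-0.05,0.2,3.3,0],[-0.05,0.2,3.4,0],[-0.05,0.2,3.4,0]]
  ]
}}

```text
t: 14.25
tool_pos: [0.6186, 0.219, 0.0328]
orientation: [3.138, 0.013, 0.014]
force: [0.7, 0.1, 0.5]
opening: 0.0636
```

```bash
python3 -c "
from h import *
place(1,-.0126,.004,.0258)"
```

```text
t 14.25 pos [0.6186 0.219  0.0328] toolx yaw 0.009 tilt [ 0.009 -0.003] F [0.7 0.1 0.5] open 0.0636 q [ 0.27  0.44  1.5  -0.01  1.2   0.26]
target 0.6188 0.2192
  d_cm 0.01 -0.02 0.70  turn 0.002  q6->0.34
```

{"name": "play_rows", "arguments": {
  "increments": [
    [[0.02,0,0.4,0],[0.02,0,0.75,0],[0.02,0,0.75,0]]
  ]
}}

```text
t: 14.55
tool_pos: [0.619, 0.2189, 0.0254]
orientation: [3.138, 0.013, 0.014]
force: [-0.5, -0.1, -0.0]
opening: 0.0638
```

{"name": "play_rows", "arguments": {
  "increments": [
    [[0,-0.2,0,0],[0,-0.4,0,0],[0,-0.5,0,0],[0,-0.5,0,0]]
  ]
}}

```text
t: 14.95
tool_pos: [0.6191, 0.2238, 0.0256]
orientation: [3.138, 0.013, 0.015]
force: [0.1, -2.4, -0.7]
opening: 0.0635
```

{"name": "play_rows", "arguments": {
  "increments": [
    [[0,-0.05,0.05,0],[0,-0.05,0.1,0]]
  ]
}}

```text
t: 15.15
tool_pos: [0.6192, 0.224, 0.0252]
orientation: [3.137, 0.013, 0.014]
force: [-4.1, -5.7, 9.7]
opening: 0.0639
```

{"name": "play_rows", "arguments": {
  "increments": [
    [[0,0,0,0],[0,0,0,0],[0,0,0,0],[0,0,-3,0],[0,0,-8,0]]
  ],
  "jaw": 8
}}

```text
t: 15.65
tool_pos: [0.6149, 0.2235, 0.1008]
orientation: [3.135, 0.013, 0.0]
force: [1.6, -0.7, -0.5]
opening: 0.0798
```

Run:
```python
from h import *
st()
W=(.4623,-.2321,.8765)
x,y=wp(W,0,-.006);print(x,y);go(x,y,.06,W[2]-np.pi)
```

```text
t 15.65 pos [0.6149 0.2235 0.1008] toolx yaw 0.009 tilt [ 0.    -0.007] F [ 1.6 -0.7 -0.5] open 0.0798 q [ 0.27  0.36  1.45 -0.01  1.32  0.27]
0.4669110248020586 -0.2359390689333223
  d_cm -15.19 45.78 4.38  turn -0.868  q6->-1.34
  d_cm -15.19 45.78 4.38  turn 2.274  q6->1.80
```

{"name": "play_rows", "arguments": {
  "increments": [
    [[-15.2,45.8,0,2.27],[-15.2,45.8,0,2.27],[-15.2,45.8,0,2.27],[-15.2,45.8,0,2.27],[-15.2,45.8,0,2.27]]
  ],
  "jaw": 8.5
}}

```text
t: 16.15
tool_pos: [0.5394, -0.0145, 0.1045]
orientation: [2.921, -1.145, 0.016]
force: [1.4, -1.3, -0.0]
opening: 0.0851
```

Run:
```python
from h import *
st()
W=(.4623,-.2321,.8765)
x,y=wp(W,0,-.006);go(x,y,.08,W[2]-np.pi)
p,d=read_camera("top");cv2.imwrite("pics/a4.png",p);np.savez("a4.npz",p=p,d=d)
view(p,(180,190),(110,60),7,"pics/o4.png",[("top",T0,TR+[rect(-.072,.072,-.035,.035,.003),rect(-.06,-.052,-.032,.032,.03)],(0,0,255))])
```

```text
t 16.15 pos [ 0.5394 -0.0145  0.1045] toolx yaw -0.747 tilt [ 0.008 -0.007] F [ 1.4 -1.3 -0. ] open 0.0851 q [-0.12  0.06  1.8  -0.01  1.28  0.63]
  d_cm 9.70 21.17 2.56  turn -1.624  q6->-1.34
  d_cm 9.70 21.17 2.56  turn 1.518  q6->1.80
```

View pics/o4.png

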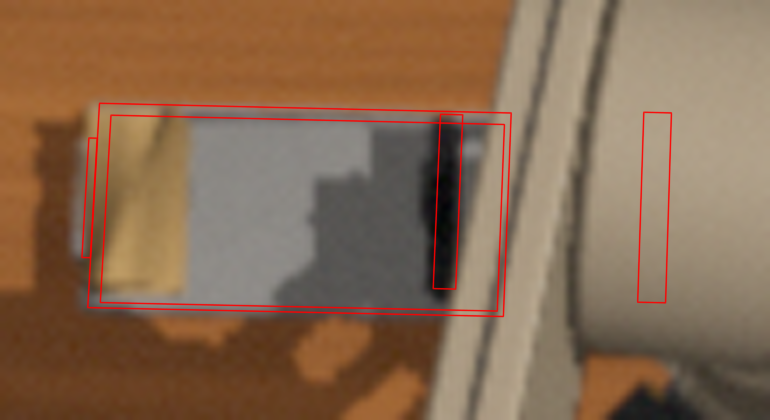

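View pics/a4.png

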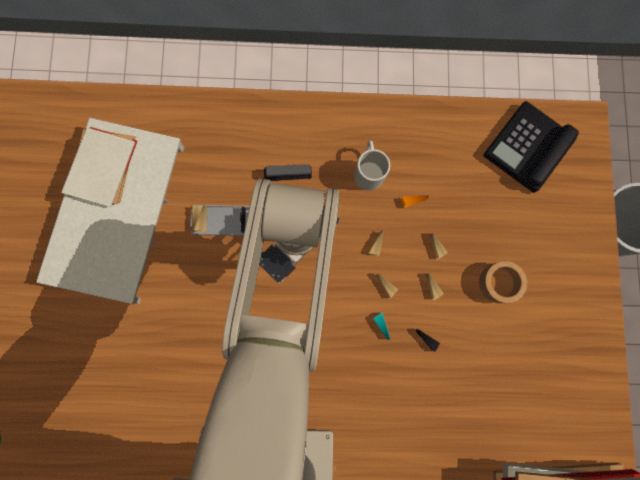

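{"name": "play_rows", "arguments": {
  "increments": [
    [[9.7,21.2,0,1.52],[9.7,21.2,0,1.52],[9.7,21.2,1,1.52],[9.7,21.2,1.5,1.52],[9.7,21.2,2,1.52]]
  ]
}}

```text
t: 16.7
tool_pos: [0.4615, -0.2442, 0.0869]
orientation: [2.3, -2.138, 0.022]
force: [0.5, 0.0, 1.0]
opening: 0.0852
```

```bash
sed -i 's/^T0=.*/T0=(.6190,.1845,1.577)/' h.py
python3 - <<'E'
from h import *
st()
W=(.4623,-.2321,.8765)
x,y=wp(W,0,-.006);go(x,y,.06,W[2]-np.pi)
E
```

```text
t 16.70 pos [ 0.4615 -0.2442  0.0869] toolx yaw -1.498 tilt [ 0.009 -0.011] F [0.5 0.  1. ] open 0.0852 q [-0.58  0.03  1.87 -0.    1.23  0.92]
  d_cm -0.82 -0.57 2.69  turn -2.375  q6->-1.34
  d_cm -0.82 -0.57 2.69  turn 0.767  q6->1.80
```

{"name": "play_rows", "arguments": {
  "increments": [
    [[-0.8,-0.55,0,0.767],[-0.8,-0.55,0,0.767],[-0.8,-0.55,1,0.767],[-0.8,-0.55,2,0.767],[-0.8,-0.55,2.7,0.767]]
  ]
}}

```text
t: 17.2
tool_pos: [0.4666, -0.2359, 0.0592]
orientation: [-1.356, 2.83, -0.021]
force: [-0.4, -1.7, -0.5]
opening: 0.0851
```

Run:
```python
from h import *
st()
W=(.4623,-.2321,.8765)
x,y=wp(W,0,-.006);go(x,y,.02,W[2]-np.pi)
```

```text
t 17.20 pos [ 0.4666 -0.2359  0.0592] toolx yaw -2.248 tilt [ 0.009 -0.01 ] F [-0.4 -1.7 -0.5] open 0.0851 q [-0.56  0.06  1.88 -0.    1.18  1.69]
  d_cm -0.02 0.02 3.92  turn -3.124  q6->-1.34
  d_cm -0.02 0.02 3.92  turn 0.017  q6->1.80
```

{"name": "play_rows", "arguments": {
  "increments": [
    [[0,0,2,0.017],[0,0,3.8,0.017],[0,0,3.95,0.017],[0,0,3.95,0.017]]
  ]
}}

```text
t: 17.6
tool_pos: [0.4667, -0.2359, 0.0195]
orientation: [-1.333, 2.841, -0.019]
force: [0.0, 0.2, 0.1]
opening: 0.0845
```

```bash
python3 -c "
from h import *
loc((.4623,-.2321,.8765))"
```

```text
t 17.60 pos [ 0.4667 -0.2359  0.0195] toolx yaw -2.264 tilt [ 0.008 -0.01 ] F [0.  0.2 0.1] open 0.0845 q [-0.56  0.13  1.9  -0.    1.1   1.7 ]
TCP in wedge frame -0.0001 -0.0058
```

{"name": "play_rows", "arguments": {
  "increments": [
    [[0,0,0,0],[0,0,0,0],[0,0,0,0],[0,0,0,0],[0,0,0,0]]
  ],
  "jaw": 5,
  "squeeze": 15
}}

```text
t: 18.1
tool_pos: [0.4673, -0.2363, 0.0203]
orientation: [-1.332, 2.841, -0.021]
force: [-1.3, 0.3, 4.9]
opening: 0.0634
```

{"name": "play_rows", "arguments": {
  "increments": [
    [[0,0,0,0],[0,0,-4,0],[0,0,-8,0],[0,0,-9,0]]
  ]
}}

```text
t: 18.5
tool_pos: [0.4687, -0.2368, 0.1151]
orientation: [-1.331, 2.837, -0.03]
force: [0.6, 0.4, 0.3]
opening: 0.0635
```

```bash
python3 -c "
from h import *
place(2,-.0058,.004,.1)"
```

```text
t 18.50 pos [ 0.4687 -0.2368  0.1151] toolx yaw -2.264 tilt [ 0.015 -0.014] F [0.6 0.4 0.3] open 0.0635 q [-0.56 -0.01  1.84 -0.    1.28  1.7 ]
target 0.6188 0.2133
  d_cm -44.21 17.26 1.10  turn -2.271  q6->0.33
```

{"name": "play_rows", "arguments": {
  "increments": [
    [[-44.2,17.3,0.5,-2.27],[-44.2,17.3,0.5,-2.27],[-44.2,17.3,0.5,-2.27],[-44.2,17.3,0.5,-2.27],[-44.2,17.3,0.5,-2.27]]
  ]
}}

```text
t: 19.0
tool_pos: [0.5464, 0.0034, 0.1073]
orientation: [2.287, -2.149, 0.025]
force: [1.1, 0.0, 0.3]
opening: 0.0641
```

Run:
```python
from h import *
p,d=read_camera("top");cv2.imwrite("pics/a5.png",p)
place(2,-.0058,.004,.1)
```

```text
t 19.05 pos [0.548  0.0105 0.1075] toolx yaw -1.495 tilt [ 0.011 -0.009] F [-2.   4.8  0.2] open 0.0636 q [-0.07  0.07  1.78 -0.01  1.28  1.43]
target 0.6188 0.2133
  d_cm -19.70 -8.59 0.64  turn -1.501  q6->0.33
```

View pics/a5.png

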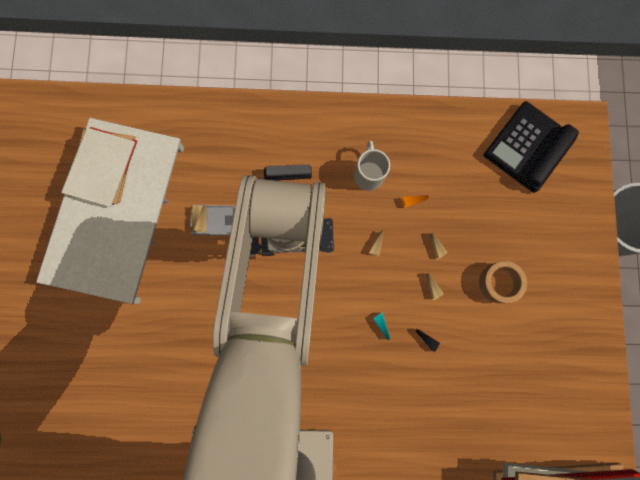

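{"name": "play_rows", "arguments": {
  "increments": [
    [[-19.7,-8.6,0.3,-1.5],[-19.7,-8.6,0.3,-1.5],[-19.7,-8.6,0.3,-1.5],[-19.7,-8.6,0.3,-1.5],[-19.7,-8.6,0.3,-1.5]]
  ]
}}

```text
t: 19.55
tool_pos: [0.6188, 0.2173, 0.1022]
orientation: [2.915, -1.157, 0.021]
force: [0.1, -0.3, -1.6]
opening: 0.0638
```

Run:
```python
from h import *
place(2,-.0058,.004,.06)
```

```text
t 19.55 pos [0.6188 0.2173 0.1022] toolx yaw -0.756 tilt [ 0.01 -0.01] F [ 0.1 -0.3 -1.6] open 0.0638 q [ 0.27  0.36  1.46 -0.01  1.32  1.03]
target 0.6188 0.2133
  d_cm 0.21 0.29 4.23  turn -0.762  q6->0.33
```

{"name": "play_rows", "arguments": {
  "increments": [
    [[0.2,0.3,0,-0.76],[0.2,0.3,0,-0.76],[0.2,0.3,1,-0.76],[0.2,0.3,2,-0.76],[0.2,0.3,3.5,-0.76]]
  ]
}}

```text
t: 20.05
tool_pos: [0.6187, 0.2134, 0.0667]
orientation: [3.131, -0.013, 0.017]
force: [0.4, -0.2, 0.2]
opening: 0.0635
```

Run:
```python
from h import *
place(2,-.0058,.005,.033)
```

```text
t 20.05 pos [0.6187 0.2134 0.0667] toolx yaw -0.008 tilt [ 0.011 -0.01 ] F [ 0.4 -0.2  0.2] open 0.0635 q [ 0.26  0.39  1.49 -0.01  1.26  0.27]
target 0.6188 0.2123
  d_cm -0.02 0.07 3.37  turn -0.014  q6->0.33
```

{"name": "play_rows", "arguments": {
  "increments": [
    [[0,0.07,1.8,-0.014],[0,0.07,3.2,-0.014],[0,0.07,3.4,-0.014],[0,0.07,3.4,-0.014]]
  ]
}}

```text
t: 20.45
tool_pos: [0.6184, 0.2122, 0.0318]
orientation: [3.131, 0.008, 0.014]
force: [-0.1, 0.2, 0.2]
opening: 0.0636
```

Run:
```python
from h import *
place(2,-.0058,.004,.0240)
```

```text
t 20.45 pos [0.6184 0.2122 0.0318] toolx yaw 0.005 tilt [ 0.009 -0.011] F [-0.1  0.2  0.2] open 0.0636 q [ 0.26  0.43  1.5  -0.01  1.2   0.26]
target 0.6188 0.2133
  d_cm 0.03 -0.12 0.78  turn -0.001  q6->0.33
```

{"name": "play_rows", "arguments": {
  "increments": [
    [[0.05,0,0.4,0],[0.05,0,0.78,0],[0.05,0,0.78,0]]
  ]
}}

```text
t: 20.75
tool_pos: [0.6189, 0.2121, 0.0238]
orientation: [3.131, 0.007, 0.014]
force: [0.5, -0.0, 0.7]
opening: 0.0635
```

{"name": "play_rows", "arguments": {
  "increments": [
    [[0,-0.2,0,0],[0,-0.4,0,0],[0,-0.5,0,0],[0,-0.5,0,0]]
  ]
}}

```text
t: 21.15
tool_pos: [0.619, 0.2174, 0.024]
orientation: [3.131, 0.008, 0.015]
force: [0.2, 0.5, -0.7]
opening: 0.0639
```

Expected contact 0.2173; no force yet. Push a little more.

{"name": "play_rows", "arguments": {
  "increments": [
    [[0,-0.1,0,0],[0,-0.2,0,0],[0,-0.2,0,0]]
  ]
}}

```text
t: 21.45
tool_pos: [0.619, 0.219, 0.024]
orientation: [3.13, 0.008, 0.014]
force: [-0.7, -2.2, 1.1]
opening: 0.0638
```

{"name": "play_rows", "arguments": {
  "increments": [
    [[0,-0.05,0.05,0],[0,-0.05,0.1,0]]
  ]
}}

```text
t: 21.65
tool_pos: [0.6192, 0.2195, 0.0236]
orientation: [3.13, 0.008, 0.015]
force: [-2.7, -3.2, 7.1]
opening: 0.064
```

{"name": "play_rows", "arguments": {
  "increments": [
    [[0,0,0,0],[0,0,0,0],[0,0,0,0],[0,0,-3,0],[0,0,-8,0]]
  ],
  "jaw": 8
}}

```text
t: 22.15
tool_pos: [0.6149, 0.2195, 0.0991]
orientation: [3.128, 0.008, 0.001]
force: [0.6, 0.5, -0.1]
opening: 0.08
```

Run:
```python
from h import *
st()
W=(.5722,-.2111,-.1811)
x,y=wp(W,0,-.012);print(x,y);go(x,y,.06,W[2])
```

```text
t 22.15 pos [0.6149 0.2195 0.0991] toolx yaw 0.005 tilt [ 0.    -0.013] F [ 0.6  0.5 -0.1] open 0.0800 q [ 0.27  0.36  1.46 -0.01  1.32  0.27]
0.570038659684519 -0.22290375398086032
  d_cm -4.70 44.17 4.50  turn 0.186  q6->-0.19
```

{"name": "play_rows", "arguments": {
  "increments": [
    [[-4.7,44.2,0,0.186],[-4.7,44.2,0,0.186],[-4.7,44.2,0,0.186],[-4.7,44.2,0,0.186],[-4.7,44.2,0,0.186]]
  ],
  "jaw": 8.5
}}

```text
t: 22.65
tool_pos: [0.5909, -0.0297, 0.1045]
orientation: [3.116, -0.282, 0.003]
force: [1.5, -0.6, -0.6]
opening: 0.085
```

Run:
```python
from h import *
p,d=read_camera("top");np.savez("a6.npz",p=p,d=d)
for r in wedges(p,d,roi=(350,215,470,310)): print(r[0],r[1].round(4),round(r[2],1))
W=(.5722,-.2111,-.1811)
st();x,y=wp(W,0,-.012);go(x,y,.06,W[2])
view(p,(180,190),(110,60),7,"pics/o6.png",[("top",T0,TR+[rect(-.072,.072,-.035,.035,.003),rect(-.06,-.052,-.032,.032,.03)],(0,0,255))])
```

```text
[377. 244.] [ 0.5722 -0.211  -0.1836] 15.0
[438. 246.] [ 0.5673 -0.3634  0.5965] 22.8
[434. 287.] [ 0.4629 -0.352   0.5856] 19.2
t 22.70 pos [ 0.5902 -0.0373  0.1045] toolx yaw -0.184 tilt [ 0.    -0.017] F [ 1.4 -4.6 -0. ] open 0.0849 q [-0.14  0.2   1.65 -0.02  1.29  0.05]
  d_cm 1.41 18.54 4.77  turn -0.003  q6->-0.19
```

View pics/o6.png

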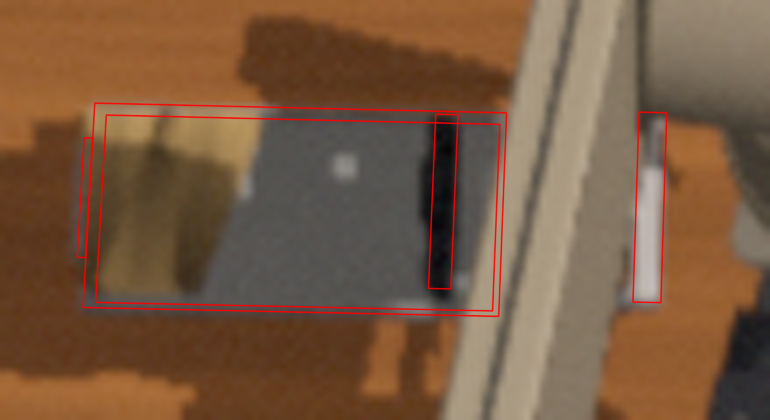

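{"name": "play_rows", "arguments": {
  "increments": [
    [[1.4,18.5,0.5,0],[1.4,18.5,1.5,0],[1.4,18.5,3.5,0],[1.4,18.5,4.7,0],[1.4,18.5,4.7,0]]
  ]
}}

```text
t: 23.2
tool_pos: [0.5672, -0.2264, 0.0575]
orientation: [3.111, -0.295, -0.003]
force: [-0.8, 1.0, -0.3]
opening: 0.0853
```

Run:
```python
from h import *
W=(.5722,-.2111,-.182)
st();x,y=wp(W,0,-.012);go(x,y,.0195,W[2])
```

```text
t 23.20 pos [ 0.5672 -0.2264  0.0575] toolx yaw -0.189 tilt [-0.004 -0.017] F [-0.8  1.  -0.3] open 0.0853 q [-0.45  0.3   1.62 -0.02  1.22 -0.26]
  d_cm 0.21 -0.47 3.79  turn -0.007  q6->-0.18
```

{"name": "play_rows", "arguments": {
  "increments": [
    [[0.2,-0.45,2,0],[0.2,-0.45,3.6,0],[0.2,-0.45,3.8,0],[0.2,-0.45,3.8,0]]
  ]
}}

```text
t: 23.6
tool_pos: [0.5695, -0.222, 0.0188]
orientation: [3.111, -0.293, -0.006]
force: [-0.6, -0.8, -0.7]
opening: 0.085
```

```bash
python3 -c "
from h import *
loc((.5722,-.211,-.182))"
```

```text
t 23.60 pos [ 0.5695 -0.222   0.0188] toolx yaw -0.188 tilt [-0.005 -0.016] F [-0.6 -0.8 -0.7] open 0.0850 q [-0.45  0.35  1.63 -0.02  1.15 -0.25]
TCP in wedge frame -0.0006 -0.0113
```

{"name": "play_rows", "arguments": {
  "increments": [
    [[0,0,0,0],[0,0,0,0],[0,0,0,0],[0,0,0,0],[0,0,0,0]]
  ],
  "jaw": 5,
  "squeeze": 15
}}

```text
t: 24.1
tool_pos: [0.5702, -0.222, 0.0197]
orientation: [3.111, -0.293, -0.003]
force: [0.1, 0.5, 4.6]
opening: 0.0638
```

{"name": "play_rows", "arguments": {
  "increments": [
    [[0,0,0,0],[0,0,-4,0],[0,0,-8,0],[0,0,-9,0]]
  ]
}}

```text
t: 24.5
tool_pos: [0.5732, -0.2219, 0.115]
orientation: [3.108, -0.293, 0.007]
force: [1.4, 0.7, 1.0]
opening: 0.0634
```

```bash
python3 -c "
from h import *
place(3,-.0113,.004,.1)"
```

```text
t 24.50 pos [ 0.5732 -0.2219  0.115 ] toolx yaw -0.188 tilt [ 0.003 -0.02 ] F [1.4 0.7 1. ] open 0.0634 q [-0.44  0.24  1.58 -0.02  1.31 -0.25]
target 0.619 0.1902
  d_cm -3.20 -41.36 0.70  turn -0.194  q6->0.30
```

{"name": "play_rows", "arguments": {
  "increments": [
    [[-3.2,-41.4,0,-0.194],[-3.2,-41.4,0,-0.194],[-3.2,-41.4,0,-0.194],[-3.2,-41.4,0,-0.194],[-3.2,-41.4,0,-0.194]]
  ]
}}

```text
t: 25.0
tool_pos: [0.5993, 0.0295, 0.1073]
orientation: [3.122, 0.009, 0.003]
force: [-0.1, -0.0, -0.2]
opening: 0.0634
```

```bash
python3 -c "
from h import *
place(3,-.0113,.004,.07)"
```

```text
t 25.00 pos [0.5993 0.0295 0.1073] toolx yaw 0.006 tilt [ 0.002 -0.02 ] F [-0.1 -0.  -0.2] open 0.0634 q [-0.02  0.22  1.62 -0.02  1.3  -0.02]
target 0.619 0.1902
  d_cm 2.05 -16.13 3.42  turn -0.000  q6->0.30
```

{"name": "play_rows", "arguments": {
  "increments": [
    [[2.05,-16.1,-0.3,0],[2.05,-16.1,-0.3,0],[2.05,-16.1,-0.3,0],[2.05,-16.1,0.5,0],[2.05,-16.1,2.5,0]]
  ]
}}

```text
t: 25.5
tool_pos: [0.62, 0.1932, 0.0801]
orientation: [3.123, 0.015, 0.008]
force: [0.0, -0.1, 0.2]
opening: 0.0638
```

```bash
python3 -c "
from h import *
place(3,-.0113,.005,.033)"
```

```text
t 25.50 pos [0.62   0.1932 0.0801] toolx yaw 0.009 tilt [ 0.005 -0.019] F [ 0.  -0.1  0.2] open 0.0638 q [ 0.23  0.37  1.49 -0.02  1.28  0.23]
target 0.619 0.1892
  d_cm -0.13 0.31 4.72  turn 0.003  q6->0.30
```

{"name": "play_rows", "arguments": {
  "increments": [
    [[-0.1,0.3,2.5,0],[-0.1,0.35,4.4,0],[-0.1,0.35,4.7,0],[-0.1,0.35,4.7,0]]
  ]
}}

```text
t: 25.9
tool_pos: [0.6183, 0.1881, 0.0318]
orientation: [3.122, 0.014, 0.004]
force: [0.2, -0.2, 0.2]
opening: 0.0635
```

```bash
python3 -c "
from h import *
place(3,-.0113,.004,.0235)"
```

```text
t 25.90 pos [0.6183 0.1881 0.0318] toolx yaw 0.009 tilt [ 0.003 -0.019] F [ 0.2 -0.2  0.2] open 0.0635 q [ 0.23  0.42  1.52 -0.02  1.2   0.23]
target 0.619 0.1902
  d_cm 0.06 -0.23 0.83  turn 0.003  q6->0.30
```

{"name": "play_rows", "arguments": {
  "increments": [
    [[0.06,0,0.4,0],[0.06,0,0.83,0],[0.06,0,0.83,0]]
  ]
}}

```text
t: 26.2
tool_pos: [0.619, 0.1878, 0.0236]
orientation: [3.122, 0.014, 0.005]
force: [-0.0, 0.4, -0.2]
opening: 0.0634
```

{"name": "play_rows", "arguments": {
  "increments": [
    [[0,-0.2,0,0],[0,-0.4,0,0],[0,-0.6,0,0],[0,-0.7,0,0]]
  ]
}}

```text
t: 26.6
tool_pos: [0.6191, 0.1952, 0.0237]
orientation: [3.122, 0.014, 0.005]
force: [0.8, 0.6, -0.3]
opening: 0.0641
```

{"name": "play_rows", "arguments": {
  "increments": [
    [[0,-0.1,0,0],[0,-0.2,0,0],[0,-0.2,0,0]]
  ]
}}

```text
t: 26.9
tool_pos: [0.619, 0.1968, 0.0236]
orientation: [3.122, 0.014, 0.005]
force: [-0.8, -3.4, 1.2]
opening: 0.0638
```

{"name": "play_rows", "arguments": {
  "increments": [
    [[0,0,0.05,0],[0,0,0.1,0]]
  ]
}}

```text
t: 27.1
tool_pos: [0.6191, 0.1968, 0.0228]
orientation: [3.122, 0.014, 0.005]
force: [-2.0, -3.0, 5.9]
opening: 0.064
```

{"name": "play_rows", "arguments": {
  "increments": [
    [[0,0,0,0],[0,0,0,0],[0,0,0,0],[0,0,-3,0],[0,0,-8,0]]
  ],
  "jaw": 8
}}

```text
t: 27.6
tool_pos: [0.6153, 0.1976, 0.0986]
orientation: [3.12, 0.014, -0.009]
force: [0.1, 0.7, -0.5]
opening: 0.08
```

Run:
```python
from h import *
st()
W=(.5673,-.3635,.60)
x,y=wp(W,0,-.006);print(x,y);go(x,y,.06,W[2]-np.pi)
```

```text
t 27.60 pos [0.6153 0.1976 0.0986] toolx yaw 0.009 tilt [-0.006 -0.022] F [ 0.1  0.7 -0.5] open 0.0800 q [ 0.24  0.36  1.47 -0.02  1.33  0.24]
0.5706878548403702 -0.36845201368945807
  d_cm -4.94 56.47 5.12  turn -0.591  q6->-1.17
  d_cm -4.94 56.47 5.12  turn 2.550  q6->1.97
```

{"name": "play_rows", "arguments": {
  "increments": [
    [[-4.9,56.5,0,2.55],[-4.9,56.5,0,2.55],[-4.9,56.5,0,2.55],[-4.9,56.5,0,2.55],[-4.9,56.5,0,2.55]]
  ],
  "jaw": 8.5
}}

```text
t: 28.1
tool_pos: [0.5976, -0.0524, 0.1067]
orientation: [2.906, -1.139, 0.016]
force: [0.9, -0.6, -0.3]
opening: 0.085
```

Run:
```python
from h import *
p,d=read_camera("top");np.savez("a7.npz",p=p,d=d)
for r in wedges(p,d,roi=(350,215,470,310)): print(r[0],r[1].round(4),round(r[2],1))
W=(.5673,-.3635,.60)
st();x,y=wp(W,0,-.006);go(x,y,.06,W[2]-np.pi)
view(p,(180,190),(110,60),7,"pics/o7.png",[("top",T0,TR+[rect(-.072,.072,-.035,.035,.003),rect(-.06,-.052,-.032,.032,.03)],(0,0,255))])
```

```text
[438. 246.] [ 0.5673 -0.3635  0.5943] 18.3
[434. 287.] [ 0.4628 -0.352   0.5795] 21.6
t 28.15 pos [ 0.5971 -0.0601  0.107 ] toolx yaw -0.760 tilt [ 0.002 -0.027] F [ 0.7 -3.8 -0.1] open 0.0850 q [-0.17  0.22  1.62 -0.03  1.3   0.6 ]
  d_cm 19.24 24.07 5.52  turn -1.360  q6->-1.17
  d_cm 19.24 24.07 5.52  turn 1.781  q6->1.98
```

View pics/o7.png

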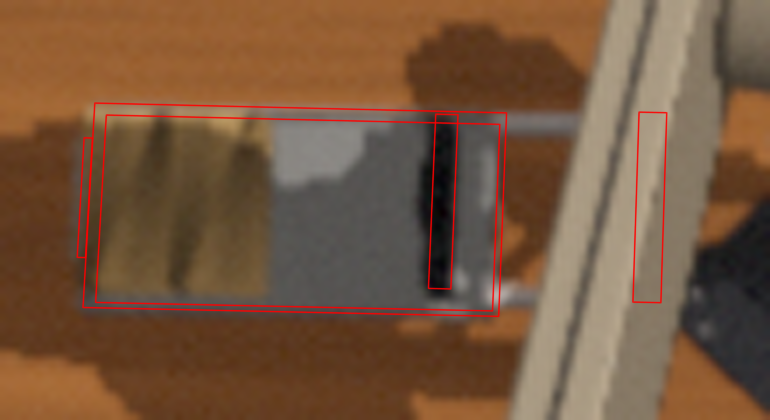

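{"name": "play_rows", "arguments": {
  "increments": [
    [[19.2,24.1,0,1.78],[19.2,24.1,0,1.78],[19.2,24.1,0,1.78],[19.2,24.1,0,1.78],[19.2,24.1,0,1.78]]
  ]
}}

```text
t: 28.65
tool_pos: [0.5758, -0.3013, 0.1135]
orientation: [2.291, -2.127, 0.03]
force: [0.3, 0.7, -0.7]
opening: 0.0851
```

```bash
sed -i 's/^T0=.*/T0=(.6190,.1852,1.577)/' h.py
python3 - <<'E'
from h import *
W=(.5673,-.3635,.597)
st();x,y=wp(W,0,-.006);go(x,y,.06,W[2]-np.pi)
E
```

```text
t 28.65 pos [ 0.5758 -0.3013  0.1135] toolx yaw -1.496 tilt [ 0.003 -0.025] F [ 0.3  0.7 -0.7] open 0.0851 q [-0.55  0.33  1.48 -0.02  1.32  0.95]
  d_cm 6.52 1.02 5.51  turn -2.093  q6->-1.17
  d_cm 6.52 1.02 5.51  turn 1.048  q6->1.98
```

{"name": "play_rows", "arguments": {
  "increments": [
    [[6.5,1,0,1.05],[6.5,1,0,1.05],[6.5,1,1,1.05],[6.5,1,2,1.05],[6.5,1,4,1.05]]
  ]
}}

```text
t: 29.15
tool_pos: [0.572, -0.3687, 0.0764]
orientation: [1.356, -2.827, 0.041]
force: [0.5, -0.1, 0.0]
opening: 0.085
```

Run:
```python
from h import *
W=(.5673,-.3635,.597)
st();x,y=wp(W,0,-.006);go(x,y,.05,W[2]-np.pi)
```

```text
t 29.15 pos [ 0.572  -0.3687  0.0764] toolx yaw -2.247 tilt [ 0.006 -0.026] F [ 0.5 -0.1  0. ] open 0.0850 q [-0.64  0.44  1.41 -0.02  1.27  1.61]
  d_cm 0.02 0.17 2.64  turn -2.844  q6->-1.17
  d_cm 0.02 0.17 2.64  turn 0.297  q6->1.98
```

{"name": "play_rows", "arguments": {
  "increments": [
    [[0,0.15,0,0.3],[0,0.15,1,0.3],[0,0.15,2.6,0.3],[0,0.15,2.6,0.3]]
  ]
}}

```text
t: 29.55
tool_pos: [0.5693, -0.367, 0.0469]
orientation: [0.925, -2.997, 0.036]
force: [0.0, -0.3, -0.7]
opening: 0.085
```

Run:
```python
from h import *
W=(.5673,-.3635,.597)
st();x,y=wp(W,0,-.006);go(x,y,.0195,W[2]-np.pi)
```

```text
t 29.55 pos [ 0.5693 -0.367   0.0469] toolx yaw -2.543 tilt [ 0.002 -0.023] F [ 0.  -0.3 -0.7] open 0.0850 q [-0.64  0.46  1.43 -0.02  1.23  1.91]
  d_cm -0.06 -0.14 2.74  turn -3.140  q6->-1.16
  d_cm -0.06 -0.14 2.74  turn 0.002  q6->1.98
```

{"name": "play_rows", "arguments": {
  "increments": [
    [[-0.06,-0.15,1.5,0],[-0.06,-0.15,2.7,0],[-0.06,-0.15,2.75,0],[-0.06,-0.15,2.75,0]]
  ]
}}

```text
t: 29.95
tool_pos: [0.5702, -0.3682, 0.0184]
orientation: [0.926, -2.996, 0.034]
force: [0.3, -0.7, 1.4]
opening: 0.0851
```

```bash
python3 -c "
from h import *
loc((.5673,-.3635,.597))"
```

```text
t 29.95 pos [ 0.5702 -0.3682  0.0184] toolx yaw -2.542 tilt [ 0.001 -0.022] F [ 0.3 -0.7  1.4] open 0.0851 q [-0.64  0.5   1.44 -0.02  1.19  1.91]
TCP in wedge frame -0.0002 -0.0055
```

{"name": "play_rows", "arguments": {
  "increments": [
    [[0,0,0,0],[0,0,0,0],[0,0,0,0],[0,0,0,0],[0,0,0,0]]
  ],
  "jaw": 5,
  "squeeze": 15
}}

```text
t: 30.45
tool_pos: [0.5706, -0.3685, 0.0192]
orientation: [0.926, -2.996, 0.035]
force: [-0.1, 0.0, 2.9]
opening: 0.0636
```

{"name": "play_rows", "arguments": {
  "increments": [
    [[0,0,0,0],[0,0,-4,0],[0,0,-8,0],[0,0,-9,0]]
  ]
}}

```text
t: 30.85
tool_pos: [0.573, -0.3681, 0.1152]
orientation: [0.928, -3.001, 0.045]
force: [0.5, -0.1, 1.0]
opening: 0.0643
```

```bash
python3 -c "
from h import *
place(4,-.0055,.004,.1)"
```

```text
t 30.85 pos [ 0.573  -0.3681  0.1152] toolx yaw -2.542 tilt [ 0.008 -0.028] F [ 0.5 -0.1  1. ] open 0.0643 q [-0.64  0.4   1.38 -0.02  1.34  1.91]
target 0.619 0.1817
  d_cm -34.84 42.81 0.03  turn -2.548  q6->0.28
```

{"name": "play_rows", "arguments": {
  "increments": [
    [[-34.8,42.8,0.3,-2.55],[-34.8,42.8,0.3,-2.55],[-34.8,42.8,0.3,-2.55],[-34.8,42.8,0.3,-2.55],[-34.8,42.8,0.3,-2.55]]
  ]
}}

```text
t: 31.35
tool_pos: [0.5919, -0.1154, 0.1032]
orientation: [1.96, -2.435, 0.033]
force: [1.4, -0.7, -0.3]
opening: 0.0643
```

```bash
python3 -c "
from h import *
place(4,-.0055,.004,.11)"
```

```text
t 31.35 pos [ 0.5919 -0.1154  0.1032] toolx yaw -1.786 tilt [ 0.001 -0.026] F [ 1.4 -0.7 -0.3] open 0.0643 q [-0.26  0.22  1.62 -0.03  1.29  1.53]
target 0.619 0.1817
  d_cm -29.58 3.69 -1.44  turn -1.792  q6->0.29
```

{"name": "play_rows", "arguments": {
  "increments": [
    [[-29.6,3.7,-1.2,-1.79],[-29.6,3.7,-1.2,-1.79],[-29.6,3.7,-1.2,-1.79],[-29.6,3.7,-1.2,-1.79],[-29.6,3.7,-1.2,-1.79]]
  ]
}}

```text
t: 31.85
tool_pos: [0.6141, 0.1336, 0.1065]
orientation: [2.711, -1.544, 0.021]
force: [1.3, -0.8, -0.1]
opening: 0.0639
```

```bash
python3 -c "
from h import *
place(4,-.0055,.004,.1)"
```

```text
t 31.85 pos [0.6141 0.1336 0.1065] toolx yaw -1.036 tilt [ 0.001 -0.026] F [ 1.3 -0.8 -0.1] open 0.0639 q [ 0.15  0.3   1.53 -0.03  1.32  1.19]
target 0.619 0.1817
  d_cm -3.90 -2.88 0.53  turn -1.042  q6->0.29
```

{"name": "play_rows", "arguments": {
  "increments": [
    [[-3.9,-2.9,0.3,-1.04],[-3.9,-2.9,0.3,-1.04],[-3.9,-2.9,0.3,-1.04],[-3.9,-2.9,0.3,-1.04],[-3.9,-2.9,0.3,-1.04]]
  ]
}}

```text
t: 32.35
tool_pos: [0.6187, 0.1821, 0.1015]
orientation: [3.084, -0.443, 0.006]
force: [0.0, -0.4, -0.1]
opening: 0.0637
```

{"name": "play_rows", "arguments": {
  "increments": [
    [[0,0,0,-0.29],[0,0,0,-0.29],[0,0,1,-0.29],[0,0,2,-0.29],[0,0,2,-0.29]]
  ]
}}

```text
t: 32.85
tool_pos: [0.6168, 0.1811, 0.0783]
orientation: [3.115, 0.002, -0.006]
force: [-0.3, -0.1, -0.0]
opening: 0.0642
```

```bash
python3 -c "
from h import *
place(4,-.0055,.005,.0325)"
```

```text
t 32.85 pos [0.6168 0.1811 0.0783] toolx yaw 0.001 tilt [-0.004 -0.027] F [-0.3 -0.1 -0. ] open 0.0642 q [ 0.22  0.37  1.49 -0.03  1.29  0.23]
target 0.619 0.1807
  d_cm 0.24 -0.08 4.58  turn -0.005  q6->0.29
```

{"name": "play_rows", "arguments": {
  "increments": [
    [[0.25,-0.05,2.3,-0.005],[0.25,-0.05,4.2,-0.005],[0.25,-0.05,4.6,-0.005],[0.25,-0.05,4.6,-0.005]]
  ]
}}

```text
t: 33.25
tool_pos: [0.6182, 0.1801, 0.0312]
orientation: [3.114, 0.008, -0.01]
force: [0.4, -1.2, -0.9]
opening: 0.0635
```

```bash
python3 -c "
from h import *
place(4,-.0055,.004,.0230)"
```

```text
t 33.25 pos [0.6182 0.1801 0.0312] toolx yaw 0.005 tilt [-0.006 -0.028] F [ 0.4 -1.2 -0.9] open 0.0635 q [ 0.22  0.43  1.51 -0.03  1.22  0.22]
target 0.619 0.1817
  d_cm 0.09 -0.18 0.81  turn -0.001  q6->0.29
```

{"name": "play_rows", "arguments": {
  "increments": [
    [[0.08,0,0.4,0],[0.08,0,0.8,0],[0.08,0,0.8,0]]
  ]
}}

```text
t: 33.55
tool_pos: [0.619, 0.1799, 0.0232]
orientation: [3.114, 0.007, -0.01]
force: [0.6, 0.4, -0.2]
opening: 0.0636
```

{"name": "play_rows", "arguments": {
  "increments": [
    [[0,-0.2,0,0],[0,-0.4,0,0],[0,-0.6,0,0],[0,-0.7,0,0]]
  ]
}}

```text
t: 33.95
tool_pos: [0.619, 0.1872, 0.0232]
orientation: [3.114, 0.008, -0.01]
force: [1.1, 0.1, -0.3]
opening: 0.0639
```

{"name": "play_rows", "arguments": {
  "increments": [
    [[0,-0.1,0,0],[0,-0.2,0,0],[0,-0.2,0,0]]
  ]
}}

```text
t: 34.25
tool_pos: [0.6191, 0.1889, 0.0232]
orientation: [3.114, 0.008, -0.009]
force: [-0.1, -3.0, 0.6]
opening: 0.064
```

{"name": "play_rows", "arguments": {
  "increments": [
    [[0,0,0.05,0],[0,0,0.1,0]]
  ]
}}

```text
t: 34.45
tool_pos: [0.6192, 0.1889, 0.0227]
orientation: [3.114, 0.008, -0.009]
force: [-3.7, -2.3, 7.5]
opening: 0.0638
```

{"name": "play_rows", "arguments": {
  "increments": [
    [[0,0,0,0],[0,0,0,0],[0,0,0,0],[0,0,-3,0],[0,0,-8,0]]
  ],
  "jaw": 8
}}

```text
t: 34.95
tool_pos: [0.6161, 0.1904, 0.0984]
orientation: [3.112, 0.008, -0.023]
force: [0.1, 0.2, 0.5]
opening: 0.0797
```

Run:
```python
from h import *
st()
W=(.4630,-.352,.583)
x,y=wp(W,0,-.012);print(x,y);go(x,y,.06,W[2])
```

```text
t 34.95 pos [0.6161 0.1904 0.0984] toolx yaw 0.005 tilt [-0.015 -0.03 ] F [0.1 0.2 0.5] open 0.0797 q [ 0.23  0.36  1.46 -0.03  1.34  0.24]
0.4696063702584601 -0.3620177777979018
  d_cm -14.84 55.03 5.70  turn -0.578  q6->-1.23
  d_cm -14.84 55.03 5.70  turn 2.563  q6->1.91
```

{"name": "play_rows", "arguments": {
  "increments": [
    [[-14.8,55.0,0,-0.58],[-14.8,55.0,0,-0.58],[-14.8,55.0,0,-0.58],[-14.8,55.0,0,-0.58],[-14.8,55.0,0,-0.58]]
  ],
  "jaw": 8.5
}}

```text
t: 35.45
tool_pos: [0.5549, -0.0484, 0.109]
orientation: [2.982, 0.907, -0.035]
force: [1.7, -0.3, -0.2]
opening: 0.0851
```

Run:
```python
from h import *
p,d=read_camera("top");np.savez("a8.npz",p=p,d=d)
for r in wedges(p,d,roi=(350,215,470,310)): print(r[0],r[1].round(4),round(r[2],1))
W=(.4630,-.352,.583)
st();x,y=wp(W,0,-.012);go(x,y,.06,W[2])
view(p,(180,190),(110,60),7,"pics/o8.png",[("top",T0,TR+[rect(-.072,.072,-.035,.035,.003),rect(-.06,-.052,-.032,.032,.03)],(0,0,255))])
```

```text
[434. 287.] [ 0.4629 -0.3519  0.584 ] 17.2
t 35.50 pos [ 0.5533 -0.0554  0.1091] toolx yaw 0.583 tilt [-0.016 -0.034] F [ 0.9 -4.9 -0.3] open 0.0848 q [-0.17  0.12  1.73 -0.04  1.31 -0.74]
  d_cm -23.70 20.88 6.07  turn 0.000  q6->-1.23
  d_cm -23.70 20.88 6.07  turn 3.142  q6->1.91
```

View pics/o8.png

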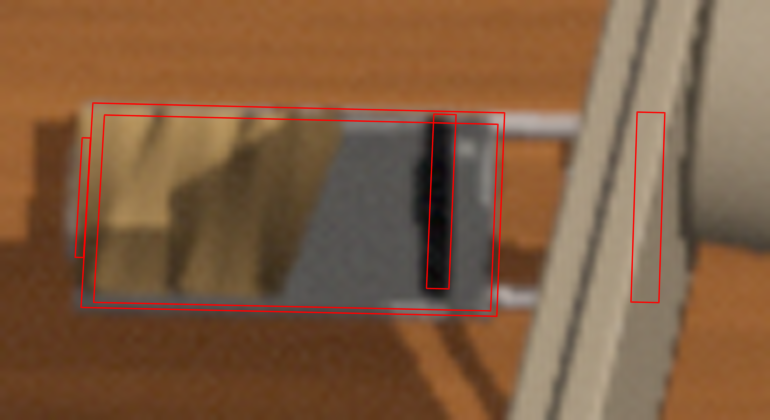

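{"name": "play_rows", "arguments": {
  "increments": [
    [[-23.7,20.9,0,0],[-23.7,20.9,0,0],[-23.7,20.9,1,0],[-23.7,20.9,2,0],[-23.7,20.9,3,0]]
  ]
}}

```text
t: 36.0
tool_pos: [0.4903, -0.2895, 0.1025]
orientation: [2.981, 0.895, -0.036]
force: [0.9, -0.3, 0.9]
opening: 0.0851
```

```bash
sed -i 's/^T0=.*/T0=(.6190,.1867,1.577)/' h.py
python3 - <<'E'
from h import *
W=(.4629,-.352,.583)
st();x,y=wp(W,0,-.012);go(x,y,.05,W[2])
E
```

```text
t 36.00 pos [ 0.4903 -0.2895  0.1025] toolx yaw 0.583 tilt [-0.014 -0.035] F [ 0.9 -0.3  0.9] open 0.0851 q [-0.6   0.14  1.72 -0.04  1.28 -1.17]
  d_cm -5.56 4.80 5.53  turn -0.000  q6->-1.23
  d_cm -5.56 4.80 5.53  turn 3.141  q6->1.91
```

{"name": "play_rows", "arguments": {
  "increments": [
    [[-5.6,4.8,2,0],[-5.6,4.8,4,0],[-5.6,4.8,5.5,0],[-5.6,4.8,5.5,0]]
  ]
}}

```text
t: 36.4
tool_pos: [0.4673, -0.3608, 0.047]
orientation: [2.987, 0.893, -0.04]
force: [0.5, 0.1, -0.4]
opening: 0.0848
```

Run:
```python
from h import *
W=(.4629,-.352,.583)
st();x,y=wp(W,0,-.012);go(x,y,.0195,W[2])
```

```text
t 36.40 pos [ 0.4673 -0.3608  0.047 ] toolx yaw 0.581 tilt [-0.018 -0.03 ] F [ 0.5  0.1 -0.4] open 0.0848 q [-0.72  0.26  1.69 -0.04  1.19 -1.29]
  d_cm 0.20 0.18 2.75  turn -0.002  q6->-1.23
  d_cm 0.20 0.18 2.75  turn 3.140  q6->1.92
```

{"name": "play_rows", "arguments": {
  "increments": [
    [[0.2,0.2,1.5,0],[0.2,0.2,2.7,0],[0.2,0.2,2.75,0],[0.2,0.2,2.75,0]]
  ]
}}

```text
t: 36.8
tool_pos: [0.4698, -0.3612, 0.0192]
orientation: [2.987, 0.895, -0.041]
force: [0.0, -0.9, -0.4]
opening: 0.085
```

```bash
python3 -c "
from h import *
loc((.4629,-.352,.583))"
```

```text
t 36.80 pos [ 0.4698 -0.3612  0.0192] toolx yaw 0.582 tilt [-0.019 -0.03 ] F [ 0.  -0.9 -0.4] open 0.0850 q [-0.72  0.3   1.69 -0.04  1.14 -1.29]
TCP in wedge frame 0.0006 -0.0115
```

{"name": "play_rows", "arguments": {
  "increments": [
    [[0,0,0,0],[0,0,0,0],[0,0,0,0],[0,0,0,0],[0,0,0,0]]
  ],
  "jaw": 5,
  "squeeze": 15
}}

```text
t: 37.3
tool_pos: [0.4701, -0.3616, 0.0198]
orientation: [2.986, 0.895, -0.04]
force: [-1.2, -0.1, 4.0]
opening: 0.0639
```

{"name": "play_rows", "arguments": {
  "increments": [
    [[0,0,0,0],[0,0,-4,0],[0,0,-8,0],[0,0,-9,0]]
  ]
}}

```text
t: 37.7
tool_pos: [0.474, -0.3607, 0.115]
orientation: [2.98, 0.893, -0.034]
force: [1.4, 0.1, 0.5]
opening: 0.0636
```

```bash
python3 -c "
from h import *
place(5,-.0115,.004,.105)"
```

```text
t 37.70 pos [ 0.474  -0.3607  0.115 ] toolx yaw 0.582 tilt [-0.012 -0.035] F [1.4 0.1 0.5] open 0.0636 q [-0.72  0.19  1.64 -0.04  1.3  -1.29]
target 0.6192 0.1602
  d_cm 40.78 -35.51 -1.01  turn 0.576  q6->0.26
```

{"name": "play_rows", "arguments": {
  "increments": [
    [[40.8,-35.5,-1.2,0.576],[40.8,-35.5,-1.2,0.576],[40.8,-35.5,-1.2,0.576],[40.8,-35.5,-1.2,0.576],[40.8,-35.5,-1.2,0.576]]
  ]
}}

```text
t: 38.2
tool_pos: [0.5368, -0.1294, 0.1078]
orientation: [3.106, 0.001, -0.02]
force: [0.3, -0.1, -0.2]
opening: 0.0637
```

```bash
python3 -c "
from h import *
place(5,-.0115,.004,.105)"
```

```text
t 38.20 pos [ 0.5368 -0.1294  0.1078] toolx yaw 0.000 tilt [-0.013 -0.035] F [ 0.3 -0.1 -0.2] open 0.0637 q [-0.3   0.1   1.75 -0.04  1.29 -0.29]
target 0.6192 0.1602
  d_cm 8.25 -28.95 -0.84  turn -0.006  q6->0.26
```

{"name": "play_rows", "arguments": {
  "increments": [
    [[8.2,-29,-1,0],[8.2,-29,-1,0],[8.2,-29,-1,0],[8.2,-29,-1,0],[8.2,-29,-1,0]]
  ]
}}

```text
t: 38.7
tool_pos: [0.6042, 0.1118, 0.1061]
orientation: [3.106, 0.001, -0.021]
force: [0.7, -1.3, -0.7]
opening: 0.0639
```

{"name": "play_rows", "arguments": {
  "increments": [
    [[1,-4,-0.2,0],[1,-4,-0.2,0],[1,-4,0.5,0],[1,-4,1.5,0]]
  ]
}}

```text
t: 39.1
tool_pos: [0.614, 0.1503, 0.0888]
orientation: [3.105, 0.0, -0.021]
force: [1.3, -0.3, -0.6]
opening: 0.0637
```

```bash
python3 -c "
from h import *
place(5,-.0115,.003,.07)"
```

```text
t 39.10 pos [0.614  0.1503 0.0888] toolx yaw -0.000 tilt [-0.013 -0.036] F [ 1.3 -0.3 -0.6] open 0.0637 q [ 0.18  0.34  1.51 -0.03  1.31  0.19]
target 0.6192 0.1612
  d_cm 0.54 -1.16 1.83  turn -0.006  q6->0.26
```

{"name": "play_rows", "arguments": {
  "increments": [
    [[0.5,-1.1,1.8,0],[0.5,-1.1,3.6,0],[0.5,-1.1,5.0,0],[0.5,-1.1,5.2,0],[0.5,-1.1,5.2,0]]
  ]
}}

```text
t: 39.6
tool_pos: [0.6177, 0.1583, 0.0356]
orientation: [3.105, -0.002, -0.023]
force: [0.0, 0.8, -0.7]
opening: 0.0639
```

```bash
python3 -c "
from h import *
place(5,-.0115,.004,.0240)"
```

```text
t 39.60 pos [0.6177 0.1583 0.0356] toolx yaw -0.001 tilt [-0.015 -0.036] F [ 0.   0.8 -0.7] open 0.0639 q [ 0.19  0.42  1.52 -0.03  1.23  0.2 ]
target 0.6192 0.1602
  d_cm 0.16 -0.23 1.15  turn -0.008  q6->0.26
```

{"name": "play_rows", "arguments": {
  "increments": [
    [[0.16,-0.1,0.6,-0.007],[0.16,-0.1,1.15,-0.007],[0.16,-0.1,1.15,-0.007]]
  ]
}}

```text
t: 39.9
tool_pos: [0.619, 0.1588, 0.0236]
orientation: [3.105, 0.009, -0.024]
force: [0.1, -0.0, -0.4]
opening: 0.0642
```

{"name": "play_rows", "arguments": {
  "increments": [
    [[0,-0.2,0,0],[0,-0.4,0,0],[0,-0.6,0,0],[0,-0.6,0,0]]
  ]
}}

```text
t: 40.3
tool_pos: [0.6191, 0.165, 0.0236]
orientation: [3.105, 0.009, -0.023]
force: [-0.2, -0.3, 1.0]
opening: 0.0638
```

{"name": "play_rows", "arguments": {
  "increments": [
    [[0,-0.1,0,0],[0,-0.2,0,0],[0,-0.25,0,0],[0,-0.25,0,0]]
  ]
}}

```text
t: 40.7
tool_pos: [0.6191, 0.1674, 0.0235]
orientation: [3.105, 0.009, -0.024]
force: [-0.1, -3.9, 1.0]
opening: 0.0639
```

{"name": "play_rows", "arguments": {
  "increments": [
    [[0,0,0.05,0],[0,0,0.1,0]]
  ]
}}

```text
t: 40.9
tool_pos: [0.6192, 0.1673, 0.0233]
orientation: [3.105, 0.009, -0.023]
force: [-4.0, -4.4, 9.3]
opening: 0.0639
```

{"name": "play_rows", "arguments": {
  "increments": [
    [[0,0,0,0],[0,0,0,0],[0,0,0,0],[0,0,-3,0],[0,0,-8,0]]
  ],
  "jaw": 8
}}

```text
t: 41.4
tool_pos: [0.6167, 0.1697, 0.0989]
orientation: [3.103, 0.009, -0.038]
force: [0.2, 0.6, -0.3]
opening: 0.0801
```

{"name": "play_rows", "arguments": {
  "increments": [
    [[-5,20,-2,0.75],[-5,20,-2,0.75],[-5,20,-2,0.75],[-5,20,-2,0.75],[-5,20,-2,0.75]]
  ],
  "jaw": 5
}}

```text
t: 41.9
tool_pos: [0.5678, -0.0342, 0.1287]
orientation: [2.879, -1.14, -0.011]
force: [0.6, 0.4, -0.1]
opening: 0.0505
```

Run:
```python
from h import *
st()
p,d=read_camera("top");np.savez("a9.npz",p=p,d=d)
t=tray(p,T0);print(t)
view(p,(180,190),(110,60),7,"pics/o9.png",[("top",T0,TR+[rect(-.072,.072,-.035,.035,.003),rect(-.06,-.052,-.032,.032,.03)],(0,0,255))])
```

```text
t 41.90 pos [ 0.5678 -0.0342  0.1287] toolx yaw -0.754 tilt [-0.023 -0.04 ] F [ 0.6  0.4 -0.1] open 0.0505 q [-0.12  0.14  1.67 -0.04  1.35  0.64]
(array([0.63449513, 0.09625981, 2.54372384]), np.float64(799.875))
```

View pics/o9.png

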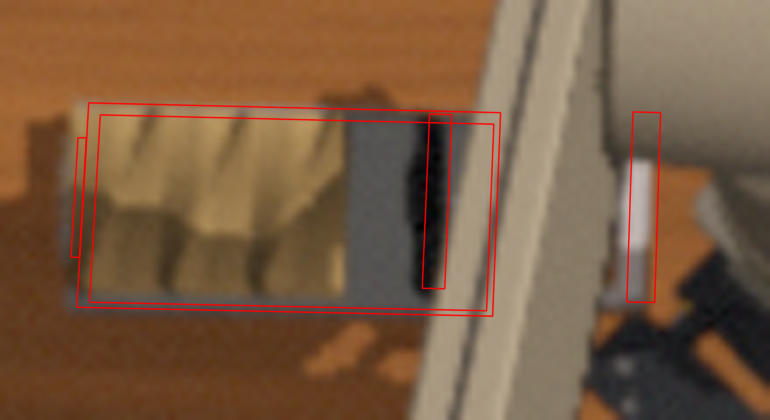

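```bash
sed -i 's/^T0=.*/T0=(.6190,.1888,1.577)/' h.py; python3 g.py .6193 .1332 .10 -1.564
```

```text
t 41.95 pos [ 0.5681 -0.0333  0.1285] toolx yaw -0.763 tilt [-0.023 -0.039] F [ 0.2 -0.1  0.3] open 0.0503 q [-0.12  0.14  1.67 -0.04  1.35  0.65]
  d_cm -7.84 -15.68 2.08  turn -2.341  q6->-1.36
  d_cm -7.84 -15.68 2.08  turn 0.801  q6->1.79
```

{"name": "play_rows", "arguments": {
  "increments": [
    [[-7.8,-15.7,1,0.8],[-7.8,-15.7,1,0.8],[-7.8,-15.7,1,0.8],[-7.8,-15.7,1,0.8],[-7.8,-15.7,1.5,0.8]]
  ]
}}

```text
t: 42.45
tool_pos: [0.6203, 0.1387, 0.1055]
orientation: [2.294, -2.084, 0.013]
force: [-0.1, -1.3, 0.7]
opening: 0.0499
```

```bash
python3 g.py .6193 .1332 .07 -1.564
```

```text
t 42.45 pos [0.6203 0.1387 0.1055] toolx yaw -1.474 tilt [-0.022 -0.037] F [-0.1 -1.3  0.7] open 0.0499 q [ 0.16  0.34  1.48 -0.03  1.35  1.64]
  d_cm 0.41 0.06 3.57  turn -3.052  q6->-1.36
  d_cm 0.41 0.06 3.57  turn 0.090  q6->1.78
```

{"name": "play_rows", "arguments": {
  "increments": [
    [[0.45,0,0,0.09],[0.45,0,2,0.09],[0.45,0,3.5,0.09],[0.45,0,3.5,0.09]]
  ]
}}

```text
t: 42.85
tool_pos: [0.6174, 0.1332, 0.067]
orientation: [2.198, -2.179, 0.01]
force: [-0.7, -0.5, -0.6]
opening: 0.05
```

```bash
python3 g.py .6193 .1332 .042 -1.564
```

```text
t 42.85 pos [0.6174 0.1332 0.067 ] toolx yaw -1.562 tilt [-0.028 -0.038] F [-0.7 -0.5 -0.6] open 0.0500 q [ 0.15  0.37  1.51 -0.03  1.29  1.72]
  d_cm -0.09 -0.26 2.49  turn -3.139  q6->-1.36
  d_cm -0.09 -0.26 2.49  turn 0.002  q6->1.79
```

{"name": "play_rows", "arguments": {
  "increments": [
    [[-0.1,-0.26,1.2,0],[-0.1,-0.26,2.4,0],[-0.1,-0.26,2.5,0]]
  ],
  "jaw": 3
}}

```text
t: 43.15
tool_pos: [0.6177, 0.133, 0.0394]
orientation: [2.196, -2.177, 0.007]
force: [-0.1, 1.0, 0.3]
opening: 0.0323
```

{"name": "play_rows", "arguments": {
  "increments": [
    [[0,0,0,0],[0,0,0,0],[0,0,0,0],[0,0,0,0],[0,0,0,0]]
  ],
  "jaw": 0,
  "squeeze": 12
}}

```text
t: 43.65
tool_pos: [0.6181, 0.1332, 0.0399]
orientation: [2.197, -2.177, 0.008]
force: [0.3, 1.1, 0.2]
opening: 0.0081
```

```bash
python3 g.py .6193 .1332 .042 -1.564
```

```text
t 43.65 pos [0.6181 0.1332 0.0399] toolx yaw -1.561 tilt [-0.031 -0.038] F [0.3 1.1 0.2] open 0.0081 q [ 0.15  0.41  1.52 -0.03  1.25  1.72]
  d_cm 0.01 -0.12 -0.21  turn -3.139  q6->-1.35
  d_cm 0.01 -0.12 -0.21  turn 0.003  q6->1.79
```

{"name": "play_rows", "arguments": {
  "increments": [
    [[-0.6,0,-0.05,0],[-1.2,0,-0.05,0],[-1.8,0,-0.05,0],[-2.3,0,-0.05,0],[-2.5,0,-0.05,0]]
  ]
}}

```text
t: 44.15
tool_pos: [0.6178, 0.1592, 0.0399]
orientation: [2.198, -2.177, 0.008]
force: [-3.4, -1.1, 4.7]
opening: 0.0084
```

{"name": "play_rows", "arguments": {
  "increments": [
    [[-0.15,0,0,0],[-0.3,0,0,0],[-0.3,0,0,0]]
  ]
}}

```text
t: 44.45
tool_pos: [0.6179, 0.1619, 0.0399]
orientation: [2.198, -2.176, 0.008]
force: [-1.9, -2.7, 2.9]
opening: 0.0086
```

{"name": "play_rows", "arguments": {
  "increments": [
    [[-0.1,0,0,0],[-0.2,0,0,0],[-0.2,0,0,0]]
  ]
}}

```text
t: 44.75
tool_pos: [0.6182, 0.1637, 0.0399]
orientation: [2.197, -2.177, 0.009]
force: [0.3, -5.0, 2.0]
opening: 0.0083
```

Run:
```python
from h import *
st()
p,d=read_camera("top");
view(p,(180,190),(110,60),7,"pics/o10.png",[])
```

```text
t 44.75 pos [0.6182 0.1637 0.0399] toolx yaw -1.561 tilt [-0.03  -0.038] F [ 0.3 -5.   2. ] open 0.0083 q [ 0.2   0.43  1.49 -0.03  1.26  1.77]
```

View pics/o10.png

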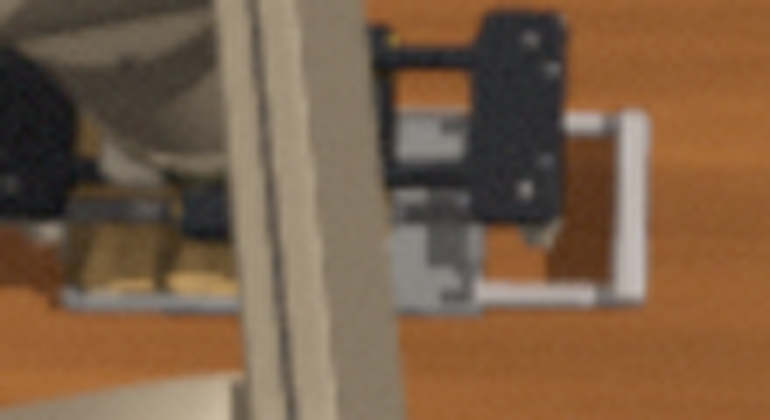

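{"name": "play_rows", "arguments": {
  "increments": [
    [[0,0,0,0],[0,0,0,0],[0,0,0,0],[0,0,-3,0],[0,0,-8,0]]
  ],
  "jaw": 5
}}

```text
t: 45.3
tool_pos: [0.617, 0.1664, 0.1155]
orientation: [2.192, -2.171, 0.0]
force: [0.2, -0.5, -0.3]
opening: 0.0437
```

{"name": "play_rows", "arguments": {
  "increments": [
    [[25,5,-2,0],[25,5,-2,0],[25,5,-2,0],[25,5,-2,0],[25,5,-2,0]]
  ]
}}

```text
t: 45.8
tool_pos: [0.5711, -0.0782, 0.147]
orientation: [2.194, -2.171, 0.001]
force: [0.6, 1.2, -0.1]
opening: 0.0501
```

Run:
```python
from h import *
st()
p,d=read_camera("top");np.savez("a11.npz",p=p,d=d)
view(p,(180,190),(110,60),7,"pics/o11.png",[("top",(.619,.190,1.577),TR+[rect(-.072,.072,-.035,.035,.003),rect(-.032,-.024,-.032,.032,.03)],(0,0,255))])
view(p,(100,130),(190,140),4.2,"pics/o12.png",[])
p,d=read_camera("side");np.savez("s11.npz",p=p,d=d);cv2.imwrite("pics/s11.png",p)
```

```text
t 45.80 pos [ 0.5711 -0.0782  0.147 ] toolx yaw -1.560 tilt [-0.039 -0.04 ] F [ 0.6  1.2 -0.1] open 0.0501 q [-0.2   0.15  1.62 -0.05  1.4   1.37]
```

View pics/o11.png

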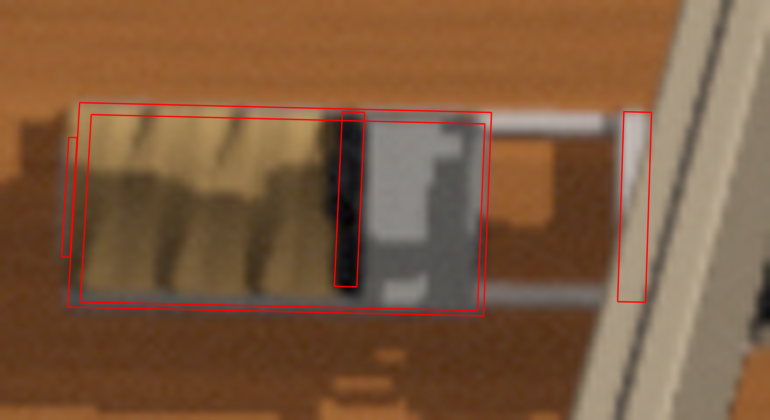

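View pics/s11.png

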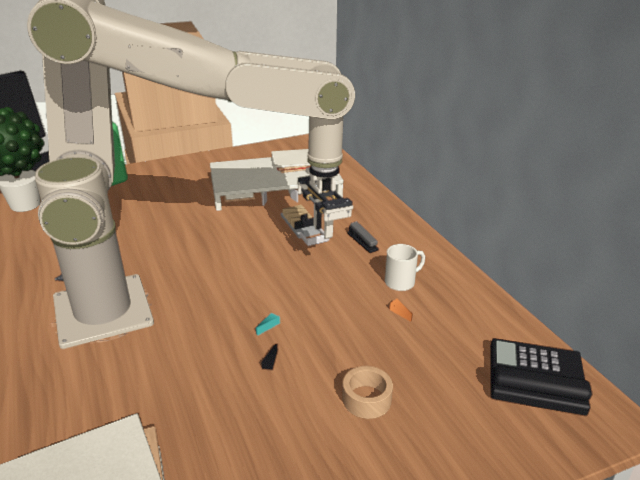

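Run:
```python
from h import *
for f in("top0.npz","a11.npz"):
    q=np.load(f);p,d=q["p"],q["d"];z=cloud("top",d)[...,2]
    zf=cv2.medianBlur(z.astype(np.float32),3)
    off=np.array([25,105]);sl=(slice(105,315),slice(25,195))
    m=((zf>.045)&(zf<.08))[sl].astype(float)
    ex=cv2.dilate((zf>.078).astype(np.uint8),np.ones((7,7)))[sl]>0
    B=[box(-.115,.115,-.21,.21,.05,.066)]
    fn=lambda P:np.abs(hullmask("top",B,P,off,m.shape)-m)[~ex].sum()
    x=np.array([.628,.4459,1.369])
    for k in range(3):
        r=minimize(fn,x,method="Nelder-Mead",options=dict(initial_simplex=[x]+[x+np.eye(3)[i]*[.004,.004,.03][i] for i in range(3)],xatol=1e-5,fatol=1e-3));x=r.x
    print(f,x,r.fun)
T=x
q=np.load("a11.npz");p=q["p"]
view(p,(60,110),(190,140),4.2,"pics/o12.png",[("top",x,[rect(-.115,.115,-.21,.21,.066),rect(-.115,.1,-.041,.041,0),rect(-.115,-.114,-.21,.21,0)],(255,0,0))])
hx,hy=wp(x,-.038,0);print("home",hx,hy,x[2])
```

```text
top0.npz [0.6279643  0.44579933 1.36933057] 239.25
a11.npz [0.62805809 0.44566024 1.36987302] 240.375
home 0.6204742757526832 0.4084246934529161 1.3698730190454338
```

View pics/o12.png

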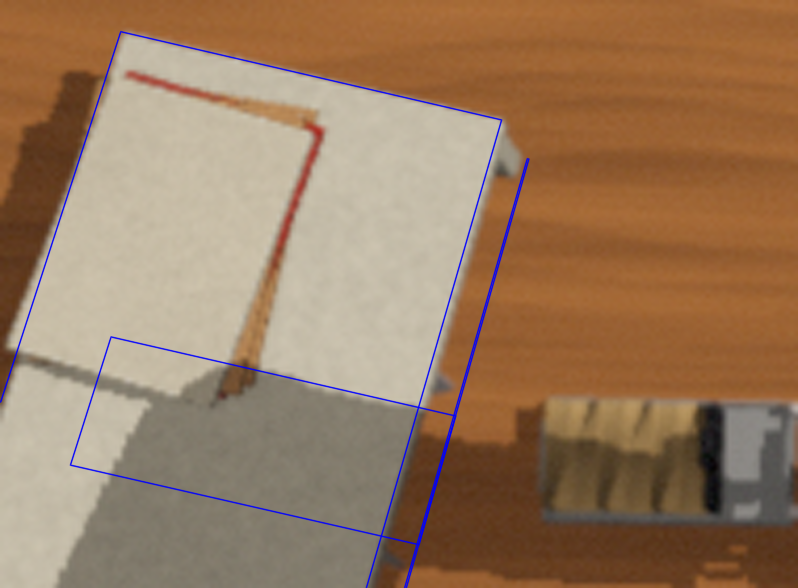

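Run:
```python
from h import *
q=np.load("top0.npz");p=q["p"]
X=(.628,.4457,1.3697)
cheeks=[rect(-.115,.1,-.041,.041,.0),rect(-.115,.1,-.041,.041,.054)]
a=cv2.resize(p[185:260,140:190],None,fx=8,fy=8,interpolation=cv2.INTER_CUBIC);b=a.copy()
overlay(b,"top",np.array([140,185]),8,X,cheeks,(255,0,0))
overlay(b,"top",np.array([140,185]),8,X,[rect(-.115,.115,-.21,.21,.066)],(0,0,255))
cv2.imwrite("pics/c13.png",np.hstack([a,b]))
s=np.load("s11.npz")["p"];off=(190,140)
view(s,off,(180,120),4.4,"pics/c14.png",[("side",X,cheeks[:1],(255,0,0)),("side",X,[rect(-.115,.115,-.21,.21,.066)],(0,0,255)),("side",(.619,.190,1.577),TR,(0,255,0))])
```

```text
(no output)
```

View pics/c13.png

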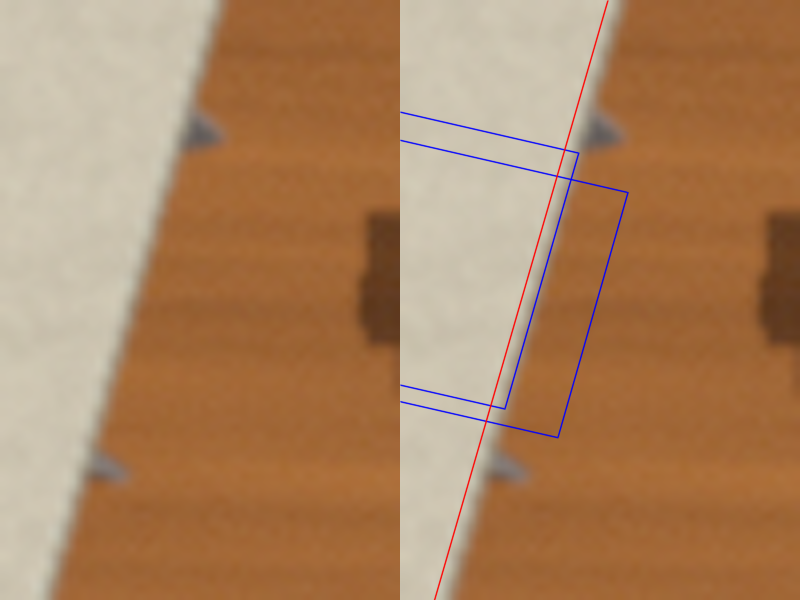

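View pics/c14.png

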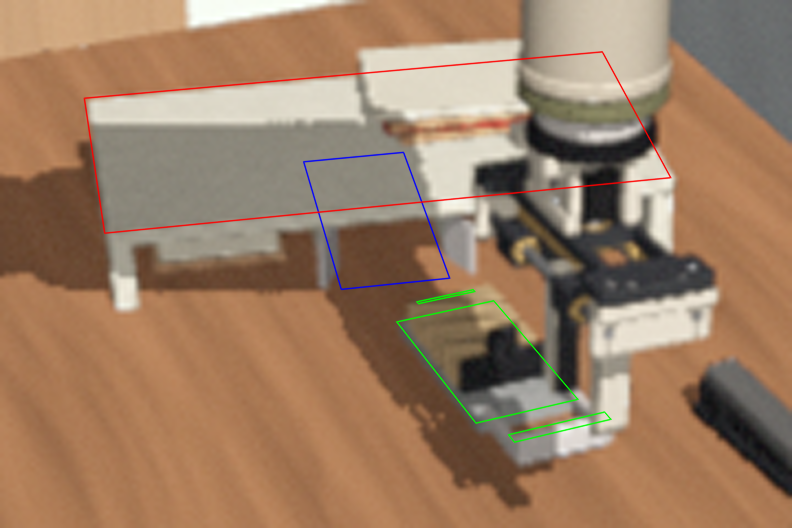

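Run:
```python
from h import *
p=np.load("top0.npz")["p"];s=cv2.cvtColor(p,cv2.COLOR_BGR2HSV)[...,1].astype(float)
pts=[]
for v in range(155,295):
    if 198<v<206 or 239<v<247: continue
    u0=181-(v-148)*(181-138)/(300-148)
    u=np.arange(int(u0)-12,int(u0)+14);r=s[v,u]
    lo,hi=np.median(r[:6]),np.median(r[-6:]);t=(lo+hi)/2
    k=np.nonzero((r[:-1]<t)&(r[1:]>=t))[0]
    if len(k):k=k[-1];pts.append((u[k]+(t-r[k])/(r[k+1]-r[k]),v))
P=atz("top",np.array(pts),.066)[:,:2]
for _ in range(4):
    vx,vy,x0,y0=cv2.fitLine(P.astype(np.float32),cv2.DIST_HUBER,0,1e-4,1e-4).ravel()
    res=(P-[x0,y0])@[-vy,vx];P=P[abs(res)<.003]
print(len(P),res.std(),"line dir",vx,vy,"pt",x0,y0,"normal yaw",np.arctan2(vx,-vy) if vy<0 else np.arctan2(-vx,vy))
X=np.array([.628,.4457]);n=np.array([-vy,vx]);print("signed dist riser origin to front",(X-[x0,y0])@n)
```

```text
126 0.00020641111021605778 line dir 0.98003036 -0.19884802 pt 0.6117287 0.3265359 normal yaw 1.370614
signed dist riser origin to front 0.12001993572510626
```

{"name": "play_rows", "arguments": {
  "increments": [
    [[-15,0,0,0]]
  ]
}}

```text
t: 46.0
tool_pos: [0.5719, -0.0324, 0.1456]
orientation: [2.176, -2.187, 0.008]
force: [0.7, 1.2, -0.4]
opening: 0.05
```

{"name": "play_rows", "arguments": {
  "increments": [
    [[0,0,0,0],[0,0,0,0]]
  ]
}}

```text
t: 46.2
tool_pos: [0.5719, -0.0311, 0.1455]
orientation: [2.179, -2.185, 0.008]
force: [0.6, -0.4, -0.3]
opening: 0.0499
```

```bash
python3 g.py .6198 .060 .08 -1.565
```

```text
t 46.20 pos [ 0.5719 -0.0311  0.1455] toolx yaw -1.573 tilt [-0.036 -0.043] F [ 0.6 -0.4 -0.3] open 0.0499 q [-0.11  0.15  1.63 -0.05  1.4   1.47]
  d_cm -9.39 -4.99 5.97  turn -3.149  q6->-1.47
  d_cm -9.39 -4.99 5.97  turn -0.008  q6->1.67
```

{"name": "play_rows", "arguments": {
  "increments": [
    [[-9.4,-5,-2,0],[-9.4,-5,-4,0],[-9.4,-5,-6,0],[-9.4,-5,-7,0],[-9.4,-5,-7,0]]
  ]
}}

```text
t: 46.7
tool_pos: [0.6257, 0.0654, 0.2114]
orientation: [2.181, -2.186, 0.012]
force: [-0.1, 0.6, -0.4]
opening: 0.0499
```

{"name": "play_rows", "arguments": {
  "increments": [
    [[0,0,0,0],[0,0,0,0]]
  ]
}}

```text
t: 46.9
tool_pos: [0.6248, 0.0641, 0.2099]
orientation: [2.178, -2.186, 0.01]
force: [-0.3, -0.1, 0.2]
opening: 0.05
```

```bash
python3 g.py .6198 .060 .08 -1.565
```

```text
t 46.90 pos [0.6248 0.0641 0.2099] toolx yaw -1.573 tilt [-0.035 -0.044] F [-0.3 -0.1  0.2] open 0.0500 q [ 0.05  0.25  1.39 -0.04  1.54  1.62]
  d_cm -0.16 0.05 13.01  turn -3.150  q6->-1.48
  d_cm -0.16 0.05 13.01  turn -0.008  q6->1.66
```

{"name": "play_rows", "arguments": {
  "increments": [
    [[0,0,5,0],[0,0,10,0],[0,0,13,0]]
  ]
}}

```text
t: 47.2
tool_pos: [0.6169, 0.0571, 0.0748]
orientation: [2.174, -2.184, 0.003]
force: [-0.6, -0.5, -0.7]
opening: 0.0499
```

```bash
python3 g.py .6198 .060 .08 -1.565
```

```text
t 47.20 pos [0.6169 0.0571 0.0748] toolx yaw -1.575 tilt [-0.041 -0.044] F [-0.6 -0.5 -0.7] open 0.0499 q [ 0.03  0.34  1.53 -0.04  1.31  1.62]
  d_cm -0.27 -0.27 -0.54  turn -3.151  q6->-1.47
  d_cm -0.27 -0.27 -0.54  turn -0.010  q6->1.67
```

{"name": "play_rows", "arguments": {
  "increments": [
    [[-0.3,-0.2,0,-0.01],[-0.3,-0.3,2,-0.01],[-0.3,-0.3,4,-0.01],[-0.3,-0.3,4,-0.01]]
  ],
  "jaw": 4
}}

```text
t: 47.6
tool_pos: [0.6164, 0.0578, 0.0328]
orientation: [2.182, -2.171, -0.002]
force: [-0.8, 0.2, 0.2]
opening: 0.0401
```

```bash
python3 g.py .6198 .060 .019 -1.565;python3 - <<'E'
from h import *
p,d=read_camera("side");off=(230,180);view(p,off,(120,80),6,"pics/c15.png",[("side",(.619,.190,1.577),TR,(0,255,0))])
E
```

```text
t 47.60 pos [0.6164 0.0578 0.0328] toolx yaw -1.565 tilt [-0.045 -0.044] F [-0.8  0.2  0.2] open 0.0401 q [ 0.04  0.4   1.55 -0.04  1.24  1.62]
  d_cm -0.28 -0.41 1.35  turn -3.141  q6->-1.46
  d_cm -0.28 -0.41 1.35  turn 0.000  q6->1.68
```

View pics/c15.png

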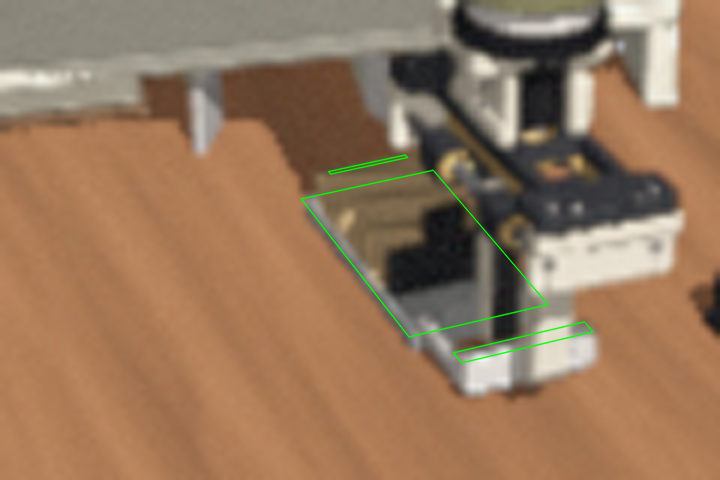

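{"name": "play_rows", "arguments": {
  "increments": [
    [[-0.28,-0.4,0.7,0],[-0.28,-0.4,1.35,0],[-0.28,-0.4,1.35,0]]
  ]
}}

```text
t: 47.95
tool_pos: [0.6207, 0.0602, 0.0204]
orientation: [2.183, -2.172, 0.0]
force: [-0.3, 0.5, 0.2]
opening: 0.0401
```

{"name": "play_rows", "arguments": {
  "increments": [
    [[0,0,0,0],[0,0,0,0],[0,0,0,0],[0,0,0,0],[0,0,0,0]]
  ],
  "jaw": 0,
  "squeeze": 25
}}

```text
t: 48.45
tool_pos: [0.6209, 0.0605, 0.0206]
orientation: [2.184, -2.172, 0.0]
force: [0.0, 1.0, 0.7]
opening: 0.0104
```

```bash
python3 g.py .6198 .060 .019 -1.565
```

```text
t 48.45 pos [0.6209 0.0605 0.0206] toolx yaw -1.565 tilt [-0.043 -0.043] F [0.  1.  0.7] open 0.0104 q [ 0.04  0.42  1.54 -0.04  1.22  1.62]
  d_cm 0.04 0.10 0.17  turn -3.141  q6->-1.46
  d_cm 0.04 0.10 0.17  turn 0.000  q6->1.68
```

```bash
python3 g.py .589 .079 .0206 -1.669; python3 g.py .5573 .0977 .0206 -1.772
```

```text
t 48.45 pos [0.6209 0.0605 0.0206] toolx yaw -1.565 tilt [-0.043 -0.043] F [0.  1.  0.7] open 0.0104 q [ 0.04  0.42  1.54 -0.04  1.22  1.62]
  d_cm -1.87 3.18 0.06  turn -3.037  q6->-1.32
  d_cm -1.87 3.18 0.06  turn 0.104  q6->1.82
t 48.45 pos [0.6209 0.0605 0.0206] toolx yaw -1.565 tilt [-0.043 -0.043] F [0.  1.  0.7] open 0.0104 q [ 0.04  0.42  1.54 -0.04  1.22  1.62]
  d_cm -3.76 6.33 0.11  turn -2.934  q6->-1.18
  d_cm -3.76 6.33 0.11  turn 0.207  q6->1.96
```

{"name": "play_rows", "arguments": {
  "increments": [
    [[-0.4,0.7,0.01,0.025],[-0.8,1.4,0.02,0.05],[-1.2,2.1,0.04,0.075],[-1.6,2.8,0.05,0.1],[-1.8,3.1,0.06,0.104]]
  ]
}}

```text
t: 48.95
tool_pos: [0.5896, 0.0781, 0.0207]
orientation: [2.067, -2.284, 0.006]
force: [0.7, -2.8, 0.2]
opening: 0.01
```

```bash
python3 g.py .5573 .0977 .0206 -1.772
python3 - <<'E'
from h import *
p,d=read_camera("top");np.savez("a16.npz",p=p,d=d)
view(p,(150,180),(130,75),6,"pics/o16.png",[])
E
```

```text
t 48.95 pos [0.5896 0.0781 0.0207] toolx yaw -1.670 tilt [-0.043 -0.044] F [ 0.7 -2.8  0.2] open 0.0100 q [ 0.07  0.35  1.63 -0.04  1.21  1.76]
  d_cm -1.63 3.41 0.06  turn -3.039  q6->-1.18
  d_cm -1.63 3.41 0.06  turn 0.102  q6->1.96
```

View pics/o16.png

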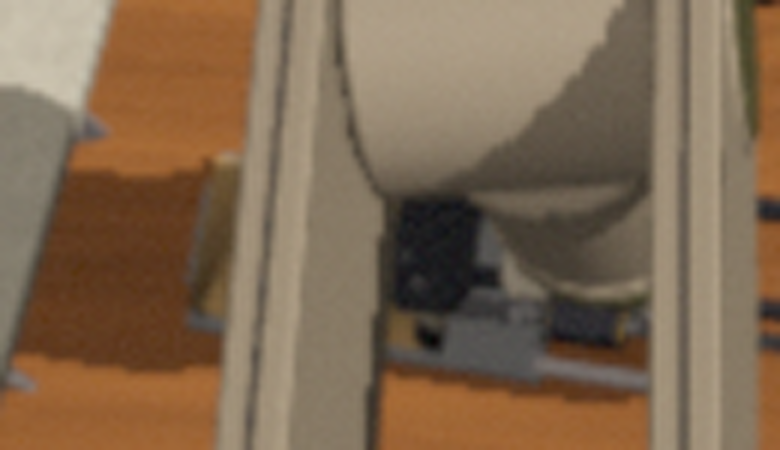

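{"name": "play_rows", "arguments": {
  "increments": [
    [[-0.4,0.8,0.01,0.025],[-0.8,1.6,0.03,0.05],[-1.2,2.4,0.04,0.075],[-1.5,3.2,0.05,0.1],[-1.63,3.4,0.06,0.102]]
  ]
}}

```text
t: 49.5
tool_pos: [0.5571, 0.0979, 0.0207]
orientation: [1.949, -2.386, 0.011]
force: [1.6, -3.1, -1.5]
opening: 0.0106
```

{"name": "play_rows", "arguments": {
  "increments": [
    [[0,0,0,0]]
  ]
}}

```text
t: 49.6
tool_pos: [0.5575, 0.098, 0.0209]
orientation: [1.95, -2.386, 0.011]
force: [2.5, -0.8, 0.1]
opening: 0.0104
```

```bash
python3 g.py .5573 .0977 .0206 -1.772
python3 - <<'E'
from h import *
p,d=read_camera("top");np.savez("a17.npz",p=p,d=d)
Q=(.5832,.2251,1.370)
view(p,(140,180),(130,75),6,"pics/o17.png",[("top",Q,TR,(0,0,255)),("top",(.628,.4457,1.370),[rect(-.115,.1,-.041,.041,.0)],(255,0,0))])
p,d=read_camera("side");np.savez("s17.npz",p=p,d=d)
off=(210,160);view(p,off,(130,90),6,"pics/c17.png",[("side",Q,TR,(0,255,0)),("side",(.628,.4457,1.370),[rect(-.115,.1,-.041,.041,.0)],(255,0,0))])
E
```

```text
t 49.60 pos [0.5575 0.098  0.0209] toolx yaw -1.770 tilt [-0.042 -0.044] F [ 2.5 -0.8  0.1] open 0.0104 q [ 0.11  0.29  1.71 -0.04  1.19  1.9 ]
  d_cm 0.03 0.01 0.03  turn -3.140  q6->-1.18
  d_cm 0.03 0.01 0.03  turn 0.002  q6->1.96
```

View pics/o17.png

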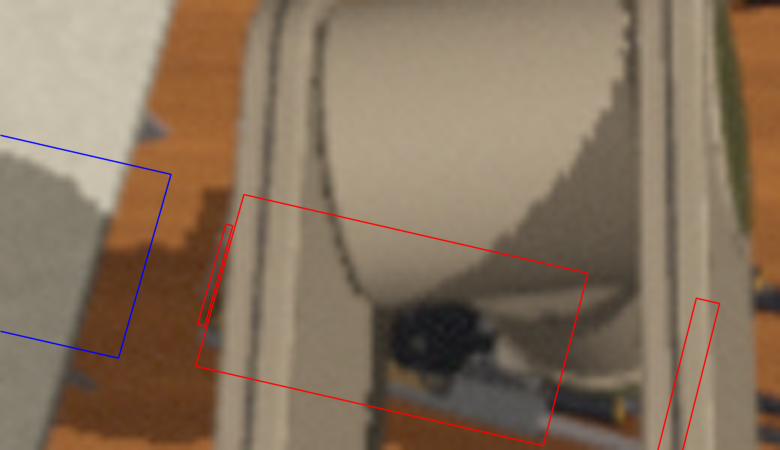

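View pics/c17.png

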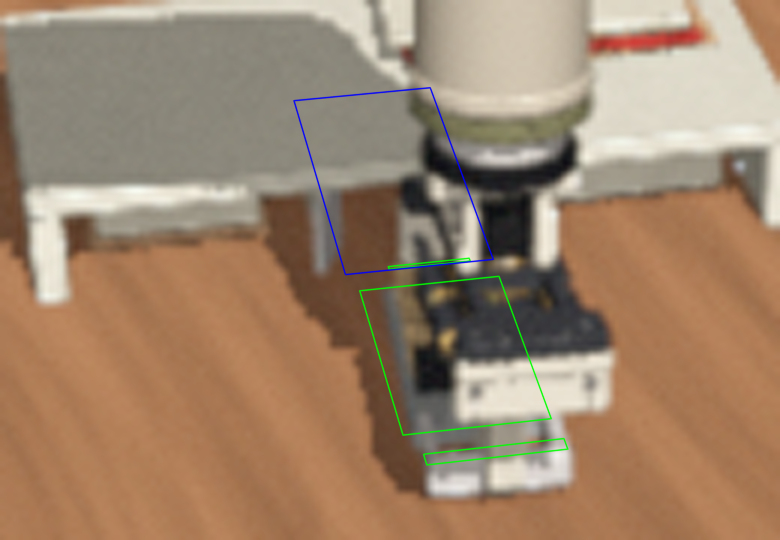

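{"name": "play_rows", "arguments": {
  "increments": [
    [[0,0,0,0],[0,0,0,0],[0,0,0,0],[0,0,-3,0],[0,0,-6,0]]
  ],
  "jaw": 4
}}

```text
t: 50.2
tool_pos: [0.5588, 0.1004, 0.0801]
orientation: [1.948, -2.384, 0.008]
force: [1.3, -0.5, -0.1]
opening: 0.0398
```

{"name": "play_rows", "arguments": {
  "increments": [
    [[24,0,-3,0],[24,0,-3,0],[24,0,-3,0],[24,0,-3,0],[24,0,-3,0]]
  ]
}}

```text
t: 50.7
tool_pos: [0.5121, -0.1354, 0.1233]
orientation: [1.948, -2.384, 0.009]
force: [0.9, 0.1, 0.3]
opening: 0.0402
```

Run:
```python
from h import *
st()
p,d=read_camera("top");np.savez("a18.npz",p=p,d=d)
Q=(.5832,.2251,1.370)
view(p,(140,180),(130,75),6,"pics/o18.png",[("top",Q,TR,(0,0,255)),("top",(.628,.4457,1.370),[rect(-.115,.1,-.041,.041,.0)],(255,0,0))])
```

```text
t 50.70 pos [ 0.5121 -0.1354  0.1233] toolx yaw -1.770 tilt [-0.045 -0.044] F [0.9 0.1 0.3] open 0.0402 q [-0.32  0.05  1.77 -0.06  1.35  1.47]
```

View pics/o18.png

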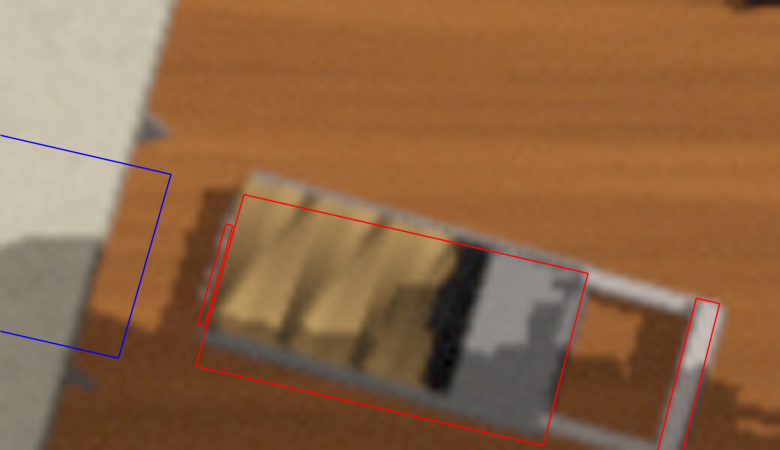

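Run:
```python
from h import *
q=np.load("a18.npz");p,d=q["p"],q["d"];hsv=cv2.cvtColor(p,cv2.COLOR_BGR2HSV)
off=np.array([165,195]);w,h=115,70
z=cloud("top",d)[195:265,165:280,2];zf=cv2.medianBlur(z.astype(np.float32),3)
S_=hsv[195:265,165:280,1]
m=((S_<90)|(zf>.012)).astype(np.uint8)
n,l,s,c=cv2.connectedComponentsWithStats(m);i=1+np.argmax(s[1:,4]);m=(l==i).astype(float)
cv2.imwrite("pics/m18.png",cv2.resize((m*255).astype(np.uint8),None,fx=6,fy=6,interpolation=0))
ex=[box(-.032,-.024,-.032,.032,.003,.03),box(-.032,-.024,-.012,.012,.03,.05),box(-.024,.072,-.033,.033,.003,.025)]
for g in((.59,.225,1.34),(.585,.225,1.37)):
    r=fit("top",m,TB+ex,g,off);print(r)
Q=r[0]
view(p,(140,180),(130,75),6,"pics/o19.png",[("top",Q,TR,(0,0,255))])
X=np.array([.628,.4457,1.370]);ds=Q[:2]-X[:2];c,s=np.cos(1.37),np.sin(1.37)
print("in riser frame",c*ds[0]+s*ds[1],-s*ds[0]+c*ds[1],Q[2]-1.37,"handle",wp(Q,-.13,0))
```

```text
(array([0.59042306, 0.22418707, 1.31565835]), np.float64(106.375))
(array([0.59037723, 0.22421121, 1.31609314]), np.float64(106.25))
in riser frame -0.22454249939314413 -0.007309025737982658 -0.05390686229582631 handle (np.float64(0.5576226703999178), np.float64(0.09840525568102249))
```

View pics/o19.png

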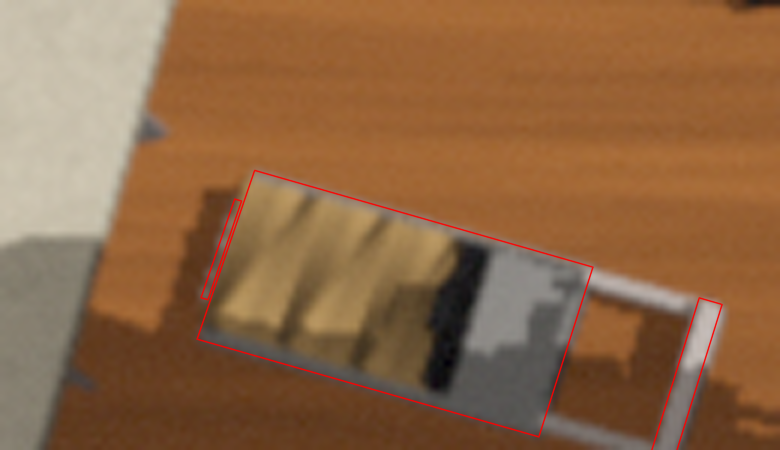

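```bash
python3 g.py .5576 .0984 .08 -1.8255
```

```text
t 50.75 pos [ 0.5117 -0.141   0.1247] toolx yaw -1.773 tilt [-0.044 -0.048] F [-0.  -4.3  0.7] open 0.0401 q [-0.32  0.05  1.77 -0.06  1.35  1.46]
  d_cm -24.58 0.20 3.11  turn -3.089  q6->-1.13
  d_cm -24.58 0.20 3.11  turn 0.053  q6->2.02
```

{"name": "play_rows", "arguments": {
  "increments": [
    [[-24.6,0.2,1,0.053],[-24.6,0.2,2,0.053],[-24.6,0.2,3,0.053],[-24.6,0.2,3,0.053],[-24.6,0.2,3,0.053]]
  ]
}}

```text
t: 51.25
tool_pos: [0.5575, 0.1015, 0.0805]
orientation: [1.882, -2.435, 0.016]
force: [1.0, -0.4, -0.2]
opening: 0.0401
```

{"name": "play_rows", "arguments": {
  "increments": [
    [[0,0,0,0],[0,0,0,0]]
  ]
}}

```text
t: 51.45
tool_pos: [0.5571, 0.1026, 0.08]
orientation: [1.884, -2.431, 0.016]
force: [-0.2, -0.5, 0.1]
opening: 0.0401
```

```bash
python3 g.py .5576 .0984 .035 -1.8255
```

```text
t 51.45 pos [0.5571 0.1026 0.08  ] toolx yaw -1.822 tilt [-0.045 -0.048] F [-0.2 -0.5  0.1] open 0.0401 q [ 0.12  0.21  1.68 -0.04  1.3   1.95]
  d_cm 0.14 -0.30 4.50  turn -3.138  q6->-1.13
  d_cm 0.14 -0.30 4.50  turn 0.003  q6->2.01
```

{"name": "play_rows", "arguments": {
  "increments": [
    [[0.15,-0.3,2.2,0],[0.15,-0.4,4.4,0],[0.15,-0.4,4.5,0],[0.15,-0.4,4.5,0]]
  ]
}}

```text
t: 51.85
tool_pos: [0.5581, 0.0969, 0.0351]
orientation: [1.882, -2.432, 0.015]
force: [-0.7, -0.2, 0.4]
opening: 0.0401
```

```bash
python3 g.py .5576 .0984 .0195 -1.8255
```

```text
t 51.85 pos [0.5581 0.0969 0.0351] toolx yaw -1.823 tilt [-0.047 -0.048] F [-0.7 -0.2  0.4] open 0.0401 q [ 0.11  0.27  1.7  -0.05  1.22  1.95]
  d_cm -0.23 0.03 1.55  turn -3.139  q6->-1.12
  d_cm -0.23 0.03 1.55  turn 0.002  q6->2.02
```

{"name": "play_rows", "arguments": {
  "increments": [
    [[-0.2,0,0.8,0],[-0.2,0,1.5,0],[-0.2,0,1.5,0]]
  ]
}}

```text
t: 52.15
tool_pos: [0.5573, 0.0979, 0.0193]
orientation: [1.881, -2.431, 0.014]
force: [0.2, 0.4, -0.8]
opening: 0.0405
```

{"name": "play_rows", "arguments": {
  "increments": [
    [[0,0,0,0],[0,0,0,0],[0,0,0,0],[0,0,0,0],[0,0,0,0]]
  ],
  "jaw": 0,
  "squeeze": 40
}}

```text
t: 52.65
tool_pos: [0.5575, 0.098, 0.0195]
orientation: [1.881, -2.432, 0.014]
force: [-0.9, -0.5, 1.6]
opening: 0.01
```

```bash
python3 g.py .5576 .0984 .0205 -1.765
```

```text
t 52.65 pos [0.5575 0.098  0.0195] toolx yaw -1.824 tilt [-0.047 -0.048] F [-0.9 -0.5  1.6] open 0.0100 q [ 0.11  0.29  1.71 -0.05  1.19  1.95]
  d_cm -0.04 0.01 -0.10  turn -3.200  q6->-1.18
  d_cm -0.04 0.01 -0.10  turn -0.059  q6->1.96
```

{"name": "play_rows", "arguments": {
  "increments": [
    [[0,0,0,-0.02],[0,0,0,-0.04],[0,0,0,-0.06],[0,0,0,-0.07],[0,0,0,-0.07]]
  ]
}}

```text
t: 53.15
tool_pos: [0.558, 0.0978, 0.0198]
orientation: [1.966, -2.365, 0.012]
force: [2.4, -1.5, -1.1]
opening: 0.0104
```

Run:
```python
from h import *
st();s,pp,M=tool();yaw=np.arctan2(M[1,0],M[0,0])+np.pi
Q=(pp[0]+.13*np.cos(1.37),pp[1]+.13*np.sin(1.37),1.37)
p,d=read_camera("top");np.savez("a20.npz",p=p,d=d)
view(p,(140,180),(130,75),6,"pics/o20.png",[("top",Q,TR,(0,0,255))])
p,d=read_camera("side");off=(230,180);view(p,off,(110,90),6,"pics/c20.png",[("side",Q,TR,(0,255,0))])
```

```text
t 53.15 pos [0.558  0.0978 0.0198] toolx yaw -1.753 tilt [-0.046 -0.048] F [ 2.4 -1.5 -1.1] open 0.0104 q [ 0.11  0.29  1.71 -0.05  1.19  1.88]
```

View pics/o20.png

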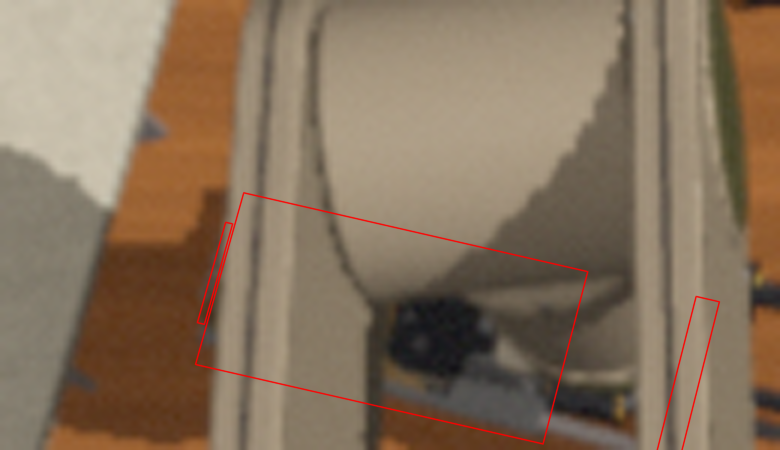

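View pics/c20.png

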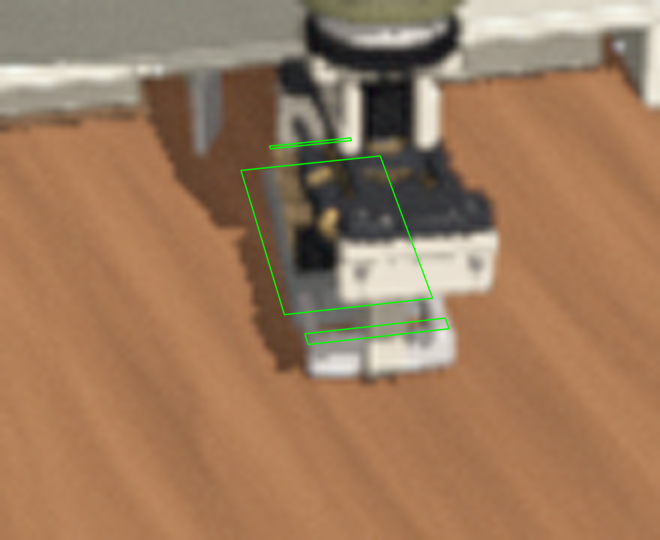

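{"name": "play_rows", "arguments": {
  "increments": [
    [[0,0,0,0],[0,0,0,0],[0,0,0,0],[0,0,-3,0],[0,0,-7,0]]
  ],
  "jaw": 4
}}

```text
t: 53.75
tool_pos: [0.5583, 0.101, 0.0874]
orientation: [1.962, -2.36, 0.006]
force: [1.8, 1.0, 0.0]
opening: 0.0392
```

{"name": "play_rows", "arguments": {
  "increments": [
    [[24,0,-3,-0.75],[24,0,-3,-0.75],[24,0,-3,-0.75],[24,0,-3,-0.75],[24,0,-3,-0.75]]
  ],
  "jaw": 9.2
}}

```text
t: 54.25
tool_pos: [0.5176, -0.1253, 0.1299]
orientation: [2.658, -1.542, -0.033]
force: [1.4, -0.2, -0.3]
opening: 0.0756
```

```bash
cat >> h.py <<'E'
def tfit(p,d,g,off=(165,195),wh=(115,70)):
    hsv=cv2.cvtColor(p,cv2.COLOR_BGR2HSV);sl=(slice(off[1],off[1]+wh[1]),slice(off[0],off[0]+wh[0]))
    zf=cv2.medianBlur(cloud("top",d)[...,2].astype(np.float32),3)[sl]
    m=((hsv[sl][...,1]<90)|(zf>.012)).astype(np.uint8)
    n,l,s,c=cv2.connectedComponentsWithStats(m);m=(l==1+np.argmax(s[1:,4])).astype(float)
    ex=[box(-.032,-.024,-.032,.032,.003,.03),box(-.032,-.024,-.012,.012,.03,.05),box(-.024,.072,-.033,.033,.003,.025)]
    Q,e=fit("top",m,TB+ex,g,np.array(off));ds=Q[:2]-[.628,.4457];c,s=np.cos(1.37),np.sin(1.37)
    print("tray",Q.round(4),e,"riser frame",(c*ds[0]+s*ds[1]).round(4),(-s*ds[0]+c*ds[1]).round(4),(Q[2]-1.37).round(4),"handle",wp(Q,-.13,0));return Q
E
python3 - <<'E'
from h import *
st()
p,d=read_camera("top");np.savez("a21.npz",p=p,d=d)
Q=tfit(p,d,(.59,.224,1.316))
view(p,(140,180),(130,75),6,"pics/o21.png",[("top",Q,TR,(0,0,255))])
E
```

```text
t 54.25 pos [ 0.5176 -0.1253  0.1299] toolx yaw -1.051 tilt [-0.053 -0.049] F [ 1.4 -0.2 -0.3] open 0.0756 q [-0.29  0.06  1.75 -0.06  1.37  0.77]
tray [0.5903 0.2242 1.32  ] 103.4375 riser frame -0.2245 -0.0073 -0.05 handle (np.float64(0.5580705233037943), np.float64(0.09827967330329032))
```

View pics/o21.png

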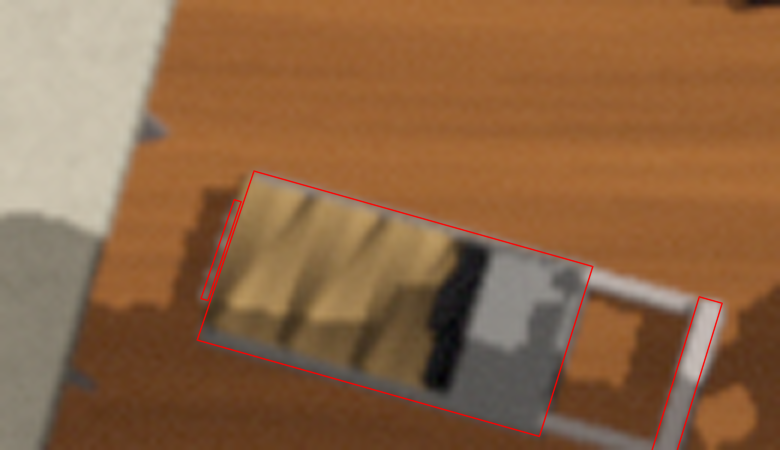

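```bash
python3 g.py .5774 .1738 .11 -.2508
```

```text
t 54.30 pos [ 0.5171 -0.1317  0.1315] toolx yaw -1.037 tilt [-0.052 -0.053] F [-0.6 -4.4  2.1] open 0.0792 q [-0.3   0.06  1.75 -0.07  1.37  0.75]
  d_cm -23.28 -20.79 0.21  turn -3.928  q6->-2.58
  d_cm -23.28 -20.79 0.21  turn -0.787  q6->0.56
```

{"name": "play_rows", "arguments": {
  "increments": [
    [[-23.3,-20.8,0.2,-0.787],[-23.3,-20.8,0.2,-0.787],[-23.3,-20.8,0.2,-0.787],[-23.3,-20.8,0.2,-0.787],[-23.3,-20.8,0.2,-0.787]]
  ]
}}

```text
t: 54.8
tool_pos: [0.5667, 0.1231, 0.1134]
orientation: [3.046, -0.464, -0.068]
force: [-0.1, -0.1, 0.6]
opening: 0.0918
```

```bash
python3 g.py .5774 .1738 .08 -.2508
```

```text
t 54.80 pos [0.5667 0.1231 0.1134] toolx yaw -0.303 tilt [-0.053 -0.053] F [-0.1 -0.1  0.6] open 0.0918 q [ 0.15  0.22  1.6  -0.05  1.38  0.47]
  d_cm -0.38 -5.37 3.01  turn -3.194  q6->-2.59
  d_cm -0.38 -5.37 3.01  turn -0.052  q6->0.55
```

{"name": "play_rows", "arguments": {
  "increments": [
    [[-0.4,-5.4,0.5,-0.052],[-0.4,-5.4,2,-0.052],[-0.4,-5.4,4,-0.052],[-0.4,-5.4,5,-0.052],[-0.4,-5.4,5,-0.052]]
  ]
}}

```text
t: 55.3
tool_pos: [0.5742, 0.1723, 0.0577]
orientation: [3.056, -0.385, -0.077]
force: [-1.1, 0.4, 0.1]
opening: 0.0921
```

```bash
python3 g.py .5774 .1738 .03 -.2508
```

```text
t 55.30 pos [0.5742 0.1723 0.0577] toolx yaw -0.252 tilt [-0.057 -0.054] F [-1.1  0.4  0.1] open 0.0921 q [ 0.23  0.34  1.57 -0.04  1.3   0.49]
  d_cm 0.39 -0.41 2.73  turn -3.143  q6->-2.59
  d_cm 0.39 -0.41 2.73  turn -0.001  q6->0.55
```

{"name": "play_rows", "arguments": {
  "increments": [
    [[0.4,-0.4,1.4,0],[0.4,-0.4,2.7,0],[0.4,-0.4,2.7,0]]
  ]
}}

```text
t: 55.6
tool_pos: [0.576, 0.1727, 0.0285]
orientation: [3.054, -0.387, -0.082]
force: [-0.3, 0.1, 0.1]
opening: 0.0919
```

```bash
python3 g.py .5774 .1738 .015 -.2508
```

```text
t 55.60 pos [0.576  0.1727 0.0285] toolx yaw -0.253 tilt [-0.061 -0.055] F [-0.3  0.1  0.1] open 0.0919 q [ 0.23  0.38  1.58 -0.04  1.25  0.5 ]
  d_cm 0.17 -0.23 1.33  turn -3.144  q6->-2.59
  d_cm 0.17 -0.23 1.33  turn -0.003  q6->0.56
```

{"name": "play_rows", "arguments": {
  "increments": [
    [[0.2,-0.2,0.7,0],[0.2,-0.2,1.3,0],[0.2,-0.2,1.3,0]]
  ]
}}

```text
t: 55.9
tool_pos: [0.577, 0.1732, 0.0145]
orientation: [3.054, -0.387, -0.084]
force: [-0.7, 1.3, -0.3]
opening: 0.0923
```

{"name": "play_rows", "arguments": {
  "increments": [
    [[0,0,0,0],[0,0,0,0],[0,0,0,0],[0,0,0,0],[0,0,0,0]]
  ],
  "jaw": 7,
  "squeeze": 20
}}

```text
t: 56.4
tool_pos: [0.5773, 0.1732, 0.0149]
orientation: [3.054, -0.387, -0.083]
force: [-0.7, -0.7, 1.1]
opening: 0.0756
```

Run:
```python
from h import *
st()
# target: tray on axis, far end 15mm before cheek tips: riser x=-.225, grip local -.052
X=(.628,.4457,1.370)
x,y=wp(X,-.225-.052,0);print(x,y);go(x,y,read_state()["tool_pos"][2],1.370-np.pi/2)
```

```text
t 56.40 pos [0.5773 0.1732 0.0149] toolx yaw -0.254 tilt [-0.061 -0.055] F [-0.7 -0.7  1.1] open 0.0756 q [ 0.23  0.4   1.58 -0.04  1.23  0.5 ]
0.5727524272836724 0.17426546699258383
  d_cm -0.47 0.01 0.02  turn -0.053  q6->0.51
```

{"name": "play_rows", "arguments": {
  "increments": [
    [[-0.15,0,0,-0.018],[-0.3,0,0,-0.036],[-0.47,0,0.02,-0.053],[-0.47,0,0.02,-0.053]]
  ]
}}

```text
t: 56.8
tool_pos: [0.5727, 0.1744, 0.0149]
orientation: [3.064, -0.304, -0.085]
force: [0.2, -1.0, -1.9]
opening: 0.0755
```

Run:
```python
from h import *
X=(.628,.4457,1.370)
x,y=wp(X,-.225-.052,0);st();go(x,y,read_state()["tool_pos"][2],1.370-np.pi/2)
p,d=read_camera("top");np.savez("a22.npz",p=p,d=d)
Q=(*wp(X,-.225,0),1.37)
view(p,(140,180),(130,75),6,"pics/o22.png",[("top",Q,TR,(0,0,255)),("top",X,[rect(-.115,.1,-.041,.041,0)],(255,0,0))])
```

```text
t 56.80 pos [0.5727 0.1744 0.0149] toolx yaw -0.200 tilt [-0.061 -0.055] F [ 0.2 -1.  -1.9] open 0.0755 q [ 0.23  0.39  1.59 -0.04  1.23  0.45]
  d_cm 0.01 0.01 0.00  turn 0.001  q6->0.51
```

View pics/o22.png

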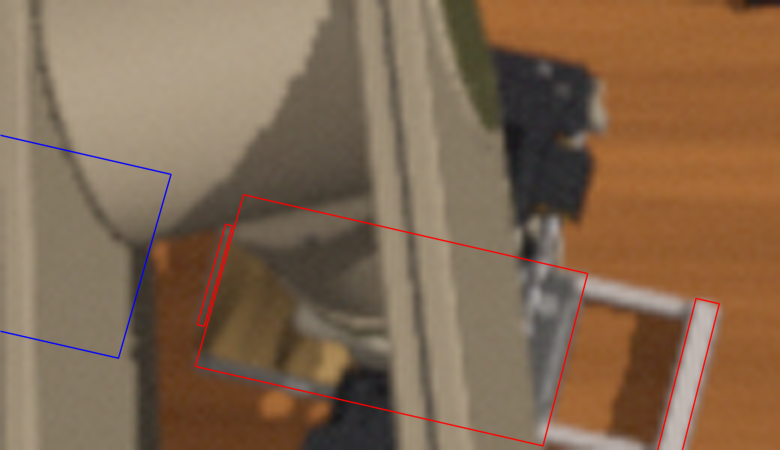

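{"name": "play_rows", "arguments": {
  "increments": [
    [[0,-1,0,0],[0,-2,0,0],[0,-3,0,0],[0,-3.5,0,0]]
  ]
}}

```text
t: 57.25
tool_pos: [0.5807, 0.2079, 0.0147]
orientation: [3.062, -0.305, -0.083]
force: [-2.1, -11.1, 15.8]
opening: 0.0758
```

```bash
cat > gf.py <<'E'
import sys
from h import *
X=(.628,.4457,1.370);s=float(sys.argv[1])
x,y=wp(X,s-.052,0);st();go(x,y,.015,1.370-np.pi/2)
E
python3 gf.py -.165
python3 - <<'E'
from h import *
p,d=read_camera("side");off=(210,150);view(p,off,(130,90),6,"pics/c23.png",[])
E
```

```text
t 57.25 pos [0.5807 0.2079 0.0147] toolx yaw -0.200 tilt [-0.06  -0.057] F [ -2.1 -11.1  15.8] open 0.0758 q [ 0.28  0.44  1.53 -0.04  1.24  0.5 ]
  d_cm -0.11 -2.54 -0.19  turn -3.141  q6->-2.55
  d_cm -0.11 -2.54 -0.19  turn 0.000  q6->0.59
```

View pics/c23.png

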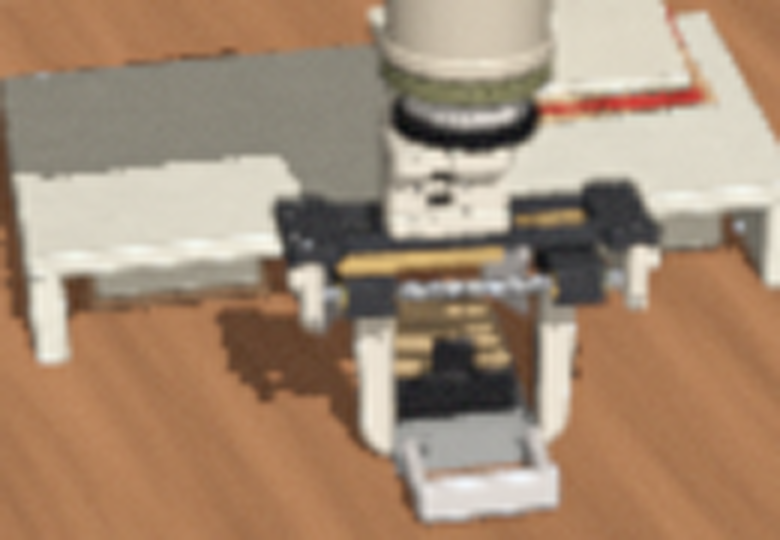

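{"name": "play_rows", "arguments": {
  "increments": [
    [[0,0,-0.15,0],[-0.05,-1,-0.2,0],[-0.1,-2,-0.25,0],[-0.1,-2.5,-0.28,0],[-0.1,-2.5,-0.28,0]]
  ]
}}

```text
t: 57.8
tool_pos: [0.5844, 0.2347, 0.0153]
orientation: [3.064, -0.303, -0.083]
force: [0.1, 0.7, -5.4]
opening: 0.0754
```

```bash
python3 gf.py -.135
```

```text
t 57.80 pos [0.5844 0.2347 0.0153] toolx yaw -0.199 tilt [-0.06  -0.056] F [ 0.1  0.7 -5.4] open 0.0754 q [ 0.32  0.47  1.49 -0.04  1.26  0.53]
  d_cm 0.07 -2.84 -0.17  turn -3.140  q6->-2.51
  d_cm 0.07 -2.84 -0.17  turn 0.002  q6->0.63
```

{"name": "play_rows", "arguments": {
  "increments": [
    [[0.02,-0.8,-0.03,0],[0.04,-1.6,-0.08,0],[0.07,-2.4,-0.12,0],[0.07,-2.85,-0.15,0],[0.07,-2.85,-0.15,0]]
  ]
}}

```text
t: 58.3
tool_pos: [0.591, 0.2637, 0.0149]
orientation: [3.065, -0.302, -0.083]
force: [0.0, 1.7, -3.7]
opening: 0.0753
```

```bash
python3 gf.py -.11;python3 - <<'E'
from h import *
p,d=read_camera("side");off=(210,150);view(p,off,(130,90),6,"pics/c24.png",[])
E
```

```text
t 58.30 pos [0.591  0.2637 0.0149] toolx yaw -0.198 tilt [-0.059 -0.055] F [ 0.   1.7 -3.7] open 0.0753 q [ 0.36  0.51  1.43 -0.03  1.27  0.57]
  d_cm 0.01 -2.36 -0.17  turn -3.139  q6->-2.48
  d_cm 0.01 -2.36 -0.17  turn 0.003  q6->0.66
```

View pics/c24.png

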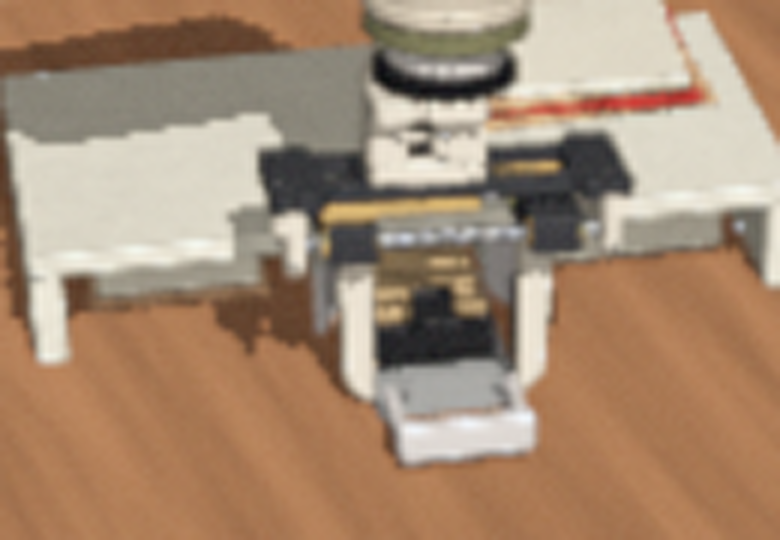

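{"name": "play_rows", "arguments": {
  "increments": [
    [[0,-0.8,-0.03,0],[0,-1.6,-0.08,0],[0,-2.35,-0.13,0],[0,-2.35,-0.15,0]]
  ]
}}

```text
t: 58.75
tool_pos: [0.5958, 0.2881, 0.0148]
orientation: [3.066, -0.301, -0.082]
force: [-0.2, 1.4, -3.3]
opening: 0.0756
```

{"name": "play_rows", "arguments": {
  "increments": [
    [[0,0,0,0],[0,0,0,0],[0,0,0,0],[0,1,-3,0],[0,3,-7,0]]
  ],
  "jaw": 9
}}

```text
t: 59.25
tool_pos: [0.5918, 0.2623, 0.0843]
orientation: [3.064, -0.299, -0.09]
force: [0.3, -0.0, -0.2]
opening: 0.0899
```

{"name": "play_rows", "arguments": {
  "increments": [
    [[0,20,-3,0.75],[0,20,-3,0.75],[0,20,-3,0.75],[0,20,-3,0.75],[0,20,-3,0.75]]
  ],
  "jaw": 4
}}

```text
t: 59.75
tool_pos: [0.5557, 0.0629, 0.1298]
orientation: [2.719, -1.408, -0.043]
force: [1.1, 0.8, -0.2]
opening: 0.0543
```

Run:
```python
from h import *
st();X=(.628,.4457,1.370)
p,d=read_camera("top");np.savez("a25.npz",p=p,d=d)
Q=(*wp(X,-.111,0),1.37)
view(p,(100,170),(150,90),5,"pics/o25.png",[("top",Q,TR,(0,0,255)),("top",X,[rect(-.115,.1,-.041,.041,0)],(255,0,0))])
```

```text
t 59.75 pos [0.5557 0.0629 0.1298] toolx yaw -0.955 tilt [-0.062 -0.057] F [ 1.1  0.8 -0.2] open 0.0543 q [ 0.06  0.16  1.65 -0.05  1.4   1.02]
```

View pics/o25.png

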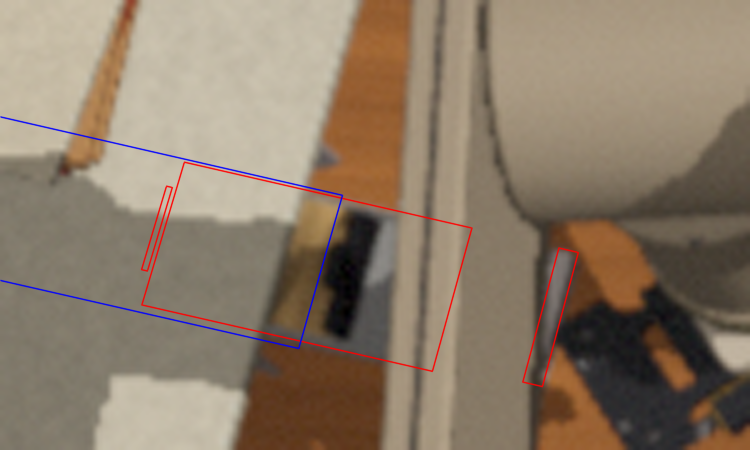

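```bash
cat > gr.py <<'E'
import sys
from h import *
X=(.628,.4457,1.370);s,z=float(sys.argv[1]),float(sys.argv[2])
x,y=wp(X,s,0);st();go(x,y,z,1.370-np.pi/2)
_,p,_=tool();c,sn=np.cos(1.37),np.sin(1.37);d=p[:2]-X[:2];print("riser x,y of TCP",c*d[0]+sn*d[1],-sn*d[0]+c*d[1])
E
python3 gr.py -.28 .08
```

```text
t 59.80 pos [0.5558 0.0647 0.1293] toolx yaw -0.964 tilt [-0.062 -0.056] F [-0.4 -0.1  0.2] open 0.0508 q [ 0.06  0.16  1.65 -0.05  1.4   1.03]
  d_cm -7.88 -7.80 4.21  turn -0.763  q6->0.50
riser x,y of TCP -0.38771606949104465 -0.005246435683261358
```

{"name": "play_rows", "arguments": {
  "increments": [
    [[-7.9,-7.8,0,-0.763],[-7.9,-7.8,0,-0.763],[-7.9,-7.8,2,-0.763],[-7.9,-7.8,4,-0.763],[-7.9,-7.8,4.2,-0.763]]
  ],
  "jaw": 3
}}

```text
t: 60.3
tool_pos: [0.5697, 0.1725, 0.0767]
orientation: [3.063, -0.292, -0.094]
force: [-0.2, 0.3, -0.2]
opening: 0.0306
```

```bash
python3 gr.py -.275 .021
```

```text
t 60.30 pos [0.5697 0.1725 0.0767] toolx yaw -0.192 tilt [-0.067 -0.057] F [-0.2  0.3 -0.2] open 0.0306 q [ 0.23  0.32  1.57 -0.04  1.34  0.43]
  d_cm 0.57 -0.81 5.50  turn 0.009  q6->0.51
riser x,y of TCP -0.2793321916150199 0.0026102537012778967
```

{"name": "play_rows", "arguments": {
  "increments": [
    [[0.5,-0.2,2,0.009],[0.5,-0.5,4,0.009],[0.5,-0.6,5.4,0.009],[0.5,-0.6,5.4,0.009]]
  ]
}}

```text
t: 60.7
tool_pos: [0.57, 0.1743, 0.0196]
orientation: [3.06, -0.302, -0.1]
force: [-0.9, -0.5, -0.8]
opening: 0.03
```

```bash
python3 gr.py -.235 .021
```

```text
t 60.70 pos [0.57   0.1743 0.0196] toolx yaw -0.199 tilt [-0.071 -0.058] F [-0.9 -0.5 -0.8] open 0.0300 q [ 0.24  0.39  1.58 -0.04  1.25  0.45]
  d_cm 0.27 -4.23 -0.46  turn -3.140  q6->-2.57
  d_cm 0.27 -4.23 -0.46  turn 0.002  q6->0.57
riser x,y of TCP -0.27751548422041666 0.0027293109436977298
```

{"name": "play_rows", "arguments": {
  "increments": [
    [[0.1,-1.0,-0.15,0],[0.2,-2,-0.25,0],[0.27,-3,-0.35,0],[0.27,-4,-0.45,0],[0.27,-4.2,-0.46,0]]
  ]
}}

```text
t: 61.2
tool_pos: [0.5818, 0.2164, 0.0218]
orientation: [3.06, -0.301, -0.098]
force: [-1.1, -6.5, 4.9]
opening: 0.0301
```

```bash
python3 gr.py -.205 .021
```

```text
t 61.20 pos [0.5818 0.2164 0.0218] toolx yaw -0.198 tilt [-0.07  -0.058] F [-1.1 -6.5  4.9] open 0.0301 q [ 0.29  0.45  1.51 -0.04  1.27  0.5 ]
  d_cm -0.03 -2.89 -0.12  turn -3.139  q6->-2.54
  d_cm -0.03 -2.89 -0.12  turn 0.003  q6->0.61
riser x,y of TCP -0.23387739034932228 -0.00043141905604970887
```

{"name": "play_rows", "arguments": {
  "increments": [
    [[0,-0.7,-0.03,0],[0,-1.4,-0.06,0],[0,-2.1,-0.1,0],[0,-2.9,-0.14,0],[0,-2.9,-0.14,0]]
  ]
}}

```text
t: 61.7
tool_pos: [0.5879, 0.2461, 0.0216]
orientation: [3.062, -0.3, -0.097]
force: [0.4, -0.1, 0.0]
opening: 0.0301
```

```bash
python3 gr.py -.18 .021
python3 - <<'E'
from h import *
X=(.628,.4457,1.370)
p,d=read_camera("top");view(p,(100,170),(150,90),5,"pics/o26.png",[("top",X,[rect(-.115,.1,-.041,.041,0)],(255,0,0))])
p,d=read_camera("side");off=(210,150);view(p,off,(130,90),6,"pics/c26.png",[])
E
```

```text
t 61.70 pos [0.5879 0.2461 0.0216] toolx yaw -0.197 tilt [-0.069 -0.057] F [ 0.4 -0.1  0. ] open 0.0301 q [ 0.33  0.49  1.45 -0.03  1.28  0.54]
  d_cm -0.04 -2.36 -0.10  turn -3.138  q6->-2.51
  d_cm -0.04 -2.36 -0.10  turn 0.004  q6->0.64
riser x,y of TCP -0.20360181904237912 -0.0005364646231544312
```

View pics/o26.png

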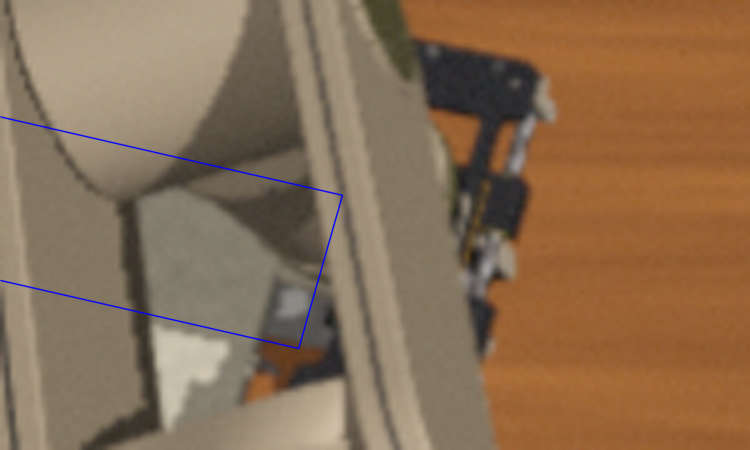

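View pics/c26.png

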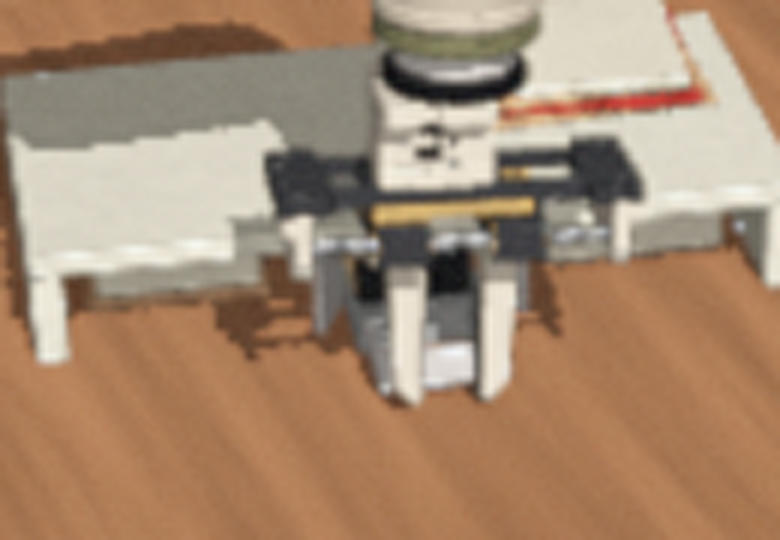

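{"name": "play_rows", "arguments": {
  "increments": [
    [[0,-0.5,-0.02,0],[0,-1.0,-0.04,0],[0,-1.5,-0.06,0],[0,-1.8,-0.09,0],[0,-1.8,-0.09,0]]
  ]
}}

```text
t: 62.3
tool_pos: [0.5912, 0.2638, 0.0209]
orientation: [3.062, -0.3, -0.097]
force: [0.1, -1.4, 0.5]
opening: 0.0299
```

{"name": "play_rows", "arguments": {
  "increments": [
    [[0,-0.2,-0.01,0],[0,-0.4,-0.02,0],[0,-0.5,-0.02,0],[0,-0.5,-0.02,0]]
  ]
}}

```text
t: 62.7
tool_pos: [0.5916, 0.2656, 0.0208]
orientation: [3.057, -0.3, -0.1]
force: [-5.6, -15.6, 9.7]
opening: 0.0297
```

```bash
python3 gr.py -.18 .021
```

```text
t 62.70 pos [0.5916 0.2656 0.0208] toolx yaw -0.198 tilt [-0.072 -0.062] F [ -5.6 -15.6   9.7] open 0.0297 q [ 0.36  0.52  1.41 -0.03  1.3   0.57]
  d_cm -0.02 -0.37 -0.05  turn -3.139  q6->-2.51
  d_cm -0.02 -0.37 -0.05  turn 0.003  q6->0.64
riser x,y of TCP -0.18371012234782172 -0.0001962491334797853
```

{"name": "play_rows", "arguments": {
  "increments": [
    [[0,0,0,0],[0,1,0,0],[0,3,-3,0],[0,6,-8,0]]
  ]
}}

```text
t: 63.1
tool_pos: [0.5831, 0.2151, 0.0945]
orientation: [3.055, -0.298, -0.11]
force: [-0.4, -0.4, 0.4]
opening: 0.0297
```

{"name": "play_rows", "arguments": {
  "increments": [
    [[-3,22,-2,0],[-3,22,-2,0],[-3,22,-2,0],[-3,22,-2,0],[-3,22,-2,0]]
  ]
}}

```text
t: 63.6
tool_pos: [0.5124, 0.004, 0.1338]
orientation: [3.055, -0.3, -0.108]
force: [0.2, 0.3, -0.1]
opening: 0.0298
```

Run:
```python
from h import *
st();X=(.628,.4457,1.370);Q=(*wp(X,-.038,0),1.37)
p,d=read_camera("top");np.savez("a27.npz",p=p,d=d)
view(p,(100,180),(110,75),7,"pics/o27.png",[("top",Q,[rect(-.135,-.125,-.035,.035,.028),rect(-.075,-.072,-.038,.038,.009)],(0,0,255)),("top",X,[rect(-.115,.115,-.21,.21,.066)],(255,0,0))])
p,d=read_camera("side");np.savez("s27.npz",p=p,d=d);view(p,(210,150),(130,90),6,"pics/c27.png",[("side",Q,[rect(-.135,-.125,-.035,.035,.028)],(0,255,0))])
```

```text
t 63.60 pos [0.5124 0.004  0.1338] toolx yaw -0.198 tilt [-0.077 -0.063] F [ 0.2  0.3 -0.1] open 0.0298 q [-0.04  0.04  1.77 -0.07  1.41  0.16]
```

View pics/o27.png

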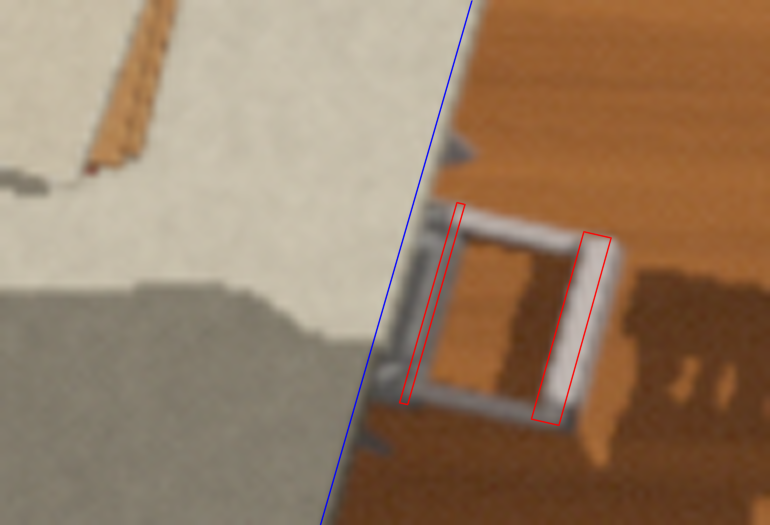

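View pics/c27.png

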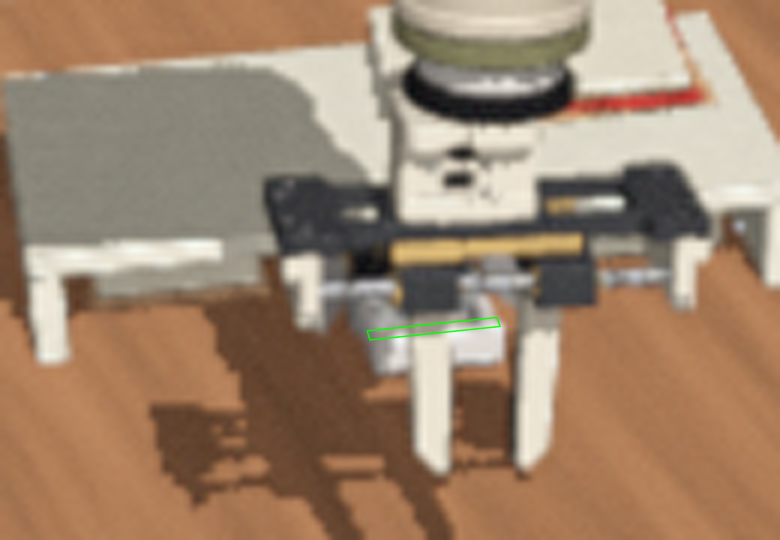

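Run:
```python
from h import *
q=np.load("a27.npz");p=q["p"];hsv=cv2.cvtColor(p,cv2.COLOR_BGR2HSV)
off=np.array([169,200]);m=(hsv[200:250,169:200,1]<90).astype(np.uint8)
n,l,s,c=cv2.connectedComponentsWithStats(m);m=(l==1+np.argmax(s[1:,4])).astype(float)
print(m.sum())
HB=TB[3:]
HB=[box(-.135,-.125,-.035,.035,.008,.028),box(-.13,-.08,-.035,-.029,.008,.028),box(-.13,-.08,.029,.035,.008,.028)]
for zt in(.028,.02):
    HB[1][:,2]=np.where(HB[1][:,2]>.01,zt,.008);HB[2][:,2]=HB[1][:,2]
    X=(.628,.4457,1.370)
    for g in(-.038,-.042):
        Q,e=fit("top",m,HB,(*wp(X,g,0),1.37),off,step=(.003,.003,.03))
        ds=Q[:2]-X[:2];c,s=np.cos(1.37),np.sin(1.37);print(Q.round(4),e,"riser",(c*ds[0]+s*ds[1]).round(4),(-s*ds[0]+c*ds[1]).round(4),(Q[2]-1.37).round(4))
```

```text
253.0
[0.6197 0.4081 1.3702] 29.625 riser -0.0385 0.0006 0.0002
[0.6188 0.4081 1.376 ] 29.6875 riser -0.0387 0.0015 0.006
[0.6193 0.4083 1.3761] 28.1875 riser -0.0384 0.0011 0.0061
[0.6192 0.4082 1.3764] 28.125 riser -0.0385 0.0011 0.0064
```

{"name": "play_rows", "arguments": {
  "increments": [
    [[-15,25,-10,0],[-15,25,-10,0],[-15,25,-10,0],[-15,25,-10,0],[-15,25,-10,0]]
  ]
}}

```text
t: 64.2
tool_pos: [0.3615, -0.1631, 0.2374]
orientation: [3.056, -0.3, -0.106]
force: [0.8, -0.5, 0.2]
opening: 0.0303
```

Run:
```python
from h import *
st()
p,d=read_camera("side");view(p,(225,150),(110,80),7,"pics/c28.png",[]);cv2.imwrite("pics/s28.png",p)
p,d=read_camera("top");cv2.imwrite("pics/a28.png",p)
```

```text
t 64.20 pos [ 0.3615 -0.1631  0.2374] toolx yaw -0.198 tilt [-0.075 -0.062] F [ 0.8 -0.5  0.2] open 0.0303 q [-0.47 -0.4   1.96 -0.09  1.62 -0.28]
```

View pics/c28.png

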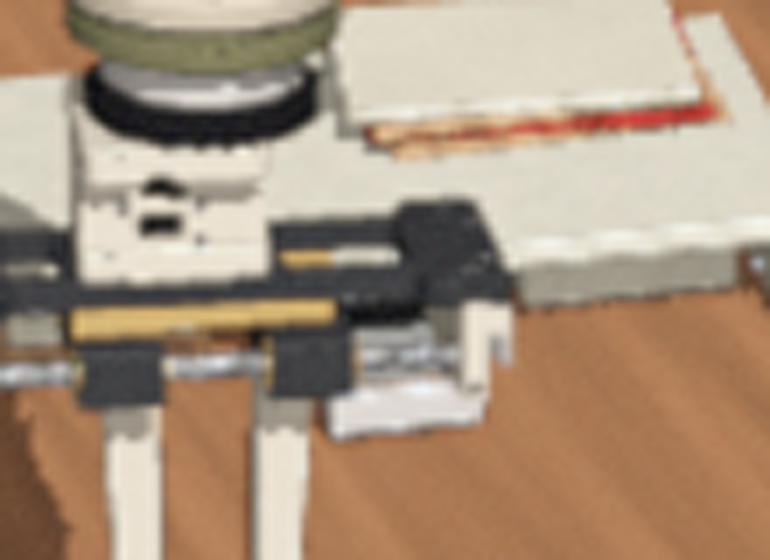

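View pics/a28.png

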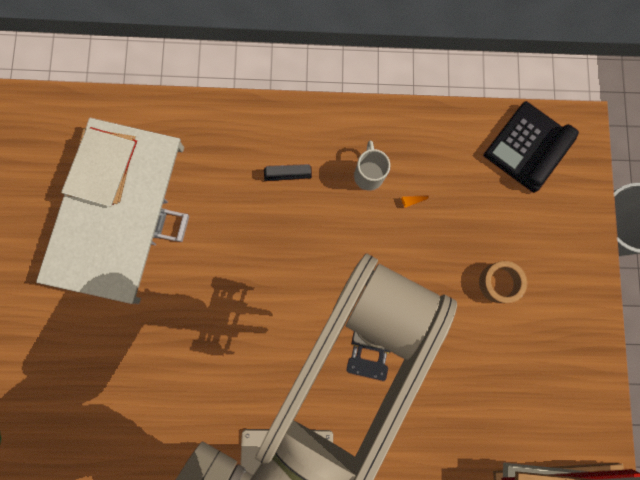

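{"name": "play_rows", "arguments": {
  "increments": [
    [[-2,22,0,0],[-2,22,0,0],[-2,22,0,0],[-2,22,0,0],[-2,22,0,0]]
  ]
}}

```text
t: 64.8
tool_pos: [0.2983, -0.3796, 0.2582]
orientation: [3.051, -0.31, -0.098]
force: [1.1, 0.5, 0.4]
opening: 0.0299
```

Run:
```python
from h import *
st()
p,d=read_camera("side");view(p,(225,150),(110,80),7,"pics/c29.png",[])
```

```text
t 64.80 pos [ 0.2983 -0.3796  0.2582] toolx yaw -0.205 tilt [-0.071 -0.066] F [1.1 0.5 0.4] open 0.0299 q [-0.94 -0.21  1.77 -0.1   1.57 -0.74]
```

View pics/c29.png

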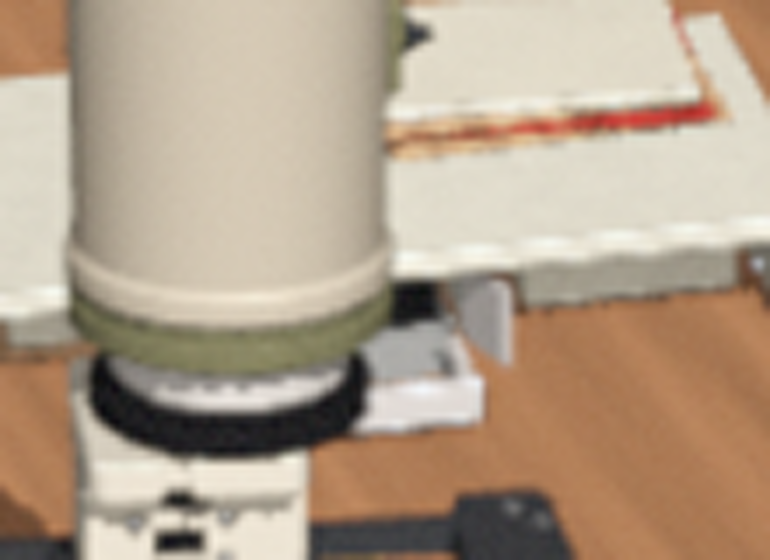

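```bash
python3 g.py .64 -.22 .22 -.2
```

```text
t 64.85 pos [ 0.2976 -0.3813  0.2584] toolx yaw -0.206 tilt [-0.072 -0.067] F [-3.3 -0.4  0.6] open 0.0299 q [-0.94 -0.2   1.77 -0.1   1.57 -0.74]
  d_cm 30.38 -22.89 0.28  turn -0.006  q6->-0.13
```

{"name": "play_rows", "arguments": {
  "increments": [
    [[30.4,-22.9,0.3,0],[30.4,-22.9,0.3,0],[30.4,-22.9,0.3,0],[30.4,-22.9,0.3,0],[30.4,-22.9,0.3,0]]
  ]
}}

```text
t: 65.35
tool_pos: [0.5271, -0.2703, 0.2318]
orientation: [3.051, -0.31, -0.099]
force: [0.6, -1.1, 0.5]
opening: 0.03
```

{"name": "play_rows", "arguments": {
  "increments": [
    [[12,-10,0,0],[12,-10,0,0],[12,-10,0,0],[12,-10,0,0]]
  ]
}}

```text
t: 65.75
tool_pos: [0.6676, -0.1906, 0.2128]
orientation: [3.055, -0.301, -0.103]
force: [-0.0, 0.8, 0.0]
opening: 0.0297
```

Run:
```python
from h import *
st()
p,d=read_camera("side");view(p,(225,150),(110,80),7,"pics/c30.png",[])
```

```text
t 65.75 pos [ 0.6676 -0.1906  0.2128] toolx yaw -0.199 tilt [-0.073 -0.063] F [-0.   0.8  0. ] open 0.0297 q [-0.31  0.45  1.14 -0.08  1.6  -0.11]
```

View pics/c30.png

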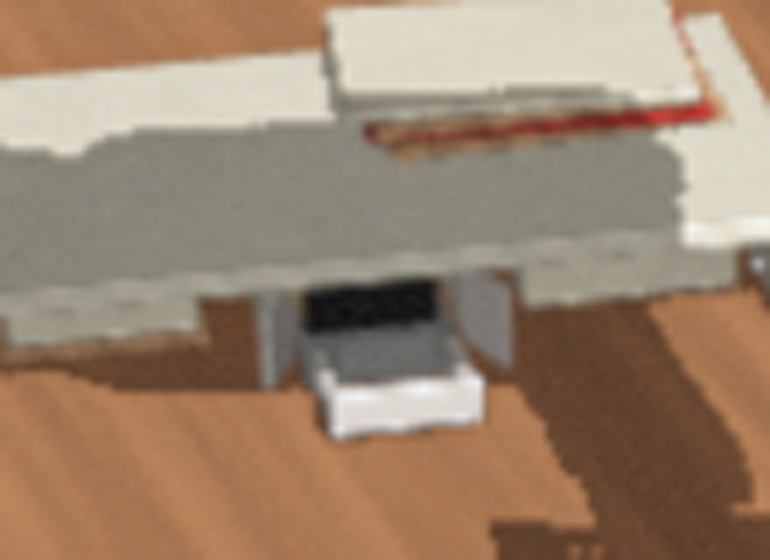

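Run:
```python
from h import *
p,d=read_camera("side");X=(.628,.4457,1.370);Q=(*wp(X,-.0385,.0008),1.372)
def rx(x,y0,y1,z0,z1):return np.array([(x,y0,z0),(x,y1,z0),(x,y1,z1),(x,y0,z1)])
view(p,(235,165),(85,60),9,"pics/c31.png",[("side",Q,[rx(-.135,-.035,.035,.008,.028)],(0,255,0)),("side",Q,[rx(-.032,-.032,.032,.003,.03)],(0,0,255)),("side",Q,[rx(-.075,-.022,.022,0,.022)],(255,0,0)),("side",X,[rx(-.115,-.041,.041,0,.054)],(0,255,255))])
```

```text
(no output)
```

View pics/c31.png

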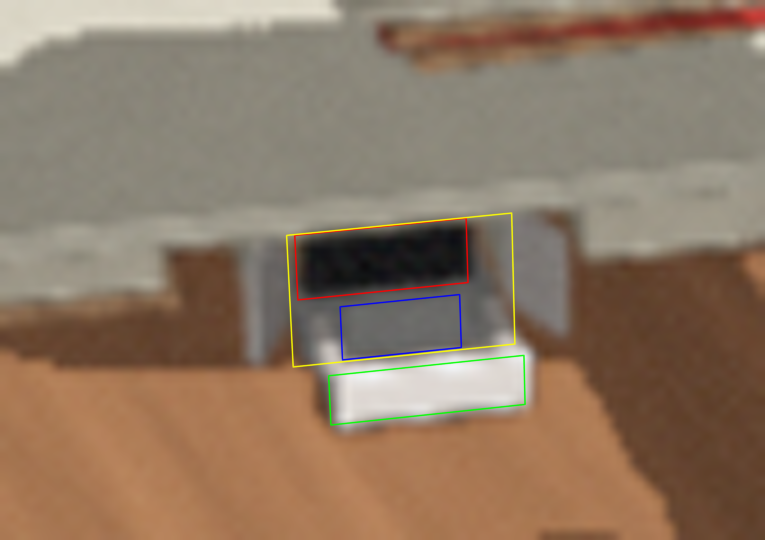

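```bash
python3 -c "
from plant import *
print(close_job())"
```

```text
the job is handed in; nothing more can be done
None
```

I packed all six beech wedges into the tray, closed the divider on them, slid the tray home under the riser and handed the job in at about 66 s. The wedges lie across the tray, alternately head to tail, starting with the first sole against the far end wall. The orange, turquoise and black look-alikes were left alone.

**Last checks:**
- **Block:** the last clear top view, before the tray went into the bay, showed the wedges as one tight block with the divider against them. Inside the bay the wedges cannot be seen. The side view puts the divider where it was left, at about 28 mm travel.
- **Tray home:** the tray stopped against the bay's stop at about 16 N. A fit to its handle in the top view puts it 0.5 mm short of the bay's home point, about 1 mm off to the side, and straight. That is within the camera calibration.
- **Bystanders:** by eye in the top view, the stapler, the mug and the roll of tape are where they were.

**What disagreed:**
- **Tray turn:** the first attempt to turn the tray by its handle left it about 0.05 rad over-turned, and a second turn at the handle did not move it. I regripped the tray across its sides, lined it up, and pushed it home by the handle.
- **Wrist tilt:** the wrist drifted to about 5° of tilt by the end. It pressed on the desk with up to about 16 N once during insertion.
- **Push reading:** the tool position at the stop read about 3 mm short of home. I put that down to the tilted fingers, since the camera fit agreed with home.

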